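# Change over the die holder

### The job

The stamping run is over: change over the die holder. Use the pry lever in the pry notches to lever each of the two or three dies free of its snap socket (never pick at one with the gripper while it is still snapped in), put each in the wooden rack in the slot whose tag has its colour, and snap the next run's green die, standing ready on the bench, into the holder's middle socket, every one pressed down until it is home and flush. Leave the lever lying lengthwise on its pad, and do not disturb the box, tweezers and whetstone.

Things in the scene. Friction and masses are not known exactly. Their poses are not given: they have to be found in the camera images.
- die_holder: dark steel block fixed to the bench, 172 mm long (its y), x = -40 (front, to the robot) to +30 mm, on a foot plate 200 x 82 x 10 mm; flat top 60 mm over the bench. Origin: centre, on the bench. Three snap sockets in the top at x = 0, y = +52, 0, -52 mm (one may be empty): a 43 mm square recess 6 mm deep for the die's flange, under it a 30 mm square pocket, 24 mm below the top
- pry_pin (a point): top of the fulcrum pin of the middle socket. Each socket has an open pry notch 18 mm wide in the front rim, from the front face to the pocket, floor 24 mm below the top; a round steel pin crosses it 36 mm in front of the socket's centre (the others 52 mm to each side), its top 9 mm below the block's top, 3 mm below the flange's underside. The notch goes on as a slot in the die's stem
- lever_tip (a point): middle of the blade's tip end. To prise: slide the blade in over the pin, tip pitched down about 8 degrees, until it stops in the slot of the die's stem some 34 mm behind the pin, under the flange; then swing the handle down about the pin, to some 18 degrees below level: the tip lifts the die about 10 mm and both its sides snap free. About 4 N at the handle
- pry_lever: pry lever, 150 mm long, 70 g, along its x: flat wooden handle 24 mm wide (y), 14 mm high from x = -75 to +10 mm, brass ferrule to +22 mm, flat steel blade 12 mm wide, 3 mm thick (mid-height 7 mm above the origin) to the tip at x = +75 mm. Origin: mid-length, level with the handle's underside. Grip the handle from above, across its 24 mm
- lever_grip (a point): middle of the handle's length and height, 105 mm behind the tip
- lever_pad: flat cork pad with blue felt, fixed to the bench, 176 mm (its x) x 56 mm, top 6 mm above the bench: the lever's home, on which it lies lengthwise, either way round. Origin: centre, on the bench
- die_rack: wooden storage rack fixed to the bench, flat top 32 mm over it, 172 mm long (its y), from x = -40 (front) to +42 mm; origin: centre, on the bench. Three slots at x = 0, y = +52, 0, -52 mm with the same sockets, notches and snap rollers as the holder; behind each slot (x = +32 mm) a brass-framed coloured tag 14 x 34 mm tells whose slot it is
- die_red: steel stamping die with a red ring on its face, 110 g, may be absent: flange 40 x 40 x 6 mm on a stem 16 mm high, 27 x 28 mm with rounded edges at its foot; 22 mm in all. Origin: centre of the stem's foot, z up through the face; it fits its socket at yaw 0 or half a turn. Snapped in, its face is flush with the block (origin 38 mm over the bench in the holder, 10 mm in the rack): nothing to grip
- slot_red (a point): where the red die's origin lies when home in the rack slot with the red tag, 10 mm over the bench; axes as the rack's. In every socket two sprung rollers hold the die. Levered free, or set down in a slot, it stands on them about 8 mm proud, almost level: then grip the flange across the block's x, fingertips just over the block's top. Pressed in the middle with some 12 to 15 N it snaps flush
- die_blue: steel stamping die with a blue ring on its face, 110 g, may be absent: flange 40 x 40 x 6 mm on a stem 16 mm high, 27 x 28 mm with rounded edges at its foot; 22 mm in all. Origin: centre of the stem's foot, z up through the face; it fits its socket at yaw 0 or half a turn. Snapped in, its face is flush with the block (origin 38 mm over the bench in the holder, 10 mm in the rack): nothing to grip
- slot_blue (a point): where the blue die's origin lies when home in the rack slot with the blue tag, 10 mm over the bench; axes as the rack's. In every socket two sprung rollers hold the die. Levered free, or set down in a slot, it stands on them about 8 mm proud, almost level: then grip the flange across the block's x, fingertips just over the block's top. Pressed in the middle with some 12 to 15 N it snaps flush
- die_yellow: steel stamping die with a yellow ring on its face, 110 g, may be absent: flange 40 x 40 x 6 mm on a stem 16 mm high, 27 x 28 mm with rounded edges at its foot; 22 mm in all. Origin: centre of the stem's foot, z up through the face; it fits its socket at yaw 0 or half a turn. Snapped in, its face is flush with the block (origin 38 mm over the bench in the holder, 10 mm in the rack): nothing to grip
- slot_yellow (a point): where the yellow die's origin lies when home in the rack slot with the yellow tag, 10 mm over the bench; axes as the rack's. In every socket two sprung rollers hold the die. Levered free, or set down in a slot, it stands on them about 8 mm proud, almost level: then grip the flange across the block's x, fingertips just over the block's top. Pressed in the middle with some 12 to 15 N it snaps flush
- die_green: the next run's die, with a green ring: the same shape and size as the others, always there, standing on its foot on the bench at the start, at some yaw
- middle_seat (a point): where the green die's origin lies when home in the holder's middle socket, 38 mm over the bench, flush; axes as the holder's. The socket works as the rack's slots do
- tin_box: small dark box 40 x 54 x 24 mm standing on the bench, a bystander; origin: centre of its underside
- tweezers: tweezers 156 mm long (along y) lying on the bench, 9 mm high, a bystander; origin: middle of the underside
- whetstone: grey whetstone 26 x 102 (along y) x 21 mm lying on the bench, a bystander; origin: centre of its underside

How it is judged:
By the outcome, as a careful person would: the job done as asked, in the order asked, and still so for the second after the job is handed in, with the robot touching nothing.
Of die_red, die_blue, die_yellow only 2 to 3 are there at a start; the rules pass over those that are not, and their reading is None.
At some moment in a run one of die_green may be knocked a few centimetres aside while the robot is not near it.
Once in a run the grip may slacken for a moment while it holds something.
It also fails if it takes over 210 s, if anything falls off the work surface, if the arm or the gripper's body presses on something with over 40 N, if the wrist force passes 120 N, or if a joint passes its speed limit or range.

### The arm

A 6-joint arm with a two-finger parallel gripper is mounted at the origin on a cart in front of the work surface, level with it; the furniture and walls round the work are solid. World frame = base frame: x ahead of the robot, y to its left, z up, the work surface at z = 0. Lengths are in m, angles in rad, forces in N, time in s.
With the tool pointing down it reaches from about 0.25 to 0.775 m from the base axis. Payload 4 kg.
Tool frame: the origin (TCP) lies between the finger pads; the fingertips stand 11 mm ahead of it and the grasp point (between the pads) lies 8 mm behind it; z points along the fingers, y is the direction in which the jaws open and shut (so a half turn about z gives the same grasp; the last joint's range is limited). The gripper opens to 94 mm and grips with 3 to 60 N. Pads are 16 mm wide; open, the fingers measure 119 mm over their backs; the gripper's body (75 mm by 177 mm) begins 78 mm behind the grasp point.
Start: joints at [-1.325, 0.087, 1.371, -0, 1.684, -0.103], TCP at [0.188, -0.517, 0.217] pointing down, gripper open.
Joint ranges: [-3.1, 3.1], [-0.76, 2.03], [0.27, 2.55], [-1.08, 4.22], [0.17, 2.65], [-2.57, 2.57]. Speed limits (rad/s): [2.79, 2.79, 3.14, 3.14, 3.14, 3.14].

### API

Orientations are given as [roll, pitch, yaw] about the fixed x, y, z axes, in that order (R = Rz(yaw) Ry(pitch) Rx(roll)).
In Python, from bench import get_obs, cams, ticket gives the robot as it stands. The module is installed in compiled form; this text tells all that it offers.
- The arm moves only by the shell command python3 -m crank 'ROWS'. ROWS is JSON, a list of rows, each an object of numbers: "tx", "ty", "tz": the shift along the tool's x, y, z in cm; "twist": the turn about the tool's z in degrees; "grip": the opening, from 0 (shut) to 1 (fully open). In form: [{"tx": .., "ty": .., "tz": .., "twist": .., "grip": ..}, ...]. A call has 1 to 12 rows; each row shifts and turns the commanded pose from where the row before left it, along the tool's axes as they then stand; what a row does not reach is not made up. A row lasts 1/8 s, in which the tool goes at most 62.5 mm and 10.7 degrees, less where a joint would pass 70% of its speed; a pose out of reach is approached as far as the arm can. A call is refused whole if a number of a shift passes 6.25 or a number of a turn 10.7, either way. A call with a gripper value outside its range is refused whole. The fingers move at their own pace and stop on an object; the grip force is fixed at half the most. Time passes only in rows, so rows that do not move let the fingers close. It gives the time, the measured TCP pose, the force and the opening at its end, in the units of the state.
- get_obs(): the state, without advancing time (a new reading comes with each control period).
- cams.snapshot(name): name is "side" or "top" or "wrist"; returns a dict with "frame" (480x640x3 uint8, red, green, blue), "intrinsics" (3x3 intrinsics, pixels), "R" (3x3) and "t" (3): a world point X has camera coordinates R X + t; the wrist camera has in their place "hand_eye" (4x4, takes a point from camera to tool coordinates, whose origin is the TCP and whose axes are the flange's). Camera axes: x right, y down, z forward; pixel columns grow to the right and rows downward; lengths in m; the calibration is good to about 2 mm. A picture is of the moment at which its call begins: read the wrist's pose just before it. There is no depth.
- ticket.close_job(): hands the job in, once; it reports no verdict.
Trained networks look in a picture, given as the dict that the camera call returned (one of the last four; its "shot" number tells which), for a name from the list of things; names that differ only in an ending like _2 or _b are one class to them, and where a whole thing is asked for, a point or a joint stands for the part that bears it (a point fixed in the world has none). Each returns a list of dicts, best first, with "conf" (0 to 1); they miss things now and then, are a little off and sometimes report something else, mostly with a low value. They report only what shows in the picture. A call takes as long as a camera call.
- cams.outline_of(picture, query): "region" (480x640 bool, what is visible of it) and "centre" ([column, row] in pixels, amid what is visible of it).
The state is a dict: "time": time; "joint_positions": joint angles; "qvel": joint speeds; "joint_torque": joint torques, N m; "tool_pos": TCP position; "ee_rot": TCP orientation; "wrist_force": force on the tool from outside, world axes, zero at the start; "wrist_torque": the same for the moment, N m; "width": finger opening in m.
Only numpy, scipy, OpenCV 4.12 (cv2) and the standard library are available. Lean on these libraries where they do the work, as an engineer would, in place of code of your own. Each camera call takes 0.05 s, during which the arm holds its last target.

## Working session

There is one attempt and no reset: what is moved stays moved. The work goes in short steps, Python scripts to look and compute and a shell command to move; the robot and the scene stay as the last step left them, time stands still between calls to the robot, and variables do not carry over. Pictures are saved under pics/ and viewed, and the job is handed in when it is done.

```bash
ls -la; mkdir -p pics; cat > h.py <<'E'
import numpy as np, cv2
from bench import get_obs, cams, ticket
from scipy.spatial.transform import Rotation as Ro
def snap(n,save=None):
    o=get_obs(); p=cams.snapshot(n)
    if n=='wrist':
        R=rot(o); T=np.eye(4); T[:3,:3]=R; T[:3,3]=o['tool_pos']
        M=np.linalg.inv(T@np.array(p['hand_eye'])); p['Rw']=M[:3,:3]; p['tw']=M[:3,3]
    else: p['Rw']=np.array(p['R']); p['tw']=np.array(p['t'])
    if save: cv2.imwrite('pics/'+save+'.png',cv2.cvtColor(p['frame'],cv2.COLOR_RGB2BGR))
    return p
def rot(o): return Ro.from_euler('xyz',o['ee_rot']).as_matrix()
def proj(p,X):
    c=p['Rw']@np.asarray(X,float)+p['tw']; u=np.array(p['intrinsics'])@c; return u[:2]/u[2]
def ray(p,uv):
    d=p['Rw'].T@np.linalg.inv(np.array(p['intrinsics']))@np.array([uv[0],uv[1],1.]); return -p['Rw'].T@p['tw'], d/np.linalg.norm(d)
def atz(p,uv,z):
    c,d=ray(p,uv); return c+d*(z-c[2])/d[2]
def tri(L):
    A=np.zeros((3,3));b=np.zeros(3)
    for p,uv in L:
        c,d=ray(p,uv);M=np.eye(3)-np.outer(d,d);A+=M;b+=M@c
    return np.linalg.solve(A,b)
def st():
    o=get_obs(); print('t%.2f'%o['time'],np.round(o['tool_pos'],4),'rpy',np.round(np.degrees(o['ee_rot']),1),'F',np.round(o['wrist_force'],1),'w%.4f'%o['width']); return o
E
python3 - <<'E'
from h import *
o=st(); print(o)
for n in ['top','side','wrist']:
    p=snap(n,n+'0'); print(n,p['intrinsics'],-p['Rw'].T@p['tw'],p['Rw'][2])
    if n=='wrist':print(p['hand_eye'])
E
```

```text
total 12
drwxr-xr-x  3 agent agent 4096 Dec  6 23:15 .
drwxr-xr-x 23 root  root  4096 Dec  6 23:15 ..
drwxr-xr-x  2 agent agent 4096 Dec  6 23:15 pics
t0.00 [ 0.1878 -0.5164  0.2153] rpy [-179.9   -0.    20. ] F [-0.4 -0.7  0.3] w0.0940
{'time': 0.0, 'joint_positions': array([-1.32507956e+00,  8.79392781e-02,  1.37226558e+00, -2.23347152e-05,
        1.68358343e+00, -1.03096997e-01]), 'qvel': array([ 0.00214044, -0.00032796,  0.00051924,  0.00019023,  0.0001013 ,
       -0.0011119 ]), 'joint_torque': array([-2.06355013e-03, -3.40185857e+01, -3.02429760e+01,  7.17251678e-02,
        3.30866757e-02, -1.61875219e-04]), 'tool_pos': array([ 0.18784147, -0.51636597,  0.215307  ]), 'ee_rot': array([-3.13940639e+00, -2.03882006e-04,  3.48811047e-01]), 'wrist_force': array([-0.37164265, -0.66213496,  0.30197221]), 'wrist_torque': array([ 0.05189695, -0.00655441, -0.00819717]), 'width': 0.09398249765475951}
top [[612.2902826    0.         324.5359044 ]
 [  0.         612.2902826  241.91759515]
 [  0.           0.           1.        ]] [0.4930238  0.02552697 1.05402223] [ 0.0587142   0.01863997 -0.99810079]
side [[462.9860828    0.         323.11139077]
 [  0.         462.9860828  247.97280998]
 [  0.           0.           1.        ]] [0.54960227 0.87684381 0.44789536] [ 0.01338862 -0.90450187 -0.42625943]
wrist [[353.14187756   0.         318.97412861]
 [  0.         353.14187756 232.49770833]
 [  0.           0.           1.        ]] [ 0.26599183 -0.49035097  0.38348655] [-0.26945851 -0.09642974 -0.95817191]
[[-5.13568419e-05 -9.58119637e-01 -2.86368222e-01  8.23958077e-02]
 [ 9.99999922e-01 -1.61695276e-04  3.61655286e-04  1.86742170e-03]
 [-3.92813420e-04 -2.86368181e-01  9.58119570e-01 -1.68020387e-01]
 [ 0.00000000e+00  0.00000000e+00  0.00000000e+00  1.00000000e+00]]
```

View pics/top0.png

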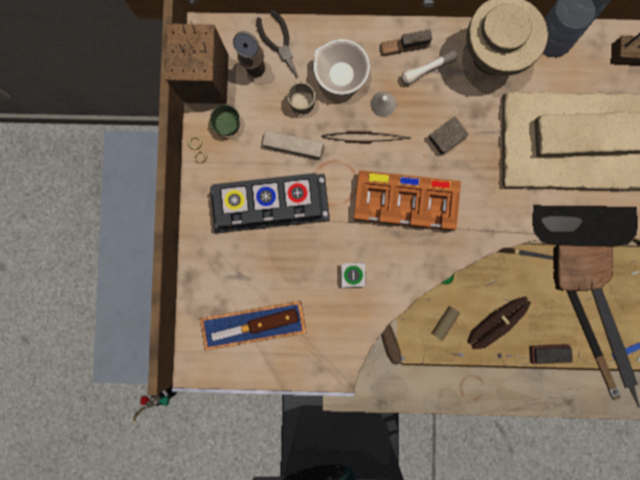

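View pics/side0.png

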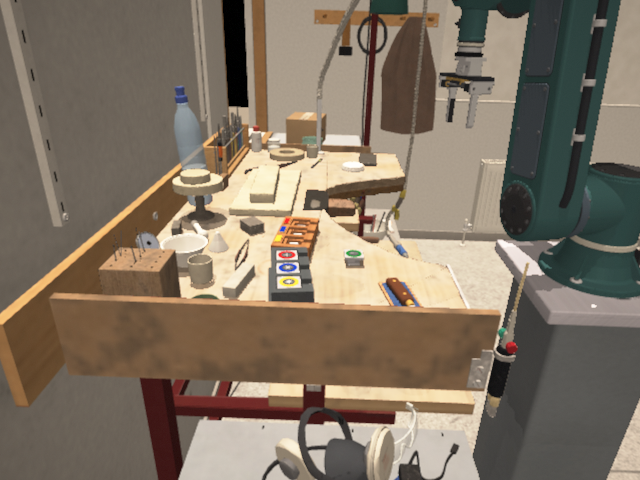

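```bash
python3 - <<'E'
from h import *
import pickle
names='die_holder pry_pin lever_tip pry_lever lever_grip lever_pad die_rack die_red die_blue die_yellow slot_red slot_blue slot_yellow die_green middle_seat tin_box tweezers whetstone'.split()
for n in ['top','side']:
    p=snap(n)
    for q in names:
        for r in cams.outline_of(p,q)[:2]:
            reg=r['region']; ys,xs=np.nonzero(reg)
            print(n,q,round(r['conf'],2),np.round(r['centre'],1),len(xs),(xs.min(),ys.min(),xs.max(),ys.max()) if len(xs) else '')
E
```

```text
top die_holder 0.9 [275.2 208.6] 3756 (np.int64(210), np.int64(173), np.int64(329), np.int64(232))
top pry_pin 0.66 [271.8 209.3] 3917 (np.int64(210), np.int64(172), np.int64(329), np.int64(232))
top lever_tip 0.57 [262.6 323.8] 930 (np.int64(212), np.int64(308), np.int64(297), np.int64(338))
top pry_lever 0.83 [262.9 322.1] 984 (np.int64(211), np.int64(308), np.int64(297), np.int64(339))
top pry_lever 0.28 [378.2 175.8] 171 (np.int64(369), np.int64(173), np.int64(388), np.int64(182))
top lever_grip 0.75 [259.6 324.2] 990 (np.int64(211), np.int64(308), np.int64(297), np.int64(339))
top lever_pad 0.63 [246.3 321.2] 2535 (np.int64(200), np.int64(300), np.int64(305), np.int64(349))
top lever_pad 0.31 [293.6 144.1] 1020 (np.int64(263), np.int64(131), np.int64(322), np.int64(158))
top die_rack 0.88 [406.9 201. ] 4629 (np.int64(354), np.int64(170), np.int64(461), np.int64(229))
top die_red 0.71 [296.9 194.2] 596 (np.int64(284), np.int64(179), np.int64(310), np.int64(205))
top die_blue 0.7 [264.5 199.4] 612 (np.int64(253), np.int64(183), np.int64(278), np.int64(208))
top die_blue 0.56 [234.
[... 2633 characters left out ...]
4(296))
side slot_yellow 0.61 [279.1 238.8] 23 (np.int64(276), np.int64(236), np.int64(280), np.int64(240))
side die_green 0.71 [288.3 266.8] 232 (np.int64(277), np.int64(262), np.int64(299), np.int64(272))
side middle_seat 0.75 [293.3 273.7] 1728 (np.int64(269), np.int64(246), np.int64(314), np.int64(302))
side tin_box 0.59 [253.7 224.7] 359 (np.int64(240), np.int64(216), np.int64(264), np.int64(234))
side tin_box 0.32 [391.5 294. ] 396 (np.int64(379), np.int64(280), np.int64(420), np.int64(305))
side tweezers 0.35 [299.6 282.4] 1434 (np.int64(269), np.int64(246), np.int64(314), np.int64(301))
side whetstone 0.96 [238.2 279.5] 648 (np.int64(223), np.int64(262), np.int64(254), np.int64(296))
```

```bash
python3 - <<'E'
from h import *
p=snap('top')
for n,uv,z in [('yel',(234.5,199.5),.06),('blue',(265.5,196),.06),('red',(297,192.5),.06),('green',(353,275),.022),('tip',(212,337),.012),('rear',(297,317),.02),('padL',(204,334),.006),('padR',(302,316),.006),('ryel',(378,178),.032),('rblue',(409,181),.032),('rred',(441,184),.032),('rackFL',(355,220),.032),('rackFR',(456,228),.032),('box',(448,135),.02),('whet',(293,145),.02),('tw1',(322,137),.005),('tw2',(410,138),.005)]:
    print(n,np.round(atz(p,uv,z),4))
E
```

```text
yel [0.6178 0.1931 0.06  ]
blue [0.6246 0.1425 0.06  ]
red [0.6314 0.091  0.06  ]
green [ 0.4991 -0.0044  0.022 ]
tip [0.3887 0.2319 0.012 ]
rear [0.4264 0.0882 0.02  ]
padL [0.3928 0.247  0.006 ]
padR [0.4274 0.0805 0.006 ]
ryel [ 0.6627 -0.0427  0.032 ]
rblue [ 0.6587 -0.0947  0.032 ]
rred [ 0.6547 -0.1483  0.032 ]
rackFL [ 0.591  -0.0055  0.032 ]
rackFR [ 0.5813 -0.1742  0.032 ]
box [ 0.741  -0.1612  0.02  ]
whet [0.7186 0.1026 0.02  ]
tw1 [0.7369 0.0538 0.005 ]
tw2 [ 0.7381 -0.0985  0.005 ]
```

```bash
python3 -m crank '[{"tx":4.55,"ty":-3.46,"tz":-0.3},{"tx":4.55,"ty":-3.46,"tz":-0.3},{"tx":4.55,"ty":-3.46,"tz":-0.3},{"tx":4.55,"ty":-3.46,"tz":-0.3},{"tx":4.55,"ty":-3.46,"tz":-0.3},{"tx":4.55,"ty":-3.46,"tz":-0.3},{"tx":4.55,"ty":-3.46,"tz":-0.3},{"tx":4.55,"ty":-3.46,"tz":-0.3},{"tx":4.55,"ty":-3.46,"tz":-0.3},{"tx":4.55,"ty":-3.46},{"tx":4.55,"ty":-3.46},{"tx":4.55,"ty":-3.46}]'
python3 - <<'E'
from h import *
st(); p=snap('wrist','w1'); st()
E
```

```text
t2.10 [ 0.188  -0.5169  0.2165] rpy [180.   0.  20.] F [ 0. -0.  0.] w0.0940
t2.15 [ 0.188  -0.5169  0.2165] rpy [180.  -0.  20.] F [-0.8 -1.1 -0.3] w0.0942invalid input at $[0]: expected keys tx, ty, tz, twist, grip
```

```bash
python3 -m crank '[{"twist":0},{"twist":0}]'
python3 - <<'E'
from h import *
o=st(); p=snap('wrist','w1'); print(-p['Rw'].T@p['tw'])
E
```

```text
t2.15 [ 0.188  -0.5169  0.2165] rpy [180.  -0.  20.] F [-0.8 -1.1 -0.3] w0.0942
[ 0.26604387 -0.49047216  0.38452029]invalid input at $[0]: expected keys tx, ty, tz, twist, grip
```

View pics/w1.png

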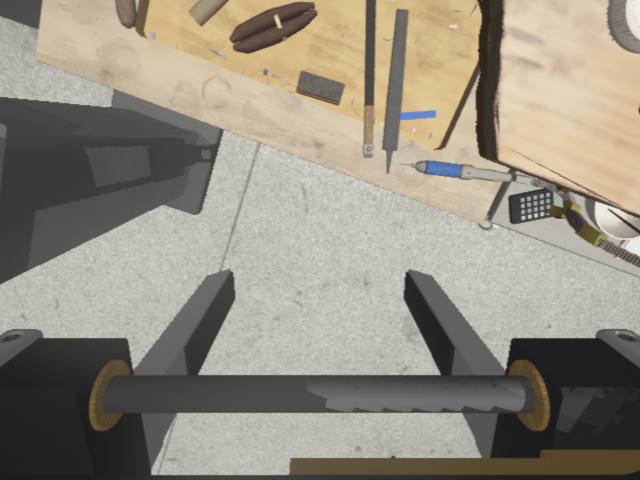

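```bash
python3 -m crank '[{"tx":4.4,"ty":-3.46,"tz":-0.3,"twist":0,"grip":1},{"tx":4.4,"ty":-3.46,"tz":-0.3,"twist":0,"grip":1},{"tx":4.4,"ty":-3.46,"tz":-0.3,"twist":0,"grip":1},{"tx":4.4,"ty":-3.46,"tz":-0.3,"twist":0,"grip":1},{"tx":4.4,"ty":-3.46,"tz":-0.3,"twist":0,"grip":1},{"tx":4.4,"ty":-3.46,"tz":-0.3,"twist":0,"grip":1},{"tx":4.4,"ty":-3.46,"tz":-0.3,"twist":0,"grip":1},{"tx":4.4,"ty":-3.46,"tz":-0.3,"twist":0,"grip":1},{"tx":4.4,"ty":-3.46,"tz":-0.3,"twist":0,"grip":1},{"tx":4.4,"ty":-3.46,"tz":0,"twist":0,"grip":1},{"tx":4.4,"ty":-3.46,"tz":0,"twist":0,"grip":1},{"tx":4.4,"ty":-3.46,"tz":0,"twist":0,"grip":1}]'
python3 -m crank '[{"tx":0,"ty":0,"tz":0,"twist":10.5,"grip":1},{"tx":0,"ty":0,"tz":0,"twist":9.5,"grip":1},{"tx":0,"ty":0,"tz":0,"twist":0,"grip":1}]'
python3 - <<'E'
from h import *
o=st(); p=snap('wrist','w2'); print(-p['Rw'].T@p['tw'])
E
```

```text
time: 3.7
tool_pos: [0.5431, 0.0555, 0.2437]
ee_rot: [3.141, -0.001, 0.349]
wrist_force: [0.2, -0.7, 0.9]
width: 0.0937
time: 4.08
tool_pos: [0.5423, 0.054, 0.2434]
ee_rot: [3.141, 0.0, 0.002]
wrist_force: [-0.8, 0.7, -0.1]
width: 0.094
t4.08 [0.5423 0.054  0.2434] rpy [1.8e+02 0.0e+00 1.0e-01] F [-0.8  0.7 -0.1] w0.0940
[0.62543288 0.05203423 0.41134952]
```

View pics/w2.png

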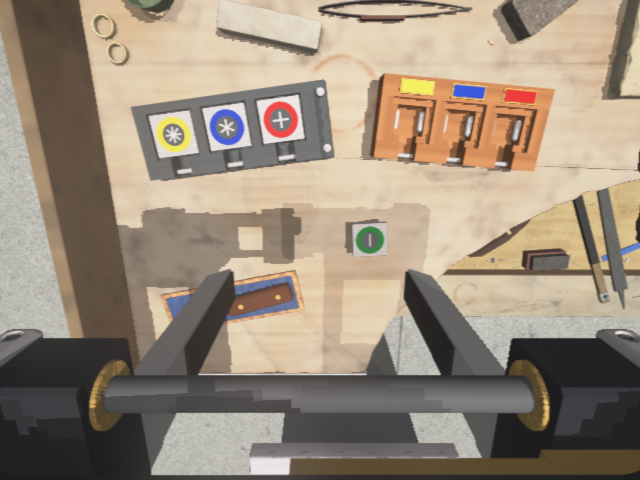

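```bash
python3 - <<'E'
from h import *
o=get_obs(); print(np.degrees(o['joint_positions']).round(1))
a=snap('wrist'); t=snap('top')
for q in ['pry_lever','lever_pad','die_green','die_red','die_blue','die_yellow','die_rack','die_holder']:
    L=[]
    for p in (a,t):
        r=cams.outline_of(p,q)
        if r:
            L.append((p,r[0]['region'],r[0]['conf']))
            ys,xs=np.nonzero(r[0]['region']); rr=cv2.minAreaRect(np.c_[xs,ys].astype(np.float32)); print(q,round(r[0]['conf'],2),np.round(rr[0],1),np.round(rr[1],1),round(rr[2],1))
            L[-1]=(p,rr[0])
    if len(L)==2: print('   tri',tri(L).round(4))
E
```

```text
[-0.3  4.1 76.4 -0.  99.4 89.6]
pry_lever 0.94 [258.4 299. ] [19.5 66.6] 74.6
pry_lever 0.55 [254.5 324.9] [15.  88.3] 76.0
   tri [ 0.4069  0.1478 -0.0137]
lever_pad 0.83 [231.1 302. ] [ 42.2 138.7] 79.5
lever_pad 0.92 [252.8 324.8] [ 33.2 103.9] 80.2
   tri [0.4101 0.1641 0.003 ]
die_green 0.54 [345. 276.] [20.  8.] 90.0
die_red 0.71 [279.7 118.6] [47.  44.4] 81.9
die_blue 0.89 [226.4 126.4] [43.6 42. ] 81.9
die_yellow 0.79 [173.5 134. ] [43.5 45.4] 82.4
die_rack 0.76 [460.7 122.4] [176.4  85.5] 5.5
die_rack 0.68 [418.8 201.1] [81.4 51.4] 7.0
   tri [ 0.6324 -0.1197 -0.0337]
die_holder 0.66 [232.5 131.1] [ 79.2 195.6] 82.4
die_holder 0.52 [212.4 196.7] [ 6.7 26.2] 6.7
   tri [ 0.6288  0.2122 -0.0764]
```

```bash
python3 -m crank '[{"tx":-4.2,"ty":-2.6,"tz":2,"twist":0,"grip":1},{"tx":-4.2,"ty":-2.6,"tz":2,"twist":0,"grip":1},{"tx":-4.3,"ty":-2.5,"tz":2,"twist":0,"grip":1},{"tx":0,"ty":0,"tz":0,"twist":-10.5,"grip":1},{"tx":0,"ty":0,"tz":0,"twist":-10.5,"grip":1},{"tx":0,"ty":0,"tz":0,"twist":-10.5,"grip":1},{"tx":0,"ty":0,"tz":0,"twist":-10.5,"grip":1},{"tx":0,"ty":0,"tz":0,"twist":-10.5,"grip":1},{"tx":0,"ty":0,"tz":0,"twist":-10.5,"grip":1},{"tx":0,"ty":0,"tz":0,"twist":-10.5,"grip":1},{"tx":0,"ty":0,"tz":0,"twist":-10.5,"grip":1},{"tx":0,"ty":0,"tz":0,"twist":-10.5,"grip":1}]'
python3 -m crank '[{"tx":0,"ty":0,"tz":0,"twist":-9.0,"grip":0.6},{"tx":0,"ty":0,"tz":0,"twist":0,"grip":0.6},{"tx":0,"ty":0,"tz":0,"twist":0,"grip":0.6}]'
python3 - <<'E'
from h import *
o=st(); p=snap('wrist','w3'); print(np.degrees(o['joint_positions']).round(1))
E
```

```text
time: 6.52
tool_pos: [0.4153, 0.1308, 0.1836]
ee_rot: [3.141, 0.0, 1.655]
wrist_force: [0.1, -0.0, -0.4]
width: 0.0939
time: 6.9
tool_pos: [0.4153, 0.1308, 0.1835]
ee_rot: [3.141, 0.0, 1.804]
wrist_force: [-0.2, -0.2, 0.6]
width: 0.0677
t6.90 [0.4153 0.1308 0.1835] rpy [180.    0.  103.4] F [-0.2 -0.2  0.6] w0.0677
[10.  -9.4 96.1 -0.  93.2 -3.3]
```

View pics/w3.png

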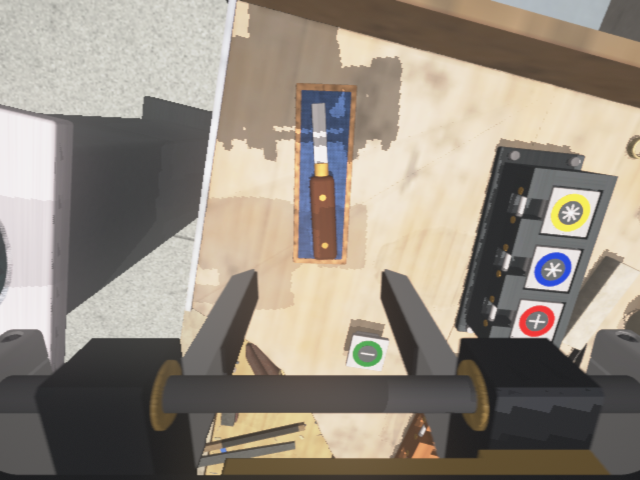

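```bash
cat >> h.py <<'E'
def inst(o,dst,yaw=None):
    """tool-frame shift (cm) from current to dst world"""
    R=rot(o); d=R.T@(np.asarray(dst)-o['tool_pos'])*100
    print('tx %.2f ty %.2f tz %.2f'%tuple(d), 'twist %.1f'%(-( (yaw-np.degrees(o['ee_rot'][2])+180)%360-180)) if yaw is not None else '')
E
python3 - <<'E'
from h import *
o=st(); p=snap('wrist')
r=cams.outline_of(p,'pry_lever')[0]; ys,xs=np.nonzero(r['region']); print(r['conf'])
tip=atz(p,(318,103),.0145); rear=atz(p,(325,259),.02); fer=atz(p,(321,164),.02)
h0=atz(p,(322,180),.02);h1=atz(p,(325.5,255),.02)
print(tip,rear,np.linalg.norm(tip-rear)); d=(tip-rear)[:2]; print(np.degrees(np.arctan2(d[1],d[0]))); d2=(h0-h1)[:2]; print(np.degrees(np.arctan2(d2[1],d2[0])))
u=d/np.linalg.norm(d); g=tip[:2]-u*.105; print('grip',g, (tip+rear)/2); 
# rows-wise centreline
L=[]
for y in range(105,256,5):
    x=xs[ys==y]
    if len(x)>3: L.append(atz(p,((x.min()+x.max())/2,y),.014 if y<160 else .02)[:2])
L=np.array(L); c=L.mean(0); v=np.linalg.svd(L-c)[2][0]; print('axis',np.degrees(np.arctan2(v[1],v[0])),'c',c, 'resid',np.abs((L-c)@[-v[1],v[0]]).max())
s=((g-c)@v)*v+c; print('grip proj',s)
inst(o,[s[0],s[1],.018],np.degrees(np.arctan2(v[1],v[0])))
E
```

```text
t6.95 [0.4153 0.1308 0.1835] rpy [180.    0.  103.4] F [-0.   0.4 -0.1] w0.0634
0.67
[0.38961216 0.22980104 0.0145    ] [0.43045144 0.08802347 0.02      ] 0.1476447590517458
106.06913898765836
106.19594729747988
grip [0.41867586 0.12890356] [0.4100318  0.15891226 0.01725   ]
axis -73.85638457241613 c [0.40855643 0.16254516] resid 0.0006730264972679319
grip proj [0.41832382 0.12880166]
tx -0.26 ty 0.25 tz 16.55 twist 177.2
```

```bash
python3 -m crank '[{"tx":-0.26,"ty":0.25,"tz":5,"twist":-2.7,"grip":0.5},{"tx":0,"ty":0,"tz":5,"twist":0,"grip":0.5},{"tx":0,"ty":0,"tz":4,"twist":0,"grip":0.5},{"tx":0,"ty":0,"tz":2.4,"twist":0,"grip":0.5},{"tx":0,"ty":0,"tz":0,"twist":0,"grip":0.5},{"tx":0,"ty":0,"tz":0,"twist":0,"grip":0},{"tx":0,"ty":0,"tz":0,"twist":0,"grip":0},{"tx":0,"ty":0,"tz":0,"twist":0,"grip":0},{"tx":0,"ty":0,"tz":0,"twist":0,"grip":0}]'
python3 - <<'E'
from h import *
o=st(); p=snap('wrist','w4')
E
```

```text
time: 8.18
tool_pos: [0.4187, 0.1289, 0.0199]
ee_rot: [3.141, 0.0, 1.853]
wrist_force: [-0.7, 0.9, 1.2]
width: 0.0236
t8.18 [0.4187 0.1289 0.0199] rpy [179.9   0.  106.2] F [-0.7  0.9  1.2] w0.0236
```

View pics/w4.png

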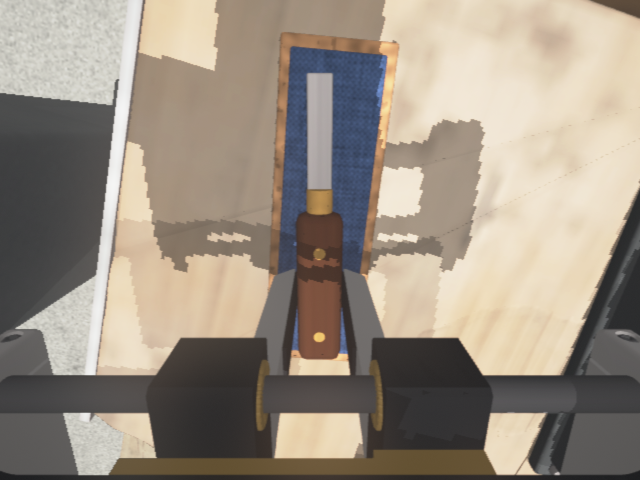

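```bash
python3 -m crank '[{"tx":0,"ty":0,"tz":-4,"twist":0,"grip":0},{"tx":0,"ty":0,"tz":-4.5,"twist":0,"grip":0},{"tx":-5.5,"ty":1.97,"tz":-1,"twist":0,"grip":0},{"tx":-5.5,"ty":1.97,"tz":0,"twist":0,"grip":0},{"tx":-5.5,"ty":1.97,"tz":0,"twist":0,"grip":0},{"tx":-5.5,"ty":1.97,"tz":0,"twist":0,"grip":0},{"tx":0,"ty":0,"tz":0,"twist":-10.0,"grip":0},{"tx":0,"ty":0,"tz":0,"twist":-10.0,"grip":0},{"tx":0,"ty":0,"tz":0,"twist":-10.0,"grip":0},{"tx":0,"ty":0,"tz":0,"twist":-10.0,"grip":0},{"tx":0,"ty":0,"tz":0,"twist":-10.0,"grip":0},{"tx":0,"ty":0,"tz":0,"twist":-10.0,"grip":0}]'
python3 -m crank '[{"tx":0,"ty":0,"tz":0,"twist":-10.0,"grip":0},{"tx":0,"ty":0,"tz":0,"twist":0,"grip":0}]'
python3 - <<'E'
from h import *
o=st(); p=snap('wrist','w5'); p=snap('top','t5'); p=snap('side','s5')
E
```

```text
time: 9.72
tool_pos: [0.5549, -0.0604, 0.1139]
ee_rot: [-3.141, -0.001, 2.906]
wrist_force: [0.3, -0.3, -0.1]
width: 0.0235
time: 9.98
tool_pos: [0.555, -0.0604, 0.114]
ee_rot: [3.142, -0.001, 3.073]
wrist_force: [-0.3, 0.2, -0.4]
width: 0.0239
t9.97 [ 0.555  -0.0604  0.114 ] rpy [ 1.800e+02 -1.000e-01  1.761e+02] F [-0.3  0.2 -0.4] w0.0239
```

View pics/w5.png

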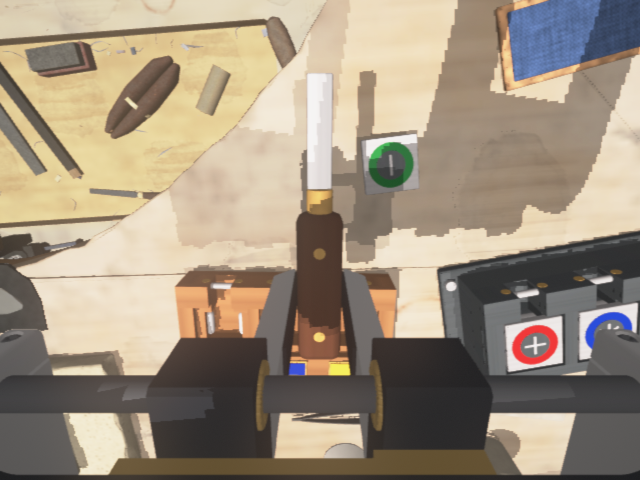

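View pics/t5.png

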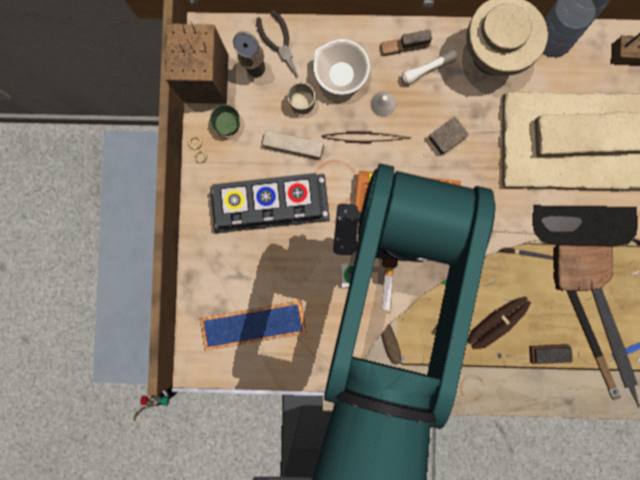

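View pics/s5.png

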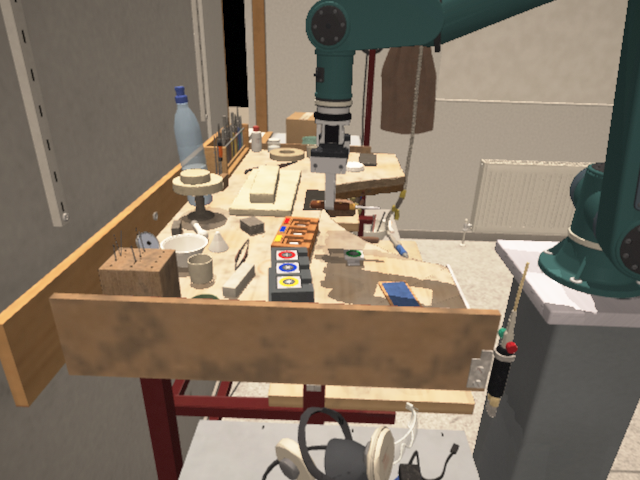

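```bash
python3 - <<'E'
from h import *
import cv2
o=st(); p=snap('wrist')
im=cv2.cvtColor(p['frame'],cv2.COLOR_RGB2BGR)[255:385,160:480]; cv2.imwrite('pics/w5c.png',cv2.resize(im,None,fx=2.5,fy=2.5,interpolation=cv2.INTER_CUBIC))
for uv in [(178,288),(394,288),(394,277),(178,275)]: print(uv,atz(p,uv,.032).round(4),atz(p,uv,0).round(4))
E
```

```text
t10.12 [ 0.5552 -0.0605  0.1142] rpy [180.   -0.  176.1] F [-0.5  0.1 -0.9] w0.0237
(178, 288) [ 0.5828 -0.1743  0.032 ] [ 0.5971 -0.1894  0.    ]
(394, 288) [ 0.5943 -0.0072  0.032 ] [ 0.61   -0.0009  0.    ]
(394, 277) [ 0.5851 -0.0071  0.032 ] [ 0.5996 -0.0008  0.    ]
(178, 275) [ 0.5721 -0.1724  0.032 ] [ 0.5849 -0.1871  0.    ]
```

View pics/w5c.png

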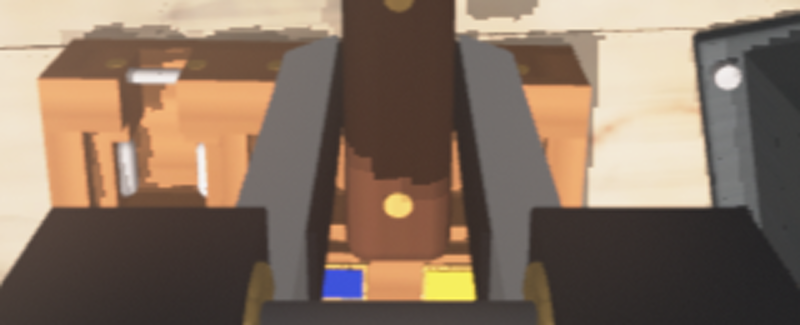

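```bash
python3 -m crank '[{"tx":-0.3,"ty":0,"tz":3,"twist":0,"grip":0},{"tx":0,"ty":0,"tz":3,"twist":0,"grip":0},{"tx":0,"ty":0,"tz":0.6,"twist":0,"grip":0},{"tx":0,"ty":0,"tz":0.2,"twist":0,"grip":0}]'
python3 -m crank '[{"tx":0,"ty":0,"tz":0.2,"twist":0,"grip":0}]'
python3 -m crank '[{"tx":0,"ty":0,"tz":0.2,"twist":0,"grip":0}]'
python3 -m crank '[{"tx":0,"ty":0,"tz":0.15,"twist":0,"grip":0}]'
python3 - <<'E'
from h import *
o=st(); p=snap('wrist','w6')
E
```

```text
time: 10.68
tool_pos: [0.5586, -0.0608, 0.0469]
ee_rot: [-3.141, 0.0, 3.074]
wrist_force: [-0.0, -0.1, 0.4]
width: 0.0237
time: 10.8
tool_pos: [0.5594, -0.061, 0.046]
ee_rot: [-3.141, 0.003, 3.075]
wrist_force: [0.2, -0.1, 0.4]
width: 0.0238
time: 10.92
tool_pos: [0.5594, -0.061, 0.0449]
ee_rot: [-3.141, 0.003, 3.075]
wrist_force: [-4.4, -0.2, 6.3]
width: 0.0232
time: 11.05
tool_pos: [0.5593, -0.061, 0.0437]
ee_rot: [-3.141, 0.003, 3.075]
wrist_force: [-3.8, 0.9, 7.9]
width: 0.0234
t11.05 [ 0.5593 -0.061   0.0437] rpy [-180.     0.2  176.2] F [-3.8  0.9  7.9] w0.0234
```

View pics/w6.png

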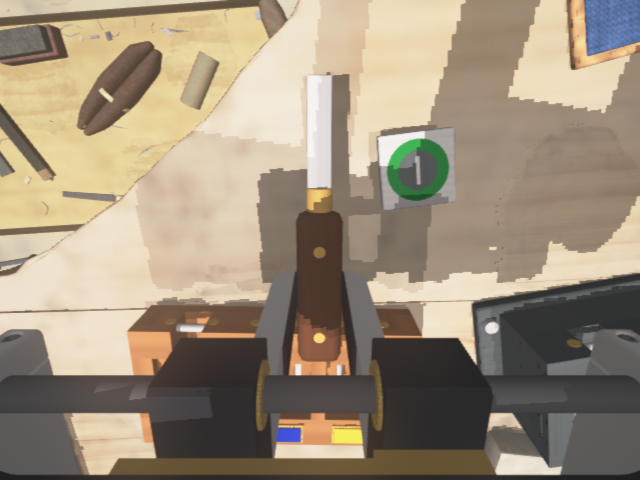

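```bash
python3 -m crank '[{"tx":0,"ty":0,"tz":0.2,"twist":0,"grip":0}]'
python3 -m crank '[{"tx":0,"ty":0,"tz":0.2,"twist":0,"grip":0},{"tx":0,"ty":0,"tz":0,"twist":0,"grip":0}]'
python3 - <<'E'
from h import *
o=st(); p=snap('wrist','w7'); r=cams.outline_of(p,'pry_lever')
if r: ys,xs=np.nonzero(r[0]['region']); print(ys.min(),ys.max(), xs[ys<ys.min()+10].min(),xs[ys<ys.min()+10].max())
f=p['frame']; print(f[60:90,319].mean(1).round())
E
```

```text
time: 11.22
tool_pos: [0.5592, -0.061, 0.0419]
ee_rot: [-3.141, 0.003, 3.075]
wrist_force: [-2.9, 0.1, 6.5]
width: 0.0239
time: 11.48
tool_pos: [0.5593, -0.061, 0.0396]
ee_rot: [-3.141, 0.003, 3.075]
wrist_force: [-2.9, 0.1, 5.3]
width: 0.0237
t11.47 [ 0.5593 -0.061   0.0396] rpy [-180.     0.2  176.2] F [-2.9  0.1  5.3] w0.0237
79 364 307 330
[200. 199. 200. 200. 199. 200. 200. 200. 199. 198. 198. 198. 197. 196.
 196. 196. 195. 195. 193. 183. 216. 218. 218. 218. 218. 219. 219. 220.
 220. 220.]
```

View pics/w7.png

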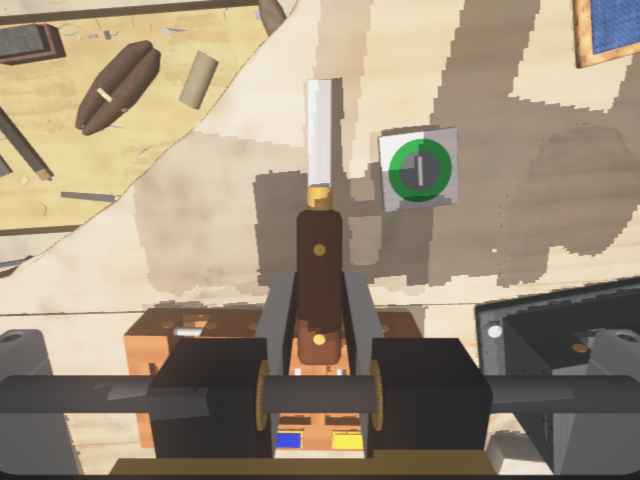

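```bash
cat >> h.py <<'E'
def tiprow(p,th,dx=0.105,pz=.0069):
    H=np.linalg.inv(np.array(p['hand_eye'])); t=np.radians(th)
    # blade top at tip: local (dx, up 1.5mm)
    x=dx*np.cos(t)+.0015*np.sin(t); z=pz+dx*np.sin(t)-.0015*np.cos(t)
    c=(H@np.array([x,0,z,1]))[:3]; u=np.array(p['intrinsics'])@c; return u[:2]/u[2]
E
python3 - <<'E'
from h import *
p=snap('wrist')
for th in [-18,-10,0,2,4,6,7,8,9,10,12]: print(th,tiprow(p,th).round(1), tiprow(p,th,.055).round(1))
E
```

```text
-18 [325.1  83.7] [324.  201.6]
-10 [324.6  77.9] [323.9 194.1]
0 [324.   78.9] [323.6 188.4]
2 [323.9  79.9] [323.6 187.8]
4 [323.8  81.3] [323.5 187.2]
6 [323.7  82.8] [323.5 186.9]
7 [323.7  83.7] [323.5 186.7]
8 [323.6  84.6] [323.4 186.6]
9 [323.6  85.5] [323.4 186.5]
10 [323.5  86.5] [323.4 186.5]
12 [323.5  88.7] [323.4 186.5]
```

```bash
python3 -m crank '[{"tx":0,"ty":0,"tz":-4,"twist":0,"grip":0},{"tx":0,"ty":0,"tz":-5,"twist":0,"grip":0},{"tx":3.12,"ty":4.3,"tz":0,"twist":0,"grip":0},{"tx":3.12,"ty":4.3,"tz":0,"twist":0,"grip":0},{"tx":3.12,"ty":4.3,"tz":0,"twist":0,"grip":0},{"tx":3.12,"ty":4.3,"tz":0,"twist":0,"grip":0},{"tx":0,"ty":0,"tz":0,"twist":10.5,"grip":0},{"tx":0,"ty":0,"tz":0,"twist":10.5,"grip":0},{"tx":0,"ty":0,"tz":0,"twist":10.5,"grip":0},{"tx":0,"ty":0,"tz":0,"twist":10.5,"grip":0},{"tx":0,"ty":0,"tz":0,"twist":10.5,"grip":0},{"tx":0,"ty":0,"tz":0,"twist":10.5,"grip":0}]'
python3 -m crank '[{"tx":0,"ty":0,"tz":0,"twist":10.5,"grip":0},{"tx":0,"ty":0,"tz":0,"twist":10.5,"grip":0},{"tx":0,"ty":0,"tz":0,"twist":10.5,"grip":0},{"tx":0,"ty":0,"tz":0,"twist":10.5,"grip":0},{"tx":0,"ty":0,"tz":0,"twist":10.5,"grip":0},{"tx":0,"ty":0,"tz":0,"twist":10.5,"grip":0},{"tx":0,"ty":0,"tz":0,"twist":10.5,"grip":0},{"tx":0,"ty":0,"tz":0,"twist":10.5,"grip":0},{"tx":0,"ty":0,"tz":0,"twist":10.5,"grip":0},{"tx":0,"ty":0,"tz":0,"twist":10.5,"grip":0},{"tx":0,"ty":0,"tz":0,"twist":0,"grip":0}]'
python3 - <<'E'
from h import *
o=st(); p=snap('wrist','w8'); f=p['frame']; print(f[65:95,319].mean(1).round())
E
```

```text
time: 13.12
tool_pos: [0.4456, 0.1193, 0.1278]
ee_rot: [3.14, 0.001, 1.969]
wrist_force: [-0.4, -0.2, -2.0]
width: 0.0239
time: 14.5
tool_pos: [0.4456, 0.1193, 0.1276]
ee_rot: [3.141, -0.001, 0.145]
wrist_force: [-0.9, 0.4, -0.7]
width: 0.0238
t14.50 [0.4456 0.1193 0.1276] rpy [ 1.8e+02 -1.0e-01  8.3e+00] F [-0.9  0.4 -0.7] w0.0238
[206. 207. 207. 207. 206. 201. 199. 199. 200. 200. 201. 201. 200. 176.
 220. 230. 230. 230. 230. 230. 230. 230. 231. 230. 231. 231. 231. 231.
 231. 231.]
```

View pics/w8.png

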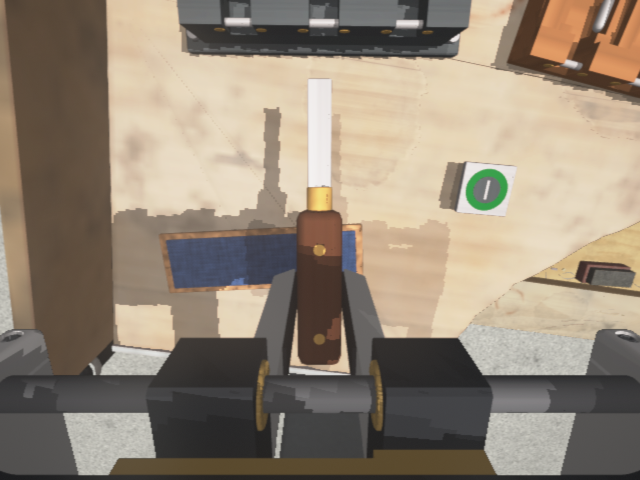

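```bash
sed -i "s/M=np.linalg.inv(T@np.array(p\['hand_eye'\]))/he=np.array(p['hand_eye']); he[1,3]-=.0021; p['hand_eye']=he; M=np.linalg.inv(T@he)/" h.py
python3 - <<'E'
from h import *
o=st(); p=snap('wrist')
im=cv2.cvtColor(p['frame'],cv2.COLOR_RGB2BGR)[0:100,180:480]; cv2.imwrite('pics/w8c.png',cv2.resize(im,None,fx=2.6,fy=2.6,interpolation=cv2.INTER_CUBIC))
E
```

```text
t14.55 [0.4455 0.1193 0.1276] rpy [ 1.8e+02 -1.0e-01  8.4e+00] F [-0.2  0.4 -0.9] w0.0237
```

View pics/w8c.png

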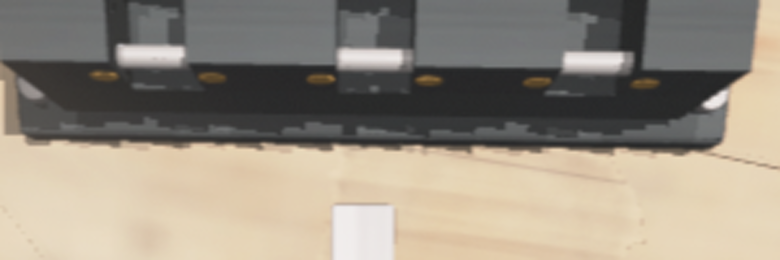

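```bash
cat >> h.py <<'E'
HY=np.radians(7.45)
hx=np.array([np.cos(HY),np.sin(HY),0]); hy=np.array([-np.sin(HY),np.cos(HY),0])
E
python3 - <<'E'
from h import *
o=st(); p=snap('wrist')
P=[atz(p,(180+x/2.6,y/2.6),.0505) for x,y in [(151,53),(373.5,56.5),(597.5,61)]]
B=[atz(p,(180+x/2.6,y/2.6),.045) for x,y in [(158,76),(374,78.5),(591.5,82)]]
for a in P+B: print(a.round(4))
print(np.linalg.norm(P[0]-P[2]),np.degrees(np.arctan2(*(P[0]-P[2])[[1,0]]))-90)
print('socket mid',P[1]+.036*hx)
E
```

```text
t14.60 [0.4454 0.1193 0.1274] rpy [ 1.8e+02 -1.0e-01  8.3e+00] F [-0.3  0.2 -0.5] w0.0237
[0.5823 0.1894 0.0505]
[0.5892 0.1373 0.0505]
[0.596  0.0847 0.0505]
[0.5788 0.1886 0.045 ]
[0.5859 0.1366 0.045 ]
[0.5929 0.0841 0.045 ]
0.10558931112546913 7.437729668924135
socket mid [0.62490114 0.14199714 0.0505    ]
```

```bash
python3 -m crank '[{"tx":0,"ty":0.08,"tz":2.4,"twist":0.9,"grip":0},{"tx":0,"ty":0,"tz":2.3,"twist":0,"grip":0},{"tx":1.5,"ty":0,"tz":0.21,"twist":0,"grip":0},{"tx":1.5,"ty":0,"tz":0.21,"twist":0,"grip":0},{"tx":0,"ty":0,"tz":0,"twist":0,"grip":0}]'
python3 - <<'E'
from h import *
o=st(); p=snap('wrist','w9')
d=o['tool_pos']-np.array([.5892,.1373,.051]); print('s',d@hx,'lat',d@hy,'h',d[2])
im=cv2.cvtColor(p['frame'],cv2.COLOR_RGB2BGR)[0:120,200:440]; cv2.imwrite('pics/w9c.png',cv2.resize(im,None,fx=3.2,fy=3.2,interpolation=cv2.INTER_CUBIC))
E
```

```text
time: 15.28
tool_pos: [0.4773, 0.1224, 0.0768]
ee_rot: [3.142, -0.002, 0.127]
wrist_force: [-0.3, -0.3, -1.1]
width: 0.0236
t15.28 [0.4773 0.1224 0.0768] rpy [ 1.8e+02 -1.0e-01  7.3e+00] F [-0.3 -0.3 -1.1] w0.0236
s -0.11289213247201693 lat -0.0002185416472306207 h 0.025786735427035946
```

View pics/w9c.png

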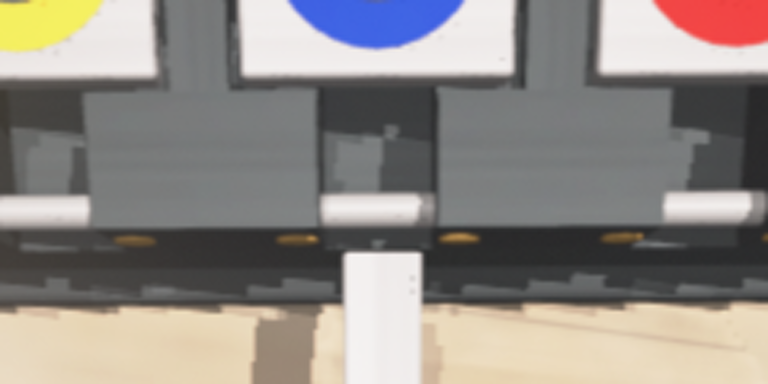

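```bash
python3 -m crank '[{"tx":0,"ty":-0.07,"tz":0.08,"twist":-0.4,"grip":0},{"tx":1.0,"ty":0,"tz":0.14,"twist":0,"grip":0},{"tx":1.0,"ty":0,"tz":0.14,"twist":0,"grip":0}]'
python3 - <<'E'
from h import *
o=st(); p=snap('wrist','w10')
d=o['tool_pos']-np.array([.5892,.1373,.051]); print('s',d@hx,'lat',d@hy,'h',d[2])
im=cv2.cvtColor(p['frame'],cv2.COLOR_RGB2BGR)[0:150,200:440]; cv2.imwrite('pics/w10c.png',cv2.resize(im,None,fx=3.2,fy=3.2,interpolation=cv2.INTER_CUBIC))
E
```

```text
time: 15.7
tool_pos: [0.4956, 0.1257, 0.0723]
ee_rot: [3.142, -0.001, 0.134]
wrist_force: [-0.3, -0.1, -1.1]
width: 0.0235
t15.70 [0.4956 0.1257 0.0723] rpy [180.   -0.    7.7] F [-0.3 -0.1 -1.1] w0.0235
s -0.09433138201109763 lat 0.0006863384220102513 h 0.021347536731090903
```

View pics/w10c.png

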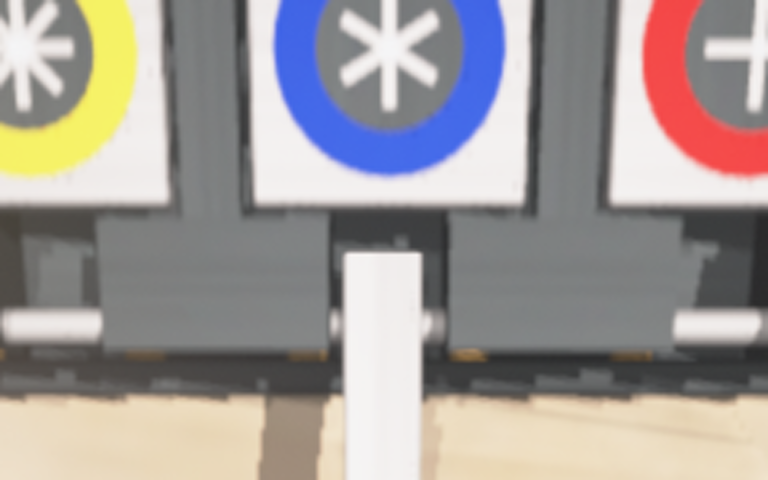

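```bash
python3 -m crank '[{"tx":0.7,"ty":0.05,"tz":0.04,"twist":0,"grip":0},{"tx":0.6,"ty":0,"tz":0.08,"twist":0,"grip":0}]'
python3 - <<'E'
from h import *
o=st()
d=o['tool_pos']-np.array([.5892,.1373,.051]); print('s',d@hx,'lat',d@hy,'h',d[2])
E
python3 -m crank '[{"tx":0.5,"ty":0,"tz":0.07,"twist":0,"grip":0}]'
python3 -m crank '[{"tx":0.4,"ty":0,"tz":0.055,"twist":0,"grip":0}]'
python3 - <<'E'
from h import *
o=st(); p=snap('wrist','w11')
d=o['tool_pos']-np.array([.5892,.1373,.051]); print('s',d@hx,'lat',d@hy,'h',d[2])
im=cv2.cvtColor(p['frame'],cv2.COLOR_RGB2BGR)[0:200,200:440]; cv2.imwrite('pics/w11c.png',cv2.resize(im,None,fx=2.5,fy=2.5,interpolation=cv2.INTER_CUBIC))
E
```

```text
time: 16.0
tool_pos: [0.5083, 0.1269, 0.0709]
ee_rot: [3.141, 0.0, 0.134]
wrist_force: [0.0, -0.0, -1.0]
width: 0.0235
t16.00 [0.5083 0.1269 0.0709] rpy [180.    0.    7.7] F [ 0. -0. -1.] w0.0235
s -0.08158217866179279 lat 0.00013659584684252643 h 0.01988359874591717
time: 16.12
tool_pos: [0.5131, 0.1275, 0.0701]
ee_rot: [3.141, 0.0, 0.134]
wrist_force: [-0.7, -0.9, -1.0]
width: 0.0238
time: 16.25
tool_pos: [0.517, 0.1281, 0.0696]
ee_rot: [3.141, 0.0, 0.134]
wrist_force: [0.1, -1.0, -0.5]
width: 0.0235
t16.25 [0.517  0.1281 0.0696] rpy [180.    0.    7.7] F [ 0.1 -1.  -0.5] w0.0235
s -0.07278197138189625 lat 0.0002071124670578236 h 0.018597797681503485
```

View pics/w11c.png

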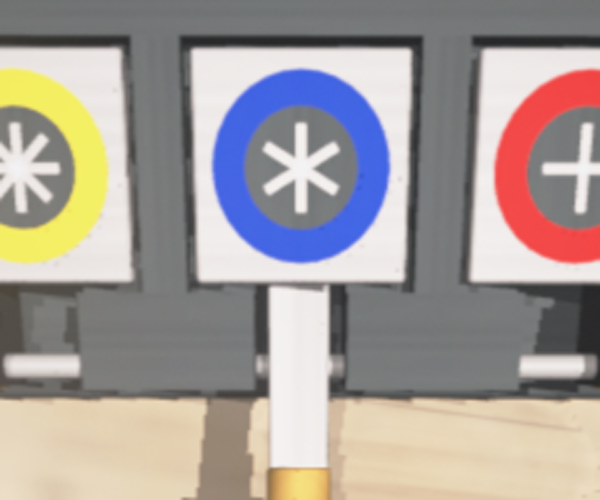

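```bash
python3 -m crank '[{"tx":0.2,"ty":0,"tz":0.03,"twist":0,"grip":0}]'
python3 -m crank '[{"tx":0.2,"ty":0,"tz":0.03,"twist":0,"grip":0}]'
python3 -m crank '[{"tx":0.2,"ty":0,"tz":0.03,"twist":0,"grip":0}]'
```

```text
time: 16.42
tool_pos: [0.5182, 0.1283, 0.0693]
ee_rot: [3.142, 0.002, 0.134]
wrist_force: [-2.4, -1.6, 0.7]
width: 0.0237
time: 16.55
tool_pos: [0.5183, 0.1283, 0.0685]
ee_rot: [3.141, 0.006, 0.134]
wrist_force: [-8.8, -1.7, 2.1]
width: 0.024
time: 16.68
tool_pos: [0.5199, 0.1285, 0.0682]
ee_rot: [3.141, 0.007, 0.134]
wrist_force: [-10.6, -1.9, 3.6]
width: 0.0235
```

```bash
python3 -m crank '[{"tx":-0.2,"ty":0,"tz":0.2,"twist":0,"grip":0},{"tx":0,"ty":0,"tz":0.3,"twist":0,"grip":0},{"tx":0,"ty":0,"tz":0.3,"twist":0,"grip":0}]'
python3 -m crank '[{"tx":0,"ty":0,"tz":0.3,"twist":0,"grip":0},{"tx":0.02,"ty":0,"tz":0.3,"twist":0,"grip":0}]'
python3 - <<'E'
from h import *
o=st(); p=snap('wrist','w12')
d=o['tool_pos']-np.array([.5892,.1373,.051]); print('s',d@hx,'lat',d@hy,'h',d[2])
E
```

```text
time: 17.05
tool_pos: [0.5197, 0.1285, 0.0618]
ee_rot: [3.141, 0.002, 0.134]
wrist_force: [-5.2, -1.7, 5.7]
width: 0.0233
time: 17.3
tool_pos: [0.5201, 0.1286, 0.0558]
ee_rot: [3.141, 0.001, 0.134]
wrist_force: [-6.2, -1.1, 6.7]
width: 0.0235
t17.30 [0.5201 0.1286 0.0558] rpy [1.8e+02 1.0e-01 7.7e+00] F [-6.2 -1.1  6.7] w0.0235
s -0.06965071221324748 lat 0.0002844859825699691 h 0.004797227846954431
```

View pics/w12.png

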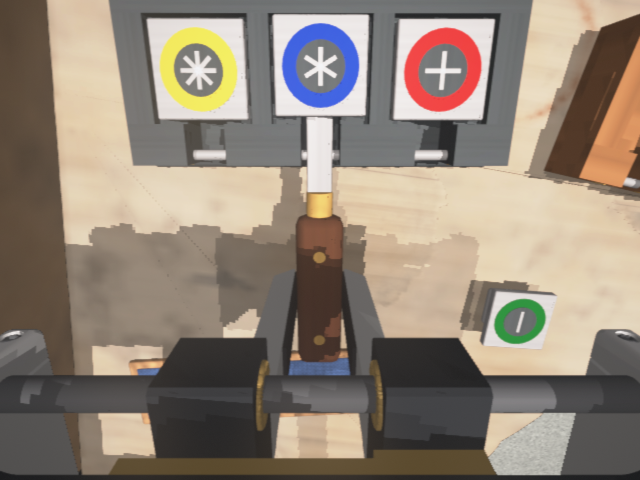

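```bash
python3 -m crank '[{"tx":0.02,"ty":0,"tz":0.3,"twist":0,"grip":0},{"tx":0.04,"ty":0,"tz":0.3,"twist":0,"grip":0},{"tx":0.06,"ty":0,"tz":0.3,"twist":0,"grip":0}]'
python3 -m crank '[{"tx":0.07,"ty":0,"tz":0.3,"twist":0,"grip":0},{"tx":0.08,"ty":0,"tz":0.3,"twist":0,"grip":0}]'
python3 -m crank '[{"tx":0.1,"ty":0,"tz":0.3,"twist":0,"grip":0}]'
python3 - <<'E'
from h import *
o=st(); p=snap('wrist','w13')
d=o['tool_pos']-np.array([.5892,.1373,.051]); print('s',d@hx,'lat',d@hy,'h',d[2])
E
```

```text
time: 17.73
tool_pos: [0.5215, 0.1288, 0.0466]
ee_rot: [3.141, 0.001, 0.134]
wrist_force: [-4.9, -0.3, 3.6]
width: 0.0236
time: 17.98
tool_pos: [0.5237, 0.129, 0.0398]
ee_rot: [3.142, -0.0, 0.134]
wrist_force: [-2.7, -0.4, 2.3]
width: 0.0238
time: 18.1
tool_pos: [0.5247, 0.1292, 0.0366]
ee_rot: [3.142, -0.0, 0.134]
wrist_force: [-3.5, 0.1, 2.9]
width: 0.0237
t18.10 [0.5247 0.1292 0.0366] rpy [180.   -0.    7.7] F [-3.5  0.1  2.9] w0.0237
s -0.06505315637055488 lat 0.00029091590723594185 h -0.014382831769194845
```

View pics/w13.png

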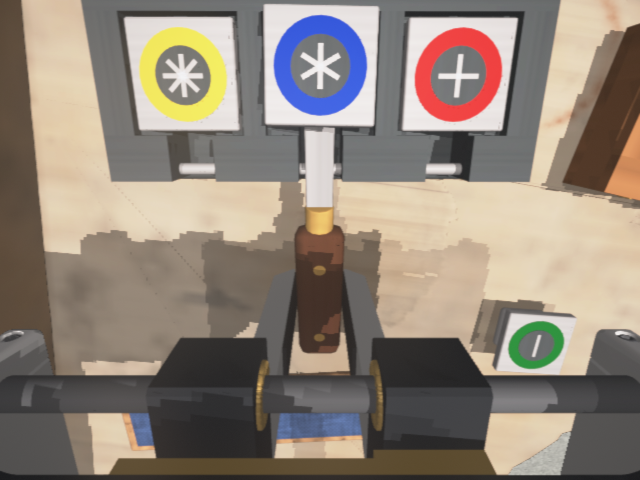

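```bash
python3 -m crank '[{"tx":-0.5,"ty":0,"tz":0,"twist":0,"grip":0},{"tx":-0.8,"ty":0,"tz":0,"twist":0,"grip":0},{"tx":-0.8,"ty":0,"tz":0,"twist":0,"grip":0},{"tx":-0.8,"ty":0,"tz":0,"twist":0,"grip":0},{"tx":-1,"ty":0,"tz":0,"twist":0,"grip":0},{"tx":-1.2,"ty":0,"tz":0,"twist":0,"grip":0},{"tx":-1.2,"ty":0,"tz":0,"twist":0,"grip":0},{"tx":0,"ty":0,"tz":0,"twist":0,"grip":0}]'
python3 - <<'E'
from h import *
o=st(); p=snap('wrist','w14'); snap('side','s14')
E
```

```text
time: 19.15
tool_pos: [0.4611, 0.1206, 0.0368]
ee_rot: [3.142, 0.0, 0.134]
wrist_force: [0.3, 0.2, -0.4]
width: 0.0235
t19.15 [0.4611 0.1206 0.0368] rpy [180.    0.    7.7] F [ 0.3  0.2 -0.4] w0.0235
```

View pics/w14.png

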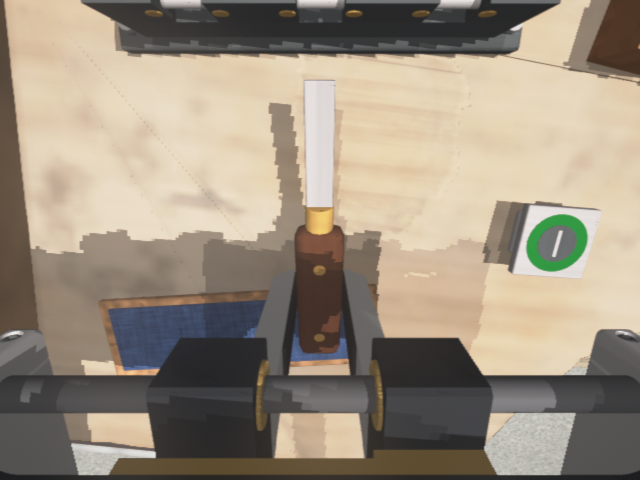

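```bash
python3 - <<'E'
import cv2
im=cv2.imread('pics/s14.png')[200:310,230:430]; cv2.imwrite('pics/s14c.png',cv2.resize(im,None,fx=4,fy=4,interpolation=cv2.INTER_CUBIC))
E
```

```text
(no output)
```

View pics/s14c.png

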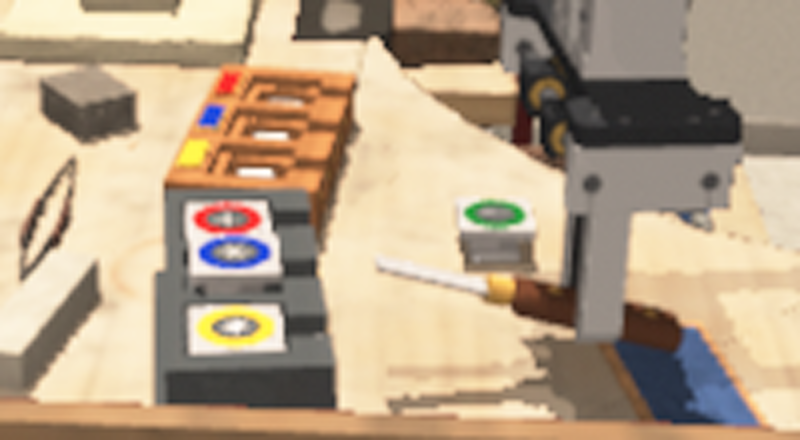

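```bash
python3 -m crank '[{"tx":0,"ty":0,"tz":-4.5,"twist":0,"grip":0},{"tx":0,"ty":0,"tz":-4.8,"twist":0,"grip":0},{"tx":1.83,"ty":4.83,"tz":0,"twist":0,"grip":0},{"tx":1.83,"ty":4.83,"tz":0,"twist":0,"grip":0},{"tx":1.83,"ty":4.83,"tz":0,"twist":0,"grip":0},{"tx":1.83,"ty":4.83,"tz":0,"twist":0,"grip":0},{"tx":0,"ty":0,"tz":0,"twist":-10.5,"grip":0},{"tx":0,"ty":0,"tz":0,"twist":-10.5,"grip":0},{"tx":0,"ty":0,"tz":0,"twist":-10.5,"grip":0},{"tx":0,"ty":0,"tz":0,"twist":-10.5,"grip":0},{"tx":0,"ty":0,"tz":0,"twist":-10.5,"grip":0},{"tx":0,"ty":0,"tz":0,"twist":-10.5,"grip":0}]'
python3 -m crank '[{"tx":0,"ty":0,"tz":0,"twist":-10.5,"grip":0},{"tx":0,"ty":0,"tz":0,"twist":-10.5,"grip":0},{"tx":0,"ty":0,"tz":0,"twist":-10.5,"grip":0},{"tx":0,"ty":0,"tz":0,"twist":-10.5,"grip":0},{"tx":0,"ty":0,"tz":0,"twist":-10.5,"grip":0},{"tx":0,"ty":0,"tz":0,"twist":-10.5,"grip":0},{"tx":0,"ty":0,"tz":0,"twist":-10.5,"grip":0},{"tx":0,"ty":0,"tz":0,"twist":-10.5,"grip":0},{"tx":0,"ty":0,"tz":0,"twist":-10.5,"grip":0},{"tx":0,"ty":0,"tz":0,"twist":-10.5,"grip":0},{"tx":0,"ty":0,"tz":0,"twist":0,"grip":0}]'
python3 - <<'E'
from h import *
o=st(); inst(o,[.5593,-.061,.062],176.2)
E
```

```text
time: 20.75
tool_pos: [0.561, -0.0611, 0.1297]
ee_rot: [3.141, 0.0, 1.24]
wrist_force: [-0.3, 1.0, -0.5]
width: 0.0237
time: 22.12
tool_pos: [0.5609, -0.0611, 0.1297]
ee_rot: [-3.142, 0.0, 3.064]
wrist_force: [0.3, -0.6, -1.2]
width: 0.0238
t22.12 [ 0.5609 -0.0611  0.1297] rpy [-180.     0.   175.6] F [ 0.3 -0.6 -1.2] w0.0238
tx 0.16 ty -0.00 tz 6.77 twist -0.6
```

```bash
python3 -m crank '[{"tx":0.16,"ty":0,"tz":3.3,"twist":-0.6,"grip":0},{"tx":0,"ty":0,"tz":3.3,"twist":0,"grip":0},{"tx":0,"ty":0,"tz":0.3,"twist":0,"grip":0},{"tx":0,"ty":0,"tz":0.3,"twist":0,"grip":0},{"tx":0,"ty":0,"tz":0.3,"twist":0,"grip":0},{"tx":0,"ty":0,"tz":0.3,"twist":0,"grip":0}]'
python3 -m crank '[{"tx":0,"ty":0,"tz":0.3,"twist":0,"grip":0},{"tx":0,"ty":0,"tz":0.3,"twist":0,"grip":0},{"tx":0,"ty":0,"tz":0.3,"twist":0,"grip":0},{"tx":0,"ty":0,"tz":0.23,"twist":0,"grip":0},{"tx":0,"ty":0,"tz":0,"twist":0,"grip":0}]'
python3 - <<'E'
from h import *
o=st(); p=snap('wrist','w15'); f=p['frame']; print(f[65:95,319].mean(1).round())
im=cv2.cvtColor(snap('side')['frame'],cv2.COLOR_RGB2BGR)[170:300,230:430]; cv2.imwrite('pics/s15c.png',cv2.resize(im,None,fx=4,fy=4,interpolation=cv2.INTER_CUBIC))
E
```

```text
time: 22.88
tool_pos: [0.5598, -0.0611, 0.0535]
ee_rot: [-3.141, 0.002, 3.076]
wrist_force: [-3.3, 0.5, 6.2]
width: 0.0239
time: 23.5
tool_pos: [0.5591, -0.0611, 0.0423]
ee_rot: [-3.141, 0.001, 3.077]
wrist_force: [-2.9, -0.6, 4.9]
width: 0.0236
t23.50 [ 0.5591 -0.0611  0.0423] rpy [-1.800e+02  1.000e-01  1.763e+02] F [-2.9 -0.6  4.9] w0.0236
[200. 200. 200. 200. 200. 200. 198. 199. 197. 195. 228. 240. 241. 241.
 241. 241. 240. 241. 241. 241. 241. 241. 241. 241. 241. 241. 241. 241.
 241. 241.]
```

View pics/s15c.png

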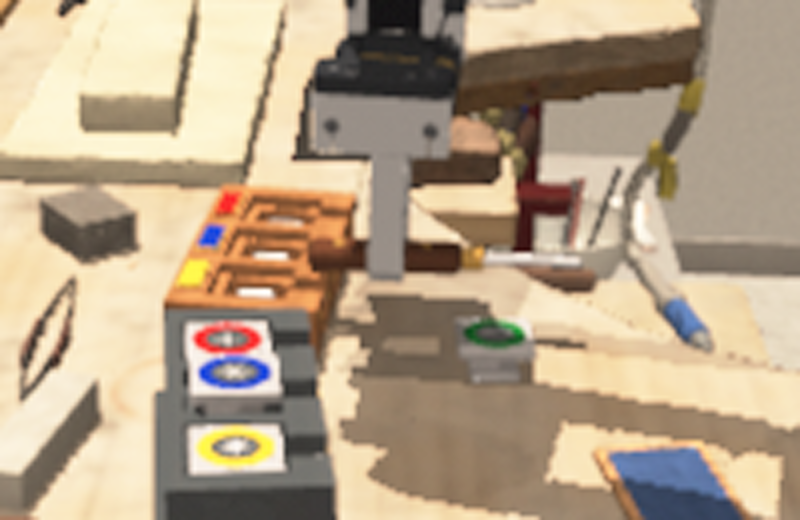

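View pics/w15.png

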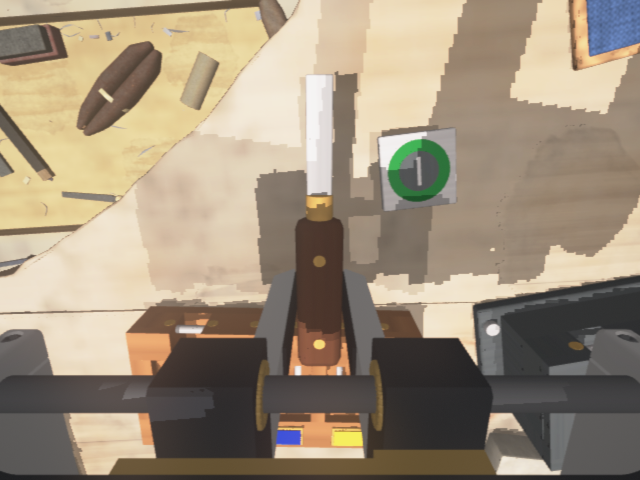

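```bash
python3 -m crank '[{"tx":0,"ty":0,"tz":0.2,"twist":0,"grip":0},{"tx":0,"ty":0,"tz":0.2,"twist":0,"grip":0},{"tx":0,"ty":0,"tz":0,"twist":0,"grip":0}]'
python3 - <<'E'
from h import *
o=st(); p=snap('wrist','w16'); f=p['frame']; print(f[65:95,319].mean(1).round())
im=cv2.cvtColor(snap('side')['frame'],cv2.COLOR_RGB2BGR)[210:260,290:390]; cv2.imwrite('pics/s16c.png',cv2.resize(im,None,fx=8,fy=8,interpolation=cv2.INTER_CUBIC))
E
```

```text
time: 23.98
tool_pos: [0.5593, -0.0611, 0.0382]
ee_rot: [-3.141, 0.001, 3.077]
wrist_force: [-3.1, -0.1, 6.8]
width: 0.0238
t23.98 [ 0.5593 -0.0611  0.0382] rpy [-1.800e+02  1.000e-01  1.763e+02] F [-3.1 -0.1  6.8] w0.0238
[200. 199. 200. 199. 199. 198. 198. 197. 196. 197. 196. 203. 232. 238.
 239. 239. 239. 239. 239. 239. 240. 239. 239. 239. 239. 238. 225. 223.
 223. 223.]
```

View pics/s16c.png

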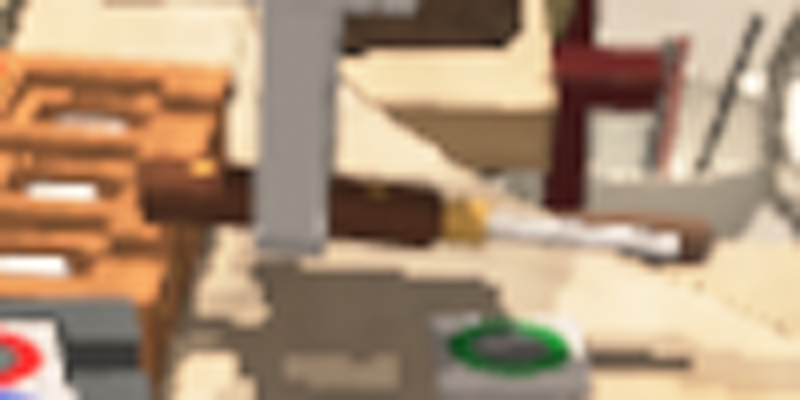

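View pics/w16.png

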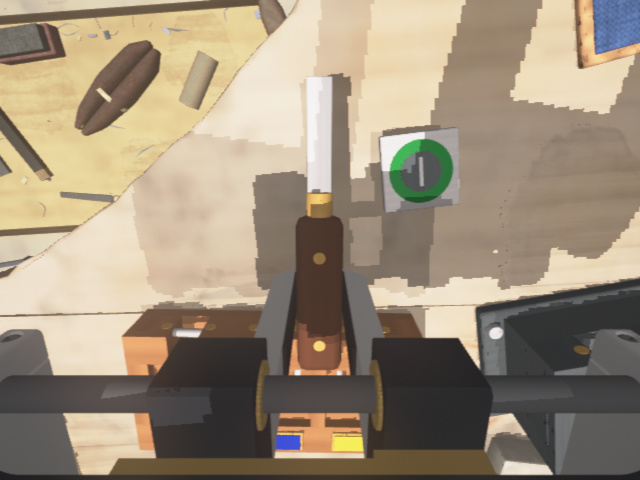

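```bash
cat >> h.py <<'E'
def aty(p,uv,y):
    c,d=ray(p,uv); return c+d*(y-c[1])/d[1]
E
python3 - <<'E'
from h import *
p=snap('side'); o=get_obs()
for uv in [(145,190),(245,198),(335,206),(440,217),(490,225),(680,243)]:
    q=aty(p,(290+uv[0]/8,210+uv[1]/8),-.061); print(uv,q.round(4))
w=snap('wrist')
E
```

```text
(145, 190) [ 0.5975 -0.061   0.0393]
(245, 198) [ 0.5698 -0.061   0.038 ]
(335, 206) [ 0.5449 -0.061   0.0365]
(440, 217) [ 0.5158 -0.061   0.0344]
(490, 225) [ 0.5019 -0.061   0.0325]
(680, 243) [ 0.4491 -0.061   0.0291]
```

```bash
python3 -m crank '[{"tx":0,"ty":0,"tz":0.2,"twist":0,"grip":0},{"tx":0,"ty":0,"tz":0.2,"twist":0,"grip":0},{"tx":0,"ty":0,"tz":0,"twist":0,"grip":0}]'
python3 - <<'E'
from h import *
o=st(); p=snap('wrist','w17')
im=cv2.cvtColor(snap('side')['frame'],cv2.COLOR_RGB2BGR)[210:260,290:390]; cv2.imwrite('pics/s17c.png',cv2.resize(im,None,fx=8,fy=8,interpolation=cv2.INTER_CUBIC))
E
```

```text
time: 24.55
tool_pos: [0.5595, -0.0611, 0.0342]
ee_rot: [-3.141, 0.002, 3.077]
wrist_force: [-3.6, 0.0, 5.8]
width: 0.0236
t24.55 [ 0.5595 -0.0611  0.0342] rpy [-1.800e+02  1.000e-01  1.763e+02] F [-3.6  0.   5.8] w0.0236
```

View pics/s17c.png

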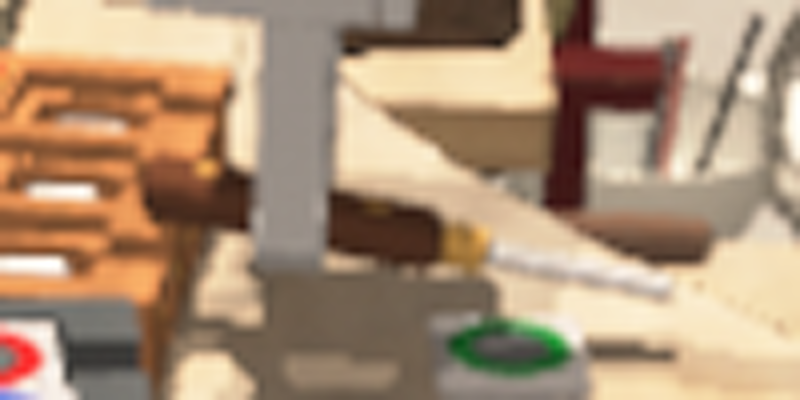

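```bash
python3 - <<'E'
from h import *
p=snap('side'); o=get_obs()
Q=[aty(p,(290+u/8,210+v/8),-.061) for u,v in [(150,187),(340,220),(440,238),(490,250),(668,286)]]
for q in Q: print(q.round(4))
d=Q[-1]-Q[0]; print(np.degrees(np.arctan2(-d[2],-d[0])),np.linalg.norm(d))
E
```

```text
[ 0.5962 -0.061   0.0403]
[ 0.5434 -0.061   0.0324]
[ 0.5155 -0.061   0.028 ]
[ 0.5015 -0.061   0.0249]
[ 0.4514 -0.061   0.0159]
9.57252831637988 0.14675186714264585
```

```bash
sed -i 's/HY=np.radians(7.45)/HY=np.radians(7.7)/' h.py; python3 -m crank '[{"tx":0,"ty":0,"tz":-4.5,"twist":0,"grip":0},{"tx":0,"ty":0,"tz":-4.6,"twist":0,"grip":0},{"tx":3.94,"ty":3.99,"tz":0,"twist":0,"grip":0},{"tx":3.94,"ty":3.99,"tz":0,"twist":0,"grip":0},{"tx":3.94,"ty":3.99,"tz":0,"twist":0,"grip":0},{"tx":0,"ty":0,"tz":0,"twist":10.6,"grip":0},{"tx":0,"ty":0,"tz":0,"twist":10.6,"grip":0},{"tx":0,"ty":0,"tz":0,"twist":10.6,"grip":0},{"tx":0,"ty":0,"tz":0,"twist":10.6,"grip":0},{"tx":0,"ty":0,"tz":0,"twist":10.6,"grip":0},{"tx":0,"ty":0,"tz":0,"twist":10.6,"grip":0},{"tx":0,"ty":0,"tz":0,"twist":10.6,"grip":0}]'
python3 -m crank '[{"tx":0,"ty":0,"tz":0,"twist":10.6,"grip":0},{"tx":0,"ty":0,"tz":0,"twist":10.6,"grip":0},{"tx":0,"ty":0,"tz":0,"twist":10.6,"grip":0},{"tx":0,"ty":0,"tz":0,"twist":10.6,"grip":0},{"tx":0,"ty":0,"tz":0,"twist":10.6,"grip":0},{"tx":0,"ty":0,"tz":0,"twist":10.6,"grip":0},{"tx":0,"ty":0,"tz":0,"twist":10.6,"grip":0},{"tx":0,"ty":0,"tz":0,"twist":10.6,"grip":0},{"tx":0,"ty":0,"tz":0,"twist":9.6,"grip":0},{"tx":0,"ty":0,"tz":0,"twist":0,"grip":0}]'
python3 - <<'E'
from h import *
o=st(); p=snap('wrist','w18'); P=np.array([.5960,.0857,.051])
inst(o,list((P-.148*hx)[:2])+[.078],7.7); f=p['frame']; print(f[50:95,319].mean(1).round()); print([tiprow(p,t,.110,0).round(1) for t in (0,8,9.6,11)])
E
```

```text
time: 26.2
tool_pos: [0.4489, 0.0663, 0.1234]
ee_rot: [3.141, 0.0, 1.775]
wrist_force: [0.2, 0.5, -0.7]
width: 0.0235
time: 27.45
tool_pos: [0.4488, 0.0663, 0.1234]
ee_rot: [3.142, -0.001, 0.136]
wrist_force: [-1.0, 0.2, -0.5]
width: 0.0239
t27.45 [0.4488 0.0663 0.1234] rpy [180.   -0.    7.8] F [-1.   0.2 -0.5] w0.0239
tx 0.04 ty 0.05 tz 4.54 twist 0.1
[177. 185. 199. 203. 203. 203. 201. 194. 194. 205. 208. 209. 211. 211.
 211. 210. 209. 210. 209. 208. 208. 206. 204. 203. 203. 204. 206. 207.
 205. 192. 222. 231. 231. 231. 231. 232. 231. 231. 231. 231. 232. 232.
 232. 232. 232.]
[array([318.8,  61. ]), array([318.8,  68.8]), array([318.8,  70.8]), array([318.8,  72.6])]
```

View pics/w18.png

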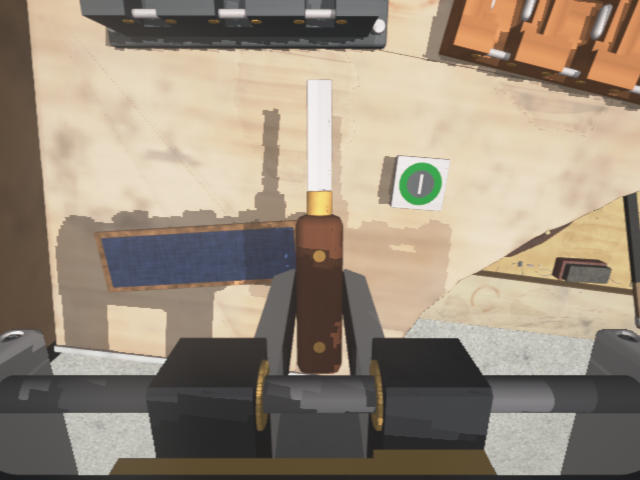

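```bash
cat > fitlev.py <<'E'
from h import *
from scipy.optimize import least_squares
p0=dict(intr=np.array([[353.14,0,318.97],[0,353.14,232.5],[0,0,1]]))
HE=np.array([[0,-.9581196,-.2863682,.0823958],[1,0,0,-.0003],[0,-.2863682,.9581196,-.1680204],[0,0,0,1]])
# features: distance behind tip, height above axis
F=[(0,.0015),(.053,.0055),(.065,.0068),(.150,.0065)]
def rows(dx,pz,th,dl,fx=0):
    H=np.linalg.inv(HE); out=[]; c,s=np.cos(th),np.sin(th)
    D=Ro.from_euler('x',dl).as_matrix()
    for b,h in F:
        a=dx-b; X=np.array([a*c+h*s,0,pz+a*s-h*c,1]); q=D@(H@X)[:3]; u=p0['intr']@q; out.append(u[1]/u[2])
    return np.array(out)
def rowsof(fn):
    im=cv2.imread('pics/'+fn+'.png'); return im
if __name__=='__main__':
    import sys
    w4=np.array([73,188.5,212,359]); 
    r=least_squares(lambda v:rows(v[0],.0069,0,v[1])-w4,[.105,0]); print('w4',r.x,np.degrees(r.x[1]),r.fun.round(1)); dl=r.x[1]
    for n,m in [('w7',[79.5,187.5,211,363]),('w16',[77,194,217,368]),('w18',[79.5,191,216,372])]:
        m=np.array(m)
        r=least_squares(lambda v:np.r_[(rows(v[0],v[1],v[2],dl)-m)],[.105,.005,.1]); print(n,r.x[:2].round(4),np.degrees(r.x[2]).round(1),r.fun.round(1))
E
python3 fitlev.py
```

```text
w4 [0.10270532 0.02207659] 1.2648956691421807 [-2.1  0.7  1.9 -0.1]
w7 [0.1015 0.0097] 7.8 [ 0.  -0.1  0.1 -0. ]
w16 [0.1005 0.0042] 3.3 [ 0.1 -0.9  0.8 -0. ]
w18 [0.1008 0.0032] 7.7 [-0.   0.3 -0.3  0. ]
```

```bash
python3 -m crank '[{"tx":0.04,"ty":0.05,"tz":2.3,"twist":0.1,"grip":0},{"tx":0,"ty":0,"tz":2.3,"twist":0,"grip":0},{"tx":1.5,"ty":0,"tz":0.22,"twist":0,"grip":0},{"tx":1.5,"ty":0,"tz":0.22,"twist":0,"grip":0},{"tx":0,"ty":0,"tz":0,"twist":0,"grip":0}]'
python3 - <<'E'
from h import *
o=st(); p=snap('wrist','w19'); P=np.array([.5960,.0857,.051])
d=o['tool_pos']-P; print('s',d@hx,'lat',d@hy,'h',d[2], 'plan',.004+.1495*-(d@hx))
im=cv2.cvtColor(p['frame'],cv2.COLOR_RGB2BGR)[0:120,200:440]; cv2.imwrite('pics/w19c.png',cv2.resize(im,None,fx=3.2,fy=3.2,interpolation=cv2.INTER_CUBIC))
E
```

```text
time: 28.12
tool_pos: [0.481, 0.0699, 0.0741]
ee_rot: [3.141, -0.002, 0.133]
wrist_force: [-0.0, -0.1, -1.2]
width: 0.0235
t28.12 [0.481  0.0699 0.0741] rpy [ 1.8e+02 -1.0e-01  7.6e+00] F [-0.  -0.1 -1.2] w0.0235
s -0.11604265187410125 lat -0.0002583268167551337 h 0.02308178842768239 plan 0.021348376455178137
```

View pics/w19c.png

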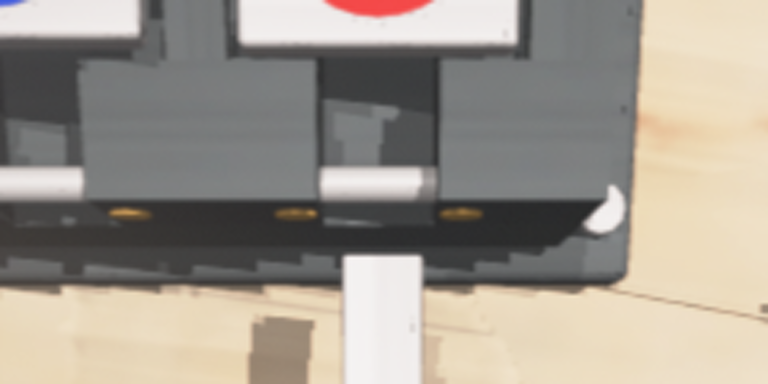

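```bash
python3 -m crank '[{"tx":0.3,"ty":-0.05,"tz":0.12,"twist":0,"grip":0},{"tx":0.8,"ty":0,"tz":0.14,"twist":0,"grip":0},{"tx":0.8,"ty":0,"tz":0.13,"twist":0,"grip":0},{"tx":0.5,"ty":0,"tz":0.08,"twist":0,"grip":0}]'
python3 - <<'E'
from h import *
o=st(); p=snap('wrist','w20'); P=np.array([.5960,.0857,.051])
d=o['tool_pos']-P; print('s',d@hx,'lat',d@hy,'h',d[2], 'plan',.004+.1495*-(d@hx))
im=cv2.cvtColor(p['frame'],cv2.COLOR_RGB2BGR)[0:160,200:440]; cv2.imwrite('pics/w20c.png',cv2.resize(im,None,fx=3.2,fy=3.2,interpolation=cv2.INTER_CUBIC))
E
```

```text
time: 28.68
tool_pos: [0.5032, 0.0735, 0.0683]
ee_rot: [3.141, -0.0, 0.132]
wrist_force: [-0.7, -0.2, 0.1]
width: 0.0235
t28.68 [0.5032 0.0735 0.0683] rpy [180.   -0.    7.6] F [-0.7 -0.2  0.1] w0.0235
s -0.09360389713964608 lat 0.00031954668592167924 h 0.017309151167004204 plan 0.017993782622377087
```

View pics/w20c.png

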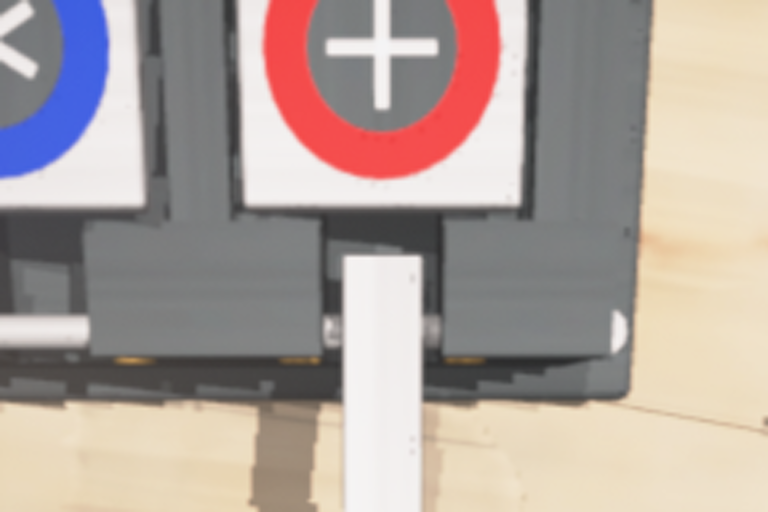

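```bash
python3 -m crank '[{"tx":0.7,"ty":0,"tz":0.06,"twist":0,"grip":0},{"tx":0.6,"ty":0,"tz":0.08,"twist":0,"grip":0}]'
python3 -m crank '[{"tx":0.5,"ty":0,"tz":0.07,"twist":0,"grip":0}]'
python3 -m crank '[{"tx":0.3,"ty":0,"tz":0.04,"twist":0,"grip":0}]'
python3 - <<'E'
from h import *
o=st(); p=snap('wrist','w21'); P=np.array([.5960,.0857,.051])
d=o['tool_pos']-P; print('s',d@hx,'lat',d@hy,'h',d[2], 'plan',.004+.1495*-(d@hx))
im=cv2.cvtColor(p['frame'],cv2.COLOR_RGB2BGR)[0:200,200:440]; cv2.imwrite('pics/w21c.png',cv2.resize(im,None,fx=2.5,fy=2.5,interpolation=cv2.INTER_CUBIC))
E
```

```text
time: 28.98
tool_pos: [0.516, 0.0752, 0.067]
ee_rot: [3.141, -0.0, 0.132]
wrist_force: [0.5, 0.4, -1.1]
width: 0.0234
time: 29.1
tool_pos: [0.5209, 0.0758, 0.0663]
ee_rot: [3.141, -0.0, 0.132]
wrist_force: [-0.0, -0.2, -1.3]
width: 0.0234
time: 29.22
tool_pos: [0.5238, 0.0762, 0.0658]
ee_rot: [3.142, 0.0, 0.132]
wrist_force: [-0.9, 0.7, -0.6]
width: 0.0239
t29.23 [0.5238 0.0762 0.0658] rpy [180.    0.    7.6] F [-0.9  0.7 -0.6] w0.0239
s -0.07284962492231302 lat 0.0002911523395989681 h 0.014834521996815113 plan 0.014891018925885796
```

View pics/w21c.png

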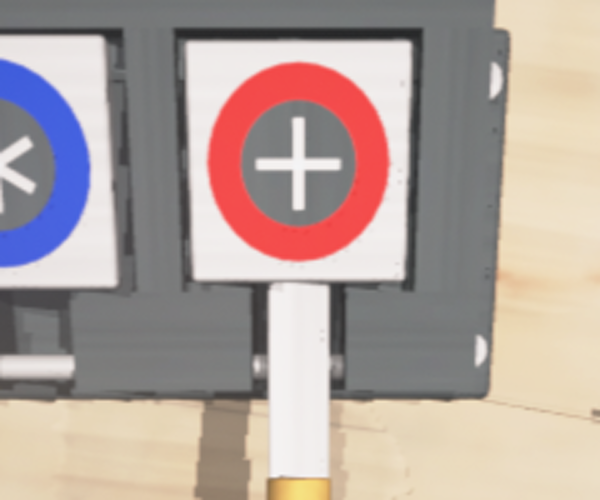

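Blade is under the red flange; push to the stop.

```bash
python3 -m crank '[{"tx":0.25,"ty":0,"tz":0.035,"twist":0,"grip":0}]'
python3 -m crank '[{"tx":0.2,"ty":0,"tz":0.03,"twist":0,"grip":0}]'
python3 -m crank '[{"tx":0.2,"ty":0,"tz":0.03,"twist":0,"grip":0}]'
```

```text
time: 29.4
tool_pos: [0.5259, 0.0765, 0.0655]
ee_rot: [3.142, 0.0, 0.132]
wrist_force: [1.3, 0.2, -1.2]
width: 0.0238
time: 29.52
tool_pos: [0.5263, 0.0766, 0.0649]
ee_rot: [3.142, 0.004, 0.132]
wrist_force: [-6.4, -0.9, 2.3]
width: 0.0236
time: 29.65
tool_pos: [0.5273, 0.0768, 0.0644]
ee_rot: [3.142, 0.006, 0.132]
wrist_force: [-7.2, -0.7, 3.3]
width: 0.0238
```

```bash
python3 -m crank '[{"tx":-0.2,"ty":0,"tz":0.2,"twist":0,"grip":0},{"tx":0,"ty":0,"tz":0.3,"twist":0,"grip":0},{"tx":0,"ty":0,"tz":0.3,"twist":0,"grip":0},{"tx":0,"ty":0,"tz":0.3,"twist":0,"grip":0},{"tx":0.02,"ty":0,"tz":0.3,"twist":0,"grip":0},{"tx":0.02,"ty":0,"tz":0.3,"twist":0,"grip":0},{"tx":0.04,"ty":0,"tz":0.3,"twist":0,"grip":0}]'
python3 -m crank '[{"tx":0.06,"ty":0,"tz":0.3,"twist":0,"grip":0},{"tx":0.07,"ty":0,"tz":0.3,"twist":0,"grip":0},{"tx":0.08,"ty":0,"tz":0.3,"twist":0,"grip":0}]'
python3 - <<'E'
from h import *
o=st(); snap('wrist','w22')
im=cv2.cvtColor(snap('side')['frame'],cv2.COLOR_RGB2BGR)[200:310,230:430]; cv2.imwrite('pics/s22c.png',cv2.resize(im,None,fx=4,fy=4,interpolation=cv2.INTER_CUBIC))
E
```

```text
time: 30.52
tool_pos: [0.5285, 0.0769, 0.046]
ee_rot: [3.141, 0.0, 0.132]
wrist_force: [-5.8, -0.3, 5.9]
width: 0.0236
time: 30.9
tool_pos: [0.5311, 0.0772, 0.0361]
ee_rot: [3.141, -0.001, 0.132]
wrist_force: [-3.7, -0.3, 2.0]
width: 0.0239
t30.90 [0.5311 0.0772 0.0361] rpy [ 1.8e+02 -1.0e-01  7.6e+00] F [-3.7 -0.3  2. ] w0.0239
```

View pics/s22c.png

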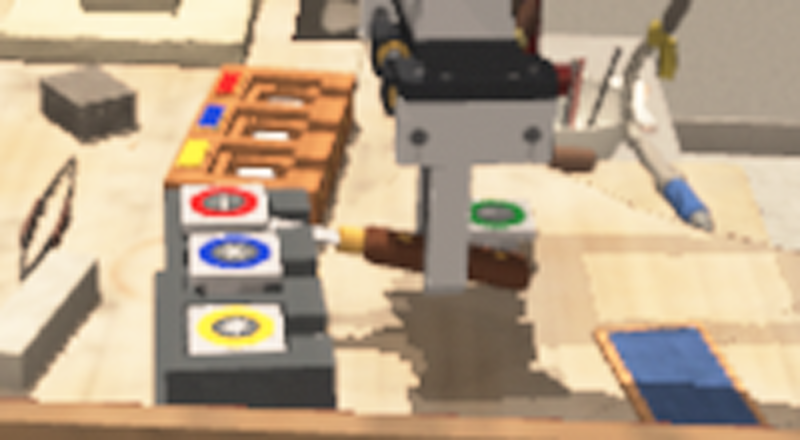

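View pics/w22.png

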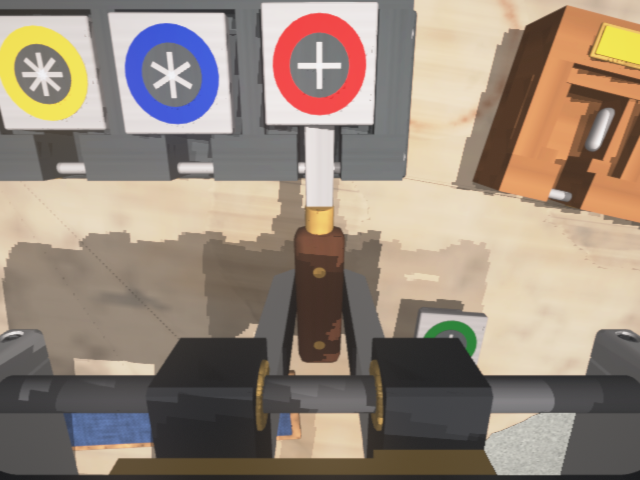

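```bash
python3 -m crank '[{"tx":0.08,"ty":0,"tz":0.2,"twist":0,"grip":0},{"tx":0,"ty":0,"tz":0,"twist":0,"grip":0},{"tx":-0.5,"ty":0,"tz":0,"twist":0,"grip":0},{"tx":-0.8,"ty":0,"tz":0,"twist":0,"grip":0},{"tx":-0.8,"ty":0,"tz":0,"twist":0,"grip":0},{"tx":-0.8,"ty":0,"tz":0,"twist":0,"grip":0},{"tx":-1,"ty":0,"tz":0,"twist":0,"grip":0},{"tx":-1.2,"ty":0,"tz":0,"twist":0,"grip":0},{"tx":-1.2,"ty":0,"tz":0,"twist":0,"grip":0},{"tx":0,"ty":0,"tz":-4.5,"twist":0,"grip":0},{"tx":0,"ty":0,"tz":-5,"twist":0,"grip":0}]'
python3 - <<'E'
from h import *
o=st(); inst(o,[.5593,-.061,.1297],176.2)
im=cv2.cvtColor(snap('side')['frame'],cv2.COLOR_RGB2BGR)[200:310,230:430]; cv2.imwrite('pics/s23c.png',cv2.resize(im,None,fx=4,fy=4,interpolation=cv2.INTER_CUBIC))
E
```

```text
time: 32.38
tool_pos: [0.4674, 0.0689, 0.129]
ee_rot: [-3.141, 0.003, 0.132]
wrist_force: [1.2, -0.4, -0.8]
width: 0.0239
t32.38 [0.4674 0.0689 0.129 ] rpy [-180.     0.2    7.6] F [ 1.2 -0.4 -0.8] w0.0239
tx 7.39 ty 14.09 tz -0.10 twist -168.6
```

View pics/s23c.png

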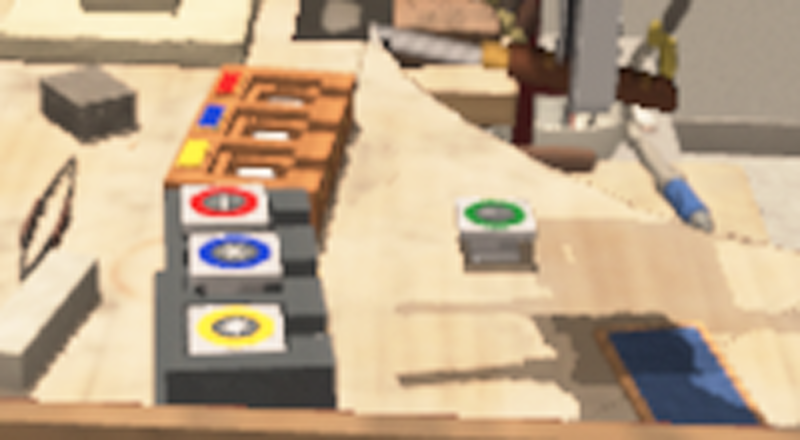

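```bash
python3 -m crank '[{"tx":2.46,"ty":4.7,"tz":0,"twist":0,"grip":0},{"tx":2.46,"ty":4.7,"tz":0,"twist":0,"grip":0},{"tx":2.46,"ty":4.7,"tz":0,"twist":0,"grip":0},{"tx":0,"ty":0,"tz":0,"twist":-10.6,"grip":0},{"tx":0,"ty":0,"tz":0,"twist":-10.6,"grip":0},{"tx":0,"ty":0,"tz":0,"twist":-10.6,"grip":0},{"tx":0,"ty":0,"tz":0,"twist":-10.6,"grip":0},{"tx":0,"ty":0,"tz":0,"twist":-10.6,"grip":0},{"tx":0,"ty":0,"tz":0,"twist":-10.6,"grip":0},{"tx":0,"ty":0,"tz":0,"twist":-10.6,"grip":0},{"tx":0,"ty":0,"tz":0,"twist":-10.6,"grip":0},{"tx":0,"ty":0,"tz":0,"twist":-10.6,"grip":0}]'
python3 -m crank '[{"tx":0,"ty":0,"tz":0,"twist":-10.6,"grip":0},{"tx":0,"ty":0,"tz":0,"twist":-10.6,"grip":0},{"tx":0,"ty":0,"tz":0,"twist":-10.6,"grip":0},{"tx":0,"ty":0,"tz":0,"twist":-10.6,"grip":0},{"tx":0,"ty":0,"tz":0,"twist":-10.6,"grip":0},{"tx":0,"ty":0,"tz":0,"twist":-10.6,"grip":0},{"tx":0,"ty":0,"tz":0,"twist":-9.6,"grip":0},{"tx":0,"ty":0,"tz":3.3,"twist":0,"grip":0},{"tx":0,"ty":0,"tz":3.3,"twist":0,"grip":0},{"tx":0,"ty":0,"tz":0.3,"twist":0,"grip":0},{"tx":0,"ty":0,"tz":0.3,"twist":0,"grip":0},{"tx":0,"ty":0,"tz":0.3,"twist":0,"grip":0}]'
python3 - <<'E'
from h import *
o=st()
p=snap('side'); im=cv2.cvtColor(p['frame'],cv2.COLOR_RGB2BGR)[210:260,290:390]; cv2.imwrite('pics/s24c.png',cv2.resize(im,None,fx=8,fy=8,interpolation=cv2.INTER_CUBIC))
E
```

```text
time: 33.92
tool_pos: [0.5604, -0.061, 0.1288]
ee_rot: [-3.141, 0.0, 1.804]
wrist_force: [-0.3, -0.1, -1.6]
width: 0.0239
time: 35.42
tool_pos: [0.5621, -0.0613, 0.0557]
ee_rot: [-3.141, 0.003, 3.075]
wrist_force: [0.5, -0.0, -0.4]
width: 0.0238
t35.42 [ 0.5621 -0.0613  0.0557] rpy [-180.     0.2  176.2] F [ 0.5 -0.  -0.4] w0.0238
```

View pics/s24c.png

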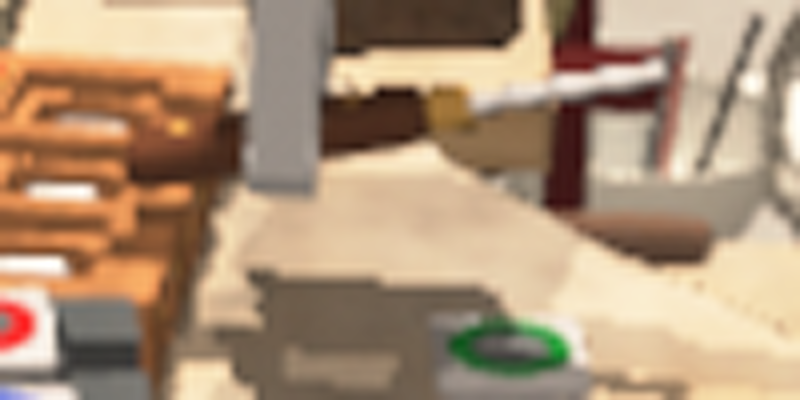

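```bash
python3 -m crank '[{"tx":0.1,"ty":0,"tz":0.29,"twist":0,"grip":0},{"tx":0.1,"ty":0,"tz":0.29,"twist":0,"grip":0},{"tx":0,"ty":0,"tz":0.29,"twist":0,"grip":0},{"tx":0,"ty":0,"tz":0.29,"twist":0,"grip":0},{"tx":0,"ty":0,"tz":0.29,"twist":0,"grip":0},{"tx":0,"ty":0,"tz":0.29,"twist":0,"grip":0},{"tx":0,"ty":0,"tz":0.29,"twist":0,"grip":0},{"tx":0,"ty":0,"tz":0.29,"twist":0,"grip":0},{"tx":0,"ty":0,"tz":0,"twist":0,"grip":0}]'
python3 - <<'E'
from h import *
o=st(); snap('wrist','w25')
p=snap('side'); im=cv2.cvtColor(p['frame'],cv2.COLOR_RGB2BGR)[210:260,290:390]; cv2.imwrite('pics/s25c.png',cv2.resize(im,None,fx=8,fy=8,interpolation=cv2.INTER_CUBIC))
E
```

```text
time: 36.6
tool_pos: [0.5588, -0.061, 0.0321]
ee_rot: [-3.141, 0.0, 3.075]
wrist_force: [-3.7, 0.5, 6.4]
width: 0.0238
t36.60 [ 0.5588 -0.061   0.0321] rpy [-180.     0.   176.2] F [-3.7  0.5  6.4] w0.0238
```

View pics/s25c.png

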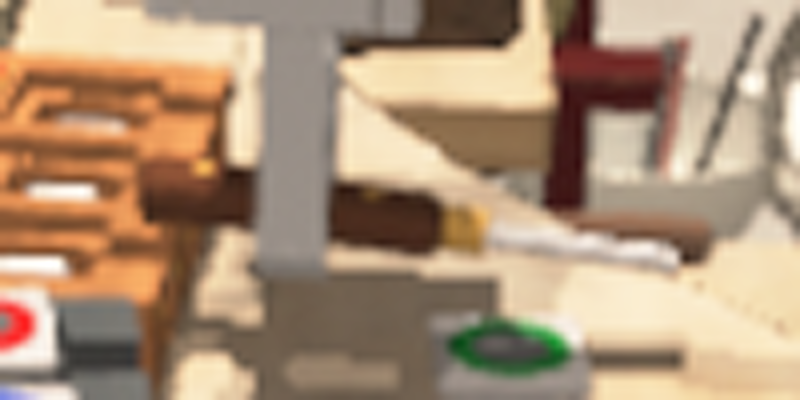

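View pics/w25.png

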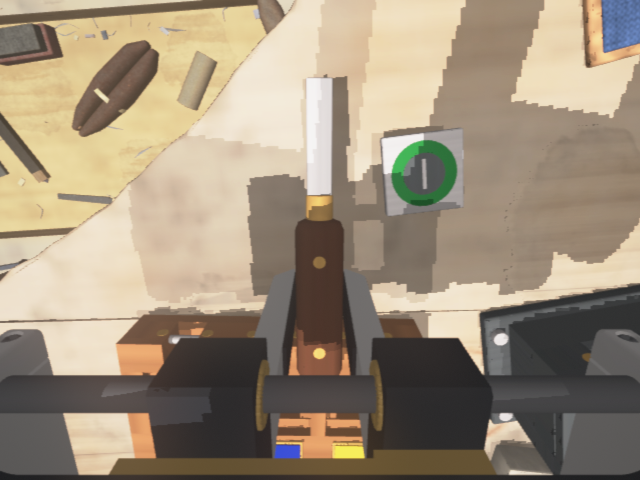

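```bash
python3 -m crank '[{"tx":0,"ty":0,"tz":0.15,"twist":0,"grip":0},{"tx":0,"ty":0,"tz":0.15,"twist":0,"grip":0},{"tx":0,"ty":0,"tz":0,"twist":0,"grip":0}]'
python3 - <<'E'
from h import *
o=st(); snap('wrist','w26')
p=snap('side'); im=cv2.cvtColor(p['frame'],cv2.COLOR_RGB2BGR)[210:260,290:390]; cv2.imwrite('pics/s26c.png',cv2.resize(im,None,fx=8,fy=8,interpolation=cv2.INTER_CUBIC))
E
```

```text
time: 37.08
tool_pos: [0.559, -0.061, 0.0293]
ee_rot: [-3.141, 0.001, 3.075]
wrist_force: [-4.0, -0.4, 6.5]
width: 0.0238
t37.08 [ 0.559  -0.061   0.0293] rpy [-180.     0.   176.2] F [-4.  -0.4  6.5] w0.0238
```

View pics/s26c.png

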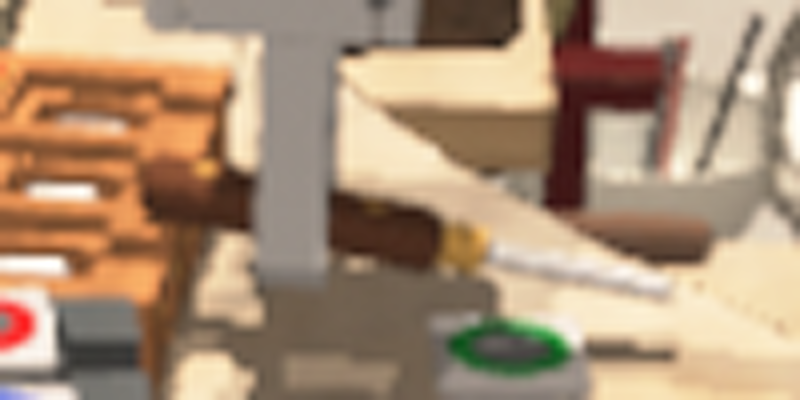

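View pics/w26.png

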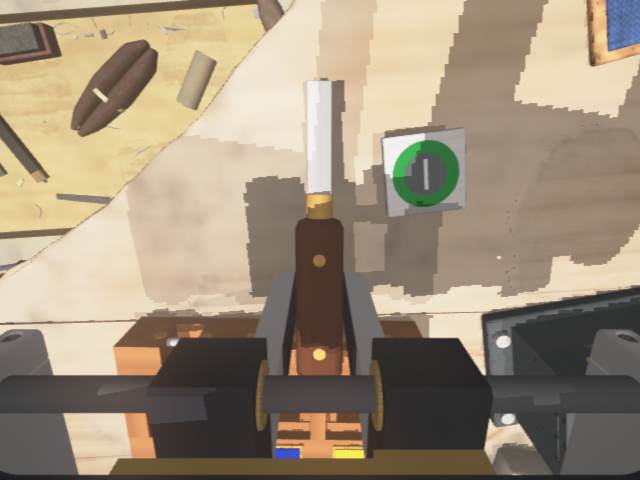

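```bash
python3 - <<'E'
from h import *
p=snap('top')
for uv in [(182,100),(172,250),(166,390),(168,100),(160,250),(150,390)]: print(uv,atz(p,uv,0).round(3),atz(p,uv,.08).round(3))
o=st(); P=np.array([.5822,.1888,.051]); inst(o,list((P-.148*hx)[:2])+[.125],7.7)
s=snap('side')
for uv in [(60,300),(60,380),(500,315),(500,390)]: print(uv,aty(s,uv,.30).round(3),aty(s,uv,.32).round(3))
E
```

```text
(182, 100) [0.799 0.301 0.   ] [0.776 0.28  0.08 ]
(172, 250) [0.535 0.309 0.   ] [0.532 0.287 0.08 ]
(166, 390) [0.296 0.31  0.   ] [0.311 0.288 0.08 ]
(168, 100) [0.799 0.326 0.   ] [0.775 0.303 0.08 ]
(160, 250) [0.535 0.33  0.   ] [0.531 0.307 0.08 ]
(150, 390) [0.295 0.337 0.   ] [0.31  0.314 0.08 ]
t37.23 [ 0.559  -0.061   0.0293] rpy [-180.     0.   176.2] F [-3.5  0.4  6.1] w0.0241
tx 13.84 ty 22.12 tz -9.58 twist 168.5
(60, 300) [0.945 0.3   0.075] [0.932 0.32  0.088]
(60, 380) [ 0.979  0.3   -0.078] [ 0.964  0.32  -0.06 ]
(500, 315) [0.297 0.3   0.078] [0.306 0.32  0.091]
(500, 390) [ 0.271  0.3   -0.062] [ 0.28   0.32  -0.044]
```

```bash
python3 -m crank '[{"tx":0,"ty":0,"tz":-4.8,"twist":0,"grip":0},{"tx":0,"ty":0,"tz":-4.8,"twist":0,"grip":0},{"tx":2.77,"ty":4.42,"tz":0,"twist":0,"grip":0},{"tx":2.77,"ty":4.42,"tz":0,"twist":0,"grip":0},{"tx":2.77,"ty":4.42,"tz":0,"twist":0,"grip":0},{"tx":0,"ty":0,"tz":0,"twist":10.6,"grip":0},{"tx":0,"ty":0,"tz":0,"twist":10.6,"grip":0},{"tx":0,"ty":0,"tz":0,"twist":10.6,"grip":0},{"tx":0,"ty":0,"tz":0,"twist":10.6,"grip":0},{"tx":0,"ty":0,"tz":0,"twist":10.6,"grip":0},{"tx":0,"ty":0,"tz":0,"twist":10.6,"grip":0},{"tx":0,"ty":0,"tz":0,"twist":10.6,"grip":0}]'
python3 -m crank '[{"tx":0,"ty":0,"tz":0,"twist":10.6,"grip":0},{"tx":0,"ty":0,"tz":0,"twist":10.6,"grip":0},{"tx":0,"ty":0,"tz":0,"twist":10.6,"grip":0},{"tx":0,"ty":0,"tz":0,"twist":10.6,"grip":0},{"tx":0,"ty":0,"tz":0,"twist":10.6,"grip":0},{"tx":0,"ty":0,"tz":0,"twist":10.6,"grip":0},{"tx":0,"ty":0,"tz":0,"twist":10.6,"grip":0},{"tx":0,"ty":0,"tz":0,"twist":10.6,"grip":0},{"tx":0,"ty":0,"tz":0,"twist":9.6,"grip":0},{"tx":0,"ty":0,"tz":0,"twist":0,"grip":0}]'
python3 - <<'E'
from h import *
o=st(); P=np.array([.5822,.1888,.051]); inst(o,list((P-.148*hx)[:2])+[.0745],7.7)
E
```

```text
time: 38.78
tool_pos: [0.4847, 0.0769, 0.1236]
ee_rot: [-3.141, 0.0, 1.774]
wrist_force: [-0.2, -0.8, -0.4]
width: 0.0237
time: 40.02
tool_pos: [0.4847, 0.0769, 0.1236]
ee_rot: [3.142, 0.0, 0.134]
wrist_force: [0.9, 0.3, -0.5]
width: 0.0237
t40.02 [0.4847 0.0769 0.1236] rpy [180.    0.    7.7] F [ 0.9  0.3 -0.5] w0.0237
tx -3.64 ty -9.78 tz 4.91 twist -0.0
```

```bash
python3 -m crank '[{"tx":-1.82,"ty":-4.89,"tz":0,"twist":0,"grip":0},{"tx":-1.82,"ty":-4.89,"tz":0,"twist":0,"grip":0},{"tx":0,"ty":0,"tz":2.4,"twist":0,"grip":0},{"tx":0,"ty":0,"tz":2.5,"twist":0,"grip":0},{"tx":1.5,"ty":0,"tz":0.22,"twist":0,"grip":0},{"tx":1.5,"ty":0,"tz":0.22,"twist":0,"grip":0},{"tx":0,"ty":0,"tz":0,"twist":0,"grip":0}]'
python3 - <<'E'
from h import *
o=st(); p=snap('wrist','w27'); P=np.array([.5822,.1888,.051])
d=o['tool_pos']-P; print('s',d@hx,'lat',d@hy,'h',d[2], 'plan',-.001+.1495*-(d@hx))
im=cv2.cvtColor(p['frame'],cv2.COLOR_RGB2BGR)[0:120,200:440]; cv2.imwrite('pics/w27c.png',cv2.resize(im,None,fx=3.2,fy=3.2,interpolation=cv2.INTER_CUBIC))
im=cv2.cvtColor(snap('side')['frame'],cv2.COLOR_RGB2BGR)[240:310,260:400]; cv2.imwrite('pics/s27c.png',cv2.resize(im,None,fx=5,fy=5,interpolation=cv2.INTER_CUBIC))
E
```

```text
time: 40.9
tool_pos: [0.4679, 0.1731, 0.0714]
ee_rot: [-3.141, -0.002, 0.132]
wrist_force: [0.5, -0.2, -1.4]
width: 0.0236
t40.90 [0.4679 0.1731 0.0714] rpy [-1.8e+02 -1.0e-01  7.6e+00] F [ 0.5 -0.2 -1.4] w0.0236
s -0.11541853215666988 lat -0.0002469769652923559 h 0.020386621471093026 plan 0.016255070557422147
```

View pics/w27c.png

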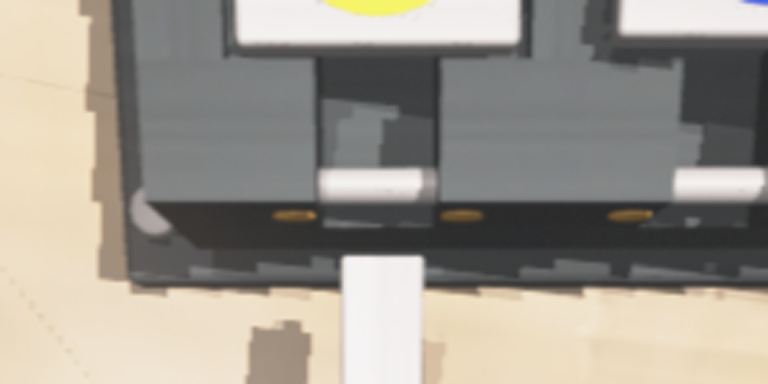

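View pics/s27c.png

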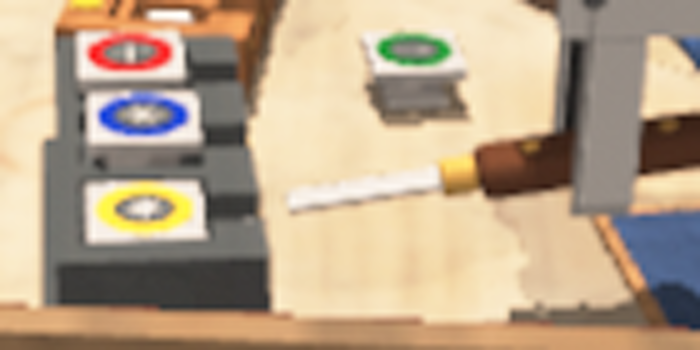

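```bash
python3 - <<'E'
from h import *
s=snap('side'); o=st()
for u,v,l in [(291,203,.104),(440,177,.052),(478,169,.04),(660,140,-.02)]:
    y=.1731+l*np.sin(HY); print(aty(s,(260+u/5,240+v/5),y).round(4))
E
```

```text
t41.05 [0.4661 0.173  0.071 ] rpy [-180.    -0.     7.6] F [ 0.4  0.1 -1.3] w0.0236
[0.5665 0.187  0.061 ]
[0.516  0.1801 0.0695]
[0.5031 0.1785 0.0722]
[0.441  0.1704 0.0818]
```

```bash
python3 -m crank '[{"tx":0,"ty":-0.05,"tz":0.35,"twist":0,"grip":0},{"tx":0.5,"ty":0,"tz":0.08,"twist":0,"grip":0},{"tx":0.5,"ty":0,"tz":0.08,"twist":0,"grip":0},{"tx":0,"ty":0,"tz":0,"twist":0,"grip":0}]'
python3 - <<'E'
from h import *
o=st(); p=snap('wrist','w28'); P=np.array([.5822,.1888,.051])
d=o['tool_pos']-P; print('s',d@hx,'lat',d@hy,'h',d[2], 'plan',-.003+.155*-(d@hx))
im=cv2.cvtColor(p['frame'],cv2.COLOR_RGB2BGR)[0:120,200:440]; cv2.imwrite('pics/w28c.png',cv2.resize(im,None,fx=3.2,fy=3.2,interpolation=cv2.INTER_CUBIC))
im=cv2.cvtColor(snap('side')['frame'],cv2.COLOR_RGB2BGR)[240:310,260:400]; cv2.imwrite('pics/s28c.png',cv2.resize(im,None,fx=5,fy=5,interpolation=cv2.INTER_CUBIC))
E
```

```text
time: 41.55
tool_pos: [0.4758, 0.1748, 0.0652]
ee_rot: [3.141, -0.0, 0.132]
wrist_force: [-0.2, 0.5, -0.8]
width: 0.0242
t41.55 [0.4758 0.1748 0.0652] rpy [180.   -0.    7.6] F [-0.2  0.5 -0.8] w0.0242
s -0.10735075274012719 lat 0.00043525051455955456 h 0.014211408869265939 plan 0.013639366674719714
```

View pics/w28c.png

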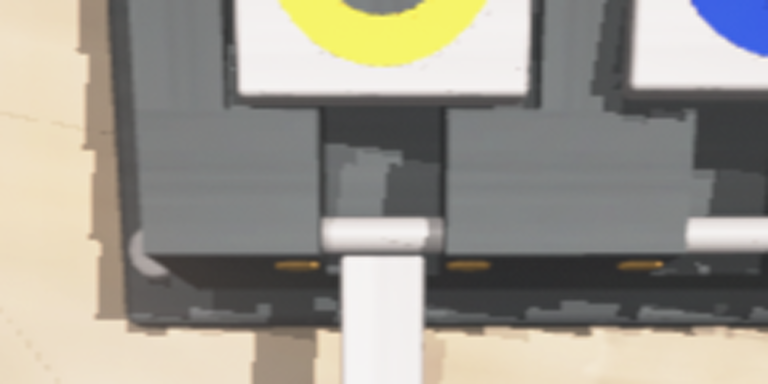

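View pics/s28c.png

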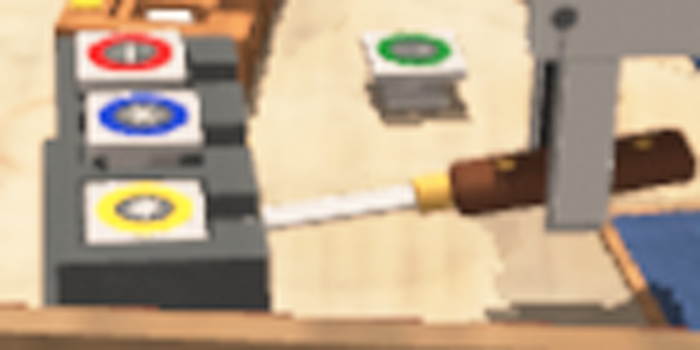

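```bash
python3 -m crank '[{"tx":0.5,"ty":0,"tz":0.09,"twist":0,"grip":0},{"tx":0.5,"ty":0,"tz":0.08,"twist":0,"grip":0}]'
python3 -m crank '[{"tx":0.5,"ty":0,"tz":0.08,"twist":0,"grip":0}]'
python3 - <<'E'
from h import *
o=st(); p=snap('wrist','w29'); P=np.array([.5822,.1888,.051])
d=o['tool_pos']-P; print('s',d@hx,'lat',d@hy,'h',d[2], 'plan',-.003+.155*-(d@hx))
im=cv2.cvtColor(p['frame'],cv2.COLOR_RGB2BGR)[0:160,200:440]; cv2.imwrite('pics/w29c.png',cv2.resize(im,None,fx=3.2,fy=3.2,interpolation=cv2.INTER_CUBIC))
E
```

```text
time: 41.9
tool_pos: [0.4856, 0.1762, 0.0636]
ee_rot: [3.142, -0.0, 0.132]
wrist_force: [0.7, 0.0, -0.5]
width: 0.0238
time: 42.02
tool_pos: [0.4907, 0.1769, 0.0627]
ee_rot: [3.142, -0.0, 0.132]
wrist_force: [-0.9, 0.4, -0.4]
width: 0.0236
t42.02 [0.4907 0.1769 0.0627] rpy [180.   -0.    7.6] F [-0.9  0.4 -0.4] w0.0236
s -0.09227604658987279 lat 0.0004303417215468872 h 0.011693387697995446 plan 0.011302787221430282
```

View pics/w29c.png

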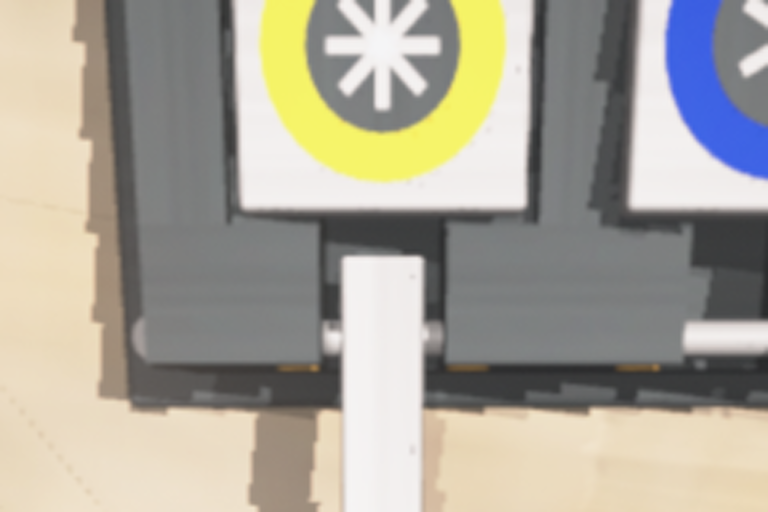

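```bash
python3 -m crank '[{"tx":0.5,"ty":0,"tz":0.11,"twist":0,"grip":0},{"tx":0.4,"ty":0,"tz":0.08,"twist":0,"grip":0}]'
python3 -m crank '[{"tx":0.5,"ty":0,"tz":0.08,"twist":0,"grip":0}]'
python3 -m crank '[{"tx":0.4,"ty":0,"tz":0.06,"twist":0,"grip":0}]'
python3 - <<'E'
from h import *
o=st(); p=snap('wrist','w30'); P=np.array([.5822,.1888,.051])
d=o['tool_pos']-P; print('s',d@hx,'lat',d@hy,'h',d[2], 'plan',-.003+.155*-(d@hx))
im=cv2.cvtColor(p['frame'],cv2.COLOR_RGB2BGR)[0:200,200:440]; cv2.imwrite('pics/w30c.png',cv2.resize(im,None,fx=2.5,fy=2.5,interpolation=cv2.INTER_CUBIC))
E
```

```text
time: 42.32
tool_pos: [0.4995, 0.178, 0.0607]
ee_rot: [3.141, 0.0, 0.132]
wrist_force: [-0.7, 0.3, -0.5]
width: 0.0241
time: 42.45
tool_pos: [0.5044, 0.1787, 0.0599]
ee_rot: [3.141, 0.0, 0.132]
wrist_force: [0.5, 0.1, -0.8]
width: 0.0237
time: 42.58
tool_pos: [0.5084, 0.1792, 0.0594]
ee_rot: [3.141, 0.0, 0.132]
wrist_force: [0.0, 0.6, -1.6]
width: 0.0237
t42.58 [0.5084 0.1792 0.0594] rpy [180.    0.    7.6] F [ 0.   0.6 -1.6] w0.0237
s -0.07437941745816225 lat 0.00038263603926349393 h 0.008382704534183653 plan 0.008528809706015147
```

View pics/w30c.png

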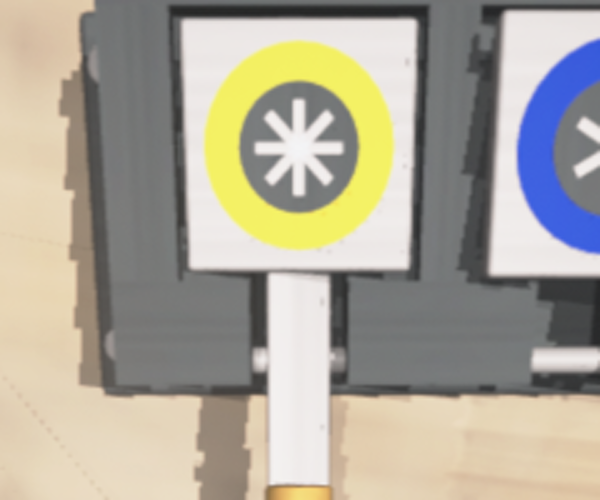

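Under the yellow flange. Push to the stop.

```bash
python3 -m crank '[{"tx":0.3,"ty":0,"tz":0.045,"twist":0,"grip":0}]'
python3 -m crank '[{"tx":0.2,"ty":0,"tz":0.03,"twist":0,"grip":0}]'
python3 -m crank '[{"tx":0.2,"ty":0,"tz":0.03,"twist":0,"grip":0}]'
python3 -m crank '[{"tx":0.2,"ty":0,"tz":0.03,"twist":0,"grip":0}]'
```

```text
time: 42.75
tool_pos: [0.5112, 0.1796, 0.059]
ee_rot: [3.141, 0.0, 0.132]
wrist_force: [-0.2, 0.3, -0.6]
width: 0.0238
time: 42.88
tool_pos: [0.5131, 0.1798, 0.0587]
ee_rot: [3.141, 0.0, 0.132]
wrist_force: [-1.9, -0.0, -0.4]
width: 0.0237
time: 43.0
tool_pos: [0.5132, 0.1799, 0.058]
ee_rot: [3.141, 0.005, 0.133]
wrist_force: [-9.1, -1.7, 3.1]
width: 0.024
time: 43.12
tool_pos: [0.5145, 0.1801, 0.0576]
ee_rot: [3.141, 0.006, 0.133]
wrist_force: [-6.9, -1.9, 2.9]
width: 0.0234
```

```bash
python3 -m crank '[{"tx":-0.2,"ty":0,"tz":0.2,"twist":0,"grip":0},{"tx":0,"ty":0,"tz":0.3,"twist":0,"grip":0},{"tx":0,"ty":0,"tz":0.3,"twist":0,"grip":0},{"tx":0,"ty":0,"tz":0.3,"twist":0,"grip":0},{"tx":0.02,"ty":0,"tz":0.3,"twist":0,"grip":0},{"tx":0.02,"ty":0,"tz":0.3,"twist":0,"grip":0},{"tx":0.04,"ty":0,"tz":0.3,"twist":0,"grip":0}]'
python3 -m crank '[{"tx":0.06,"ty":0,"tz":0.3,"twist":0,"grip":0},{"tx":0.07,"ty":0,"tz":0.3,"twist":0,"grip":0},{"tx":0.08,"ty":0,"tz":0.3,"twist":0,"grip":0},{"tx":0.08,"ty":0,"tz":0.2,"twist":0,"grip":0},{"tx":0,"ty":0,"tz":0,"twist":0,"grip":0}]'
python3 - <<'E'
from h import *
o=st(); snap('wrist','w31')
im=cv2.cvtColor(snap('side')['frame'],cv2.COLOR_RGB2BGR)[220:310,260:420]; cv2.imwrite('pics/s31c.png',cv2.resize(im,None,fx=5,fy=5,interpolation=cv2.INTER_CUBIC))
E
```

```text
time: 44.0
tool_pos: [0.5154, 0.1802, 0.0395]
ee_rot: [3.142, 0.0, 0.132]
wrist_force: [-5.1, -1.3, 5.5]
width: 0.0238
time: 44.62
tool_pos: [0.5187, 0.1806, 0.0268]
ee_rot: [3.142, 0.0, 0.132]
wrist_force: [-3.3, -0.6, 1.2]
width: 0.0237
t44.62 [0.5187 0.1806 0.0268] rpy [180.    0.    7.6] F [-3.3 -0.6  1.2] w0.0237
```

View pics/s31c.png

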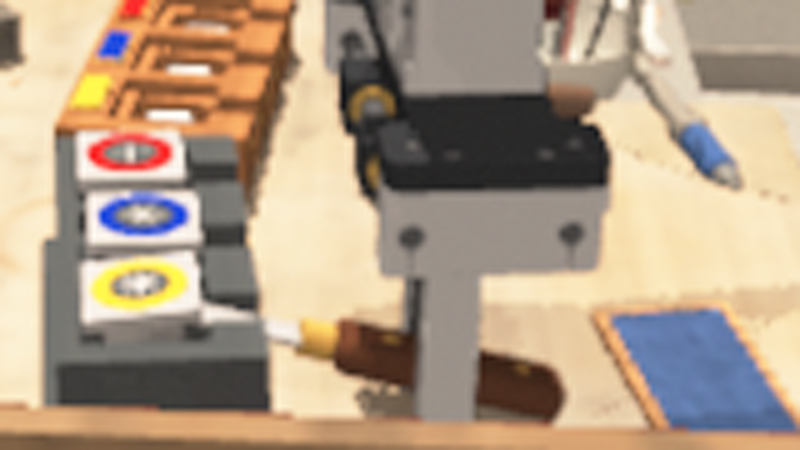

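```bash
python3 -m crank '[{"tx":-0.5,"ty":0,"tz":0,"twist":0,"grip":0},{"tx":-0.8,"ty":0,"tz":0,"twist":0,"grip":0},{"tx":-0.8,"ty":0,"tz":0,"twist":0,"grip":0},{"tx":-0.8,"ty":0,"tz":0,"twist":0,"grip":0},{"tx":-1,"ty":0,"tz":0,"twist":0,"grip":0},{"tx":-1.2,"ty":0,"tz":0,"twist":0,"grip":0},{"tx":-1.2,"ty":0,"tz":0,"twist":0,"grip":0},{"tx":0,"ty":0,"tz":-5,"twist":0,"grip":0},{"tx":0,"ty":0,"tz":-5,"twist":0,"grip":0}]'
python3 - <<'E'
from h import *
o=st(); inst(o,[.5593,-.061,.1297],176.2); snap('wrist','w32')
im=cv2.cvtColor(snap('side')['frame'],cv2.COLOR_RGB2BGR)[200:310,230:430]; cv2.imwrite('pics/s32c.png',cv2.resize(im,None,fx=4,fy=4,interpolation=cv2.INTER_CUBIC))
E
```

```text
time: 45.85
tool_pos: [0.4548, 0.172, 0.1275]
ee_rot: [3.141, 0.002, 0.133]
wrist_force: [1.0, 0.7, -0.8]
width: 0.0238
t45.85 [0.4548 0.172  0.1275] rpy [1.8e+02 1.0e-01 7.6e+00] F [ 1.   0.7 -0.8] w0.0238
tx 7.28 ty 24.48 tz -0.23 twist -168.6
```

View pics/s32c.png

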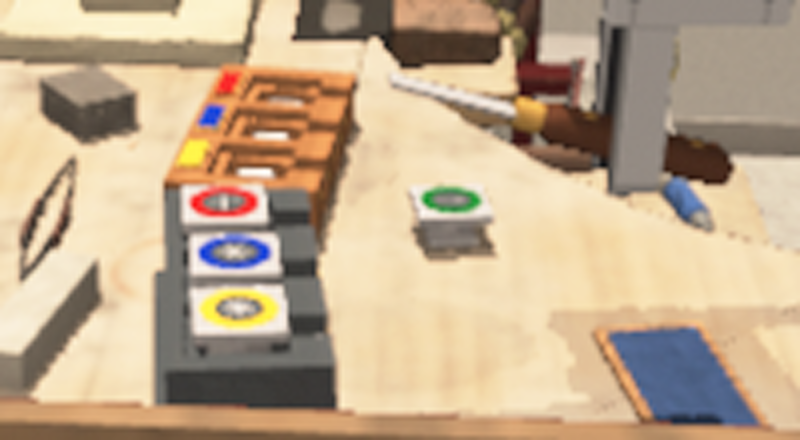

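```bash
python3 - <<'E'
from h import *
L=[]
for n in ['wrist','side','top']:
    p=snap(n); r=cams.outline_of(p,'die_green')
    for q in r[:2]:
        ys,xs=np.nonzero(q['region']); rr=cv2.minAreaRect(np.c_[xs,ys].astype(np.float32)); print(n,round(q['conf'],2),np.round(rr[0],1),np.round(rr[1],1),round(rr[2],1), atz(p,rr[0],.02).round(4))
E
```

```text
wrist 0.69 [566. 187.] [50. 62.] 90.0 [ 0.5238 -0.0185  0.02  ]
side 0.65 [343.  252.5] [13. 18.] 90.0 [ 0.5201 -0.0121  0.02  ]
side 0.62 [278.5 237.5] [5. 5.] 90.0 [ 0.6654 -0.0781  0.02  ]
top 0.97 [361.9 260.7] [23.7 24.8] 82.4 [ 0.5234 -0.0189  0.02  ]
```

View pics/w32.png

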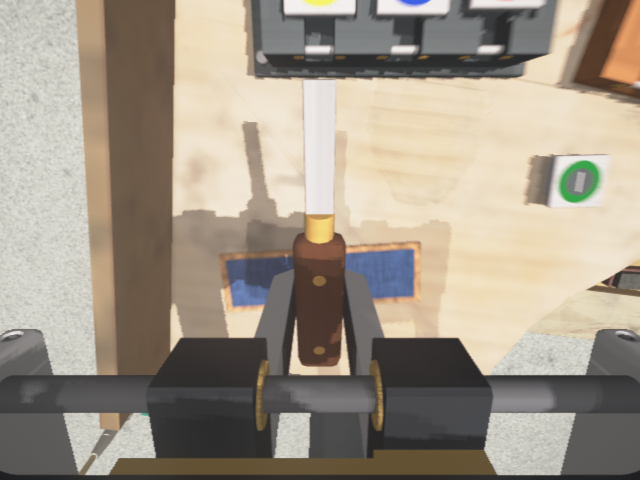

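```bash
python3 -m crank '[{"tx":1.24,"ty":5.91,"tz":0,"twist":0,"grip":0},{"tx":1.24,"ty":5.91,"tz":0,"twist":0,"grip":0},{"tx":1.24,"ty":5.91,"tz":0,"twist":0,"grip":0},{"tx":1.24,"ty":5.91,"tz":0,"twist":0,"grip":0},{"tx":1.24,"ty":5.91,"tz":0,"twist":0,"grip":0},{"tx":0,"ty":0,"tz":0,"twist":-10.6,"grip":0},{"tx":0,"ty":0,"tz":0,"twist":-10.6,"grip":0},{"tx":0,"ty":0,"tz":0,"twist":-10.6,"grip":0},{"tx":0,"ty":0,"tz":0,"twist":-10.6,"grip":0},{"tx":0,"ty":0,"tz":0,"twist":-10.6,"grip":0},{"tx":0,"ty":0,"tz":0,"twist":-10.6,"grip":0},{"tx":0,"ty":0,"tz":0,"twist":-10.6,"grip":0}]'
python3 -m crank '[{"tx":0,"ty":0,"tz":0,"twist":-10.6,"grip":0},{"tx":0,"ty":0,"tz":0,"twist":-10.6,"grip":0},{"tx":0,"ty":0,"tz":0,"twist":-10.6,"grip":0},{"tx":0,"ty":0,"tz":0,"twist":-10.6,"grip":0},{"tx":0,"ty":0,"tz":0,"twist":-10.6,"grip":0},{"tx":0,"ty":0,"tz":0,"twist":-10.6,"grip":0},{"tx":0,"ty":0,"tz":0,"twist":-10.6,"grip":0},{"tx":0,"ty":0,"tz":0,"twist":-10.6,"grip":0},{"tx":0,"ty":0,"tz":0,"twist":-9.6,"grip":0},{"tx":0,"ty":0,"tz":0,"twist":0,"grip":0}]'
python3 - <<'E'
from h import *
o=st(); inst(o,[.5554,-.1128,.055],176.2); snap('wrist','w33')
E
```

```text
time: 47.75
tool_pos: [0.5558, -0.1122, 0.125]
ee_rot: [-3.138, -0.0, 1.433]
wrist_force: [-0.3, -0.1, -1.1]
width: 0.0239
time: 49.0
tool_pos: [0.5559, -0.1122, 0.1253]
ee_rot: [3.141, -0.003, 3.073]
wrist_force: [0.1, 0.3, -1.4]
width: 0.0239
t49.00 [ 0.5559 -0.1122  0.1253] rpy [180.   -0.2 176.1] F [ 0.1  0.3 -1.4] w0.0239
tx 0.03 ty -0.07 tz 7.03 twist -0.1
```

View pics/w33.png

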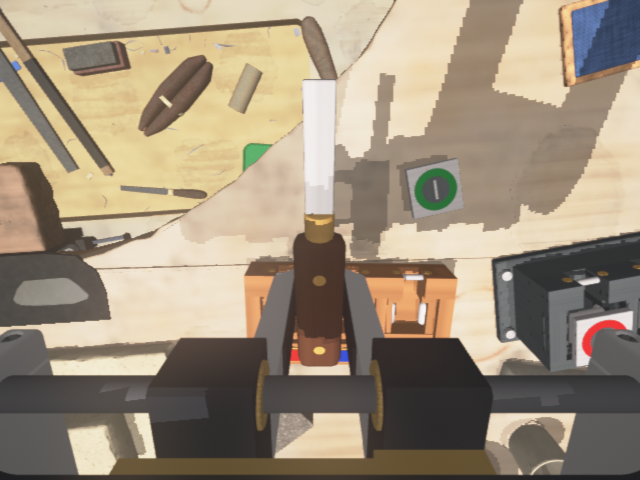

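```bash
python3 -m crank '[{"tx":0.03,"ty":-0.07,"tz":3.5,"twist":0,"grip":0},{"tx":0,"ty":0,"tz":3.4,"twist":0,"grip":0},{"tx":0,"ty":0,"tz":0.3,"twist":0,"grip":0},{"tx":0,"ty":0,"tz":0.3,"twist":0,"grip":0},{"tx":0,"ty":0,"tz":0.3,"twist":0,"grip":0},{"tx":0,"ty":0,"tz":0.3,"twist":0,"grip":0},{"tx":0,"ty":0,"tz":0.3,"twist":0,"grip":0},{"tx":0,"ty":0,"tz":0.3,"twist":0,"grip":0},{"tx":0,"ty":0,"tz":0.3,"twist":0,"grip":0},{"tx":0,"ty":0,"tz":0.2,"twist":0,"grip":0},{"tx":0,"ty":0,"tz":0,"twist":0,"grip":0}]'
python3 - <<'E'
from h import *
o=st(); snap('wrist','w34')
p=snap('side'); im=cv2.cvtColor(p['frame'],cv2.COLOR_RGB2BGR)[200:250,290:390]; cv2.imwrite('pics/s34c.png',cv2.resize(im,None,fx=8,fy=8,interpolation=cv2.INTER_CUBIC))
E
```

```text
time: 50.42
tool_pos: [0.5563, -0.1134, 0.0365]
ee_rot: [-3.141, 0.0, 3.075]
wrist_force: [-3.1, -0.4, 5.1]
width: 0.0236
t50.42 [ 0.5563 -0.1134  0.0365] rpy [-180.     0.   176.2] F [-3.1 -0.4  5.1] w0.0236
```

View pics/s34c.png

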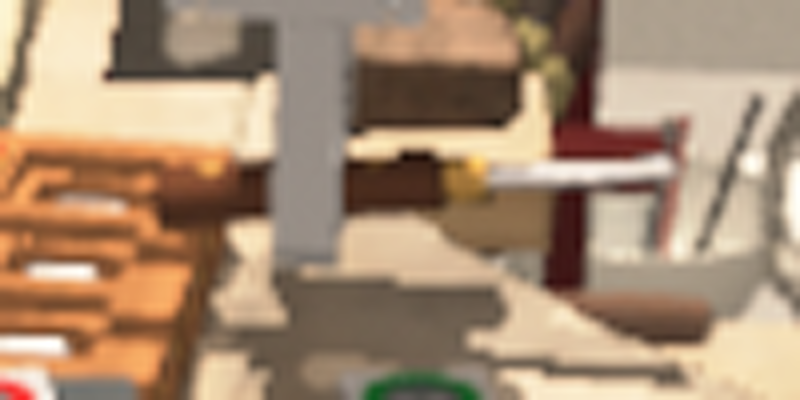

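```bash
python3 -m crank '[{"tx":0,"ty":0,"tz":0.2,"twist":0,"grip":0},{"tx":0,"ty":0,"tz":0.2,"twist":0,"grip":0},{"tx":0,"ty":0,"tz":0.1,"twist":0,"grip":0},{"tx":0,"ty":0,"tz":0,"twist":0,"grip":0}]'
python3 - <<'E'
from h import *
o=st()
p=snap('side'); im=cv2.cvtColor(p['frame'],cv2.COLOR_RGB2BGR)[200:250,290:390]; cv2.imwrite('pics/s35c.png',cv2.resize(im,None,fx=8,fy=8,interpolation=cv2.INTER_CUBIC))
E
```

```text
time: 51.02
tool_pos: [0.5563, -0.1134, 0.0313]
ee_rot: [-3.141, 0.0, 3.075]
wrist_force: [-3.8, 0.3, 6.1]
width: 0.0239
t51.02 [ 0.5563 -0.1134  0.0313] rpy [-180.     0.   176.2] F [-3.8  0.3  6.1] w0.0239
```

View pics/s35c.png

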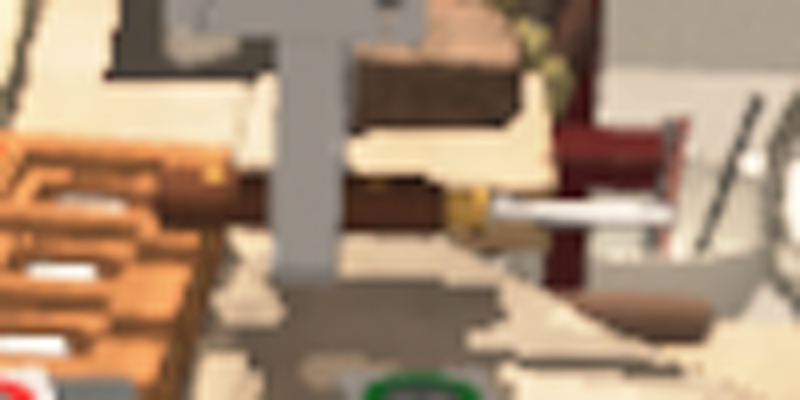

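```bash
python3 -m crank '[{"tx":0,"ty":0,"tz":-4.7,"twist":0,"grip":0},{"tx":0,"ty":0,"tz":-4.7,"twist":0,"grip":0},{"tx":3.13,"ty":4.79,"tz":0,"twist":0,"grip":0},{"tx":3.13,"ty":4.79,"tz":0,"twist":0,"grip":0},{"tx":3.13,"ty":4.79,"tz":0,"twist":0,"grip":0},{"tx":3.13,"ty":4.79,"tz":0,"twist":0,"grip":0},{"tx":3.13,"ty":4.79,"tz":0,"twist":0,"grip":0},{"tx":0,"ty":0,"tz":0,"twist":10.6,"grip":0},{"tx":0,"ty":0,"tz":0,"twist":10.6,"grip":0},{"tx":0,"ty":0,"tz":0,"twist":10.6,"grip":0},{"tx":0,"ty":0,"tz":0,"twist":10.6,"grip":0},{"tx":0,"ty":0,"tz":0,"twist":10.6,"grip":0}]'
python3 -m crank '[{"tx":0,"ty":0,"tz":0,"twist":10.6,"grip":0},{"tx":0,"ty":0,"tz":0,"twist":10.6,"grip":0},{"tx":0,"ty":0,"tz":0,"twist":0,"grip":0}]'
python3 - <<'E'
from h import *
o=st(); p=snap('wrist','w36')
E
```

```text
time: 52.58
tool_pos: [0.4162, 0.1363, 0.1241]
ee_rot: [3.141, 0.0, 2.144]
wrist_force: [-0.2, 0.1, -1.0]
width: 0.0235
time: 52.95
tool_pos: [0.4161, 0.1363, 0.124]
ee_rot: [3.141, 0.0, 1.782]
wrist_force: [0.0, 0.5, -0.9]
width: 0.0236
t52.95 [0.4161 0.1363 0.124 ] rpy [180.    0.  102.1] F [ 0.   0.5 -0.9] w0.0236
```

View pics/w36.png

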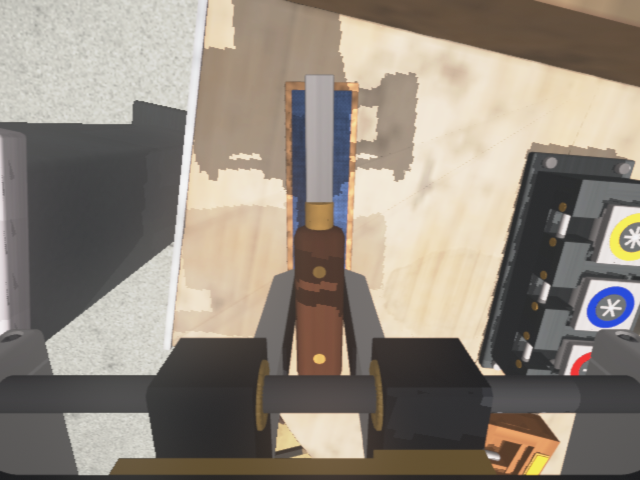

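```bash
python3 -m crank '[{"tx":0,"ty":0.15,"tz":4,"twist":0,"grip":0},{"tx":0,"ty":0,"tz":4,"twist":0,"grip":0},{"tx":0,"ty":0,"tz":2.0,"twist":0,"grip":0},{"tx":0,"ty":0,"tz":0.4,"twist":0,"grip":0},{"tx":0,"ty":0,"tz":0.1,"twist":0,"grip":0},{"tx":0,"ty":0,"tz":0,"twist":0,"grip":0}]'
python3 - <<'E'
from h import *
o=st(); p=snap('wrist','w37')
E
python3 -m crank '[{"tx":0,"ty":0,"tz":0,"twist":0,"grip":0.3},{"tx":0,"ty":0,"tz":0,"twist":0,"grip":0.3},{"tx":0,"ty":0,"tz":0,"twist":0,"grip":0.35},{"tx":0,"ty":0,"tz":0,"twist":0,"grip":0.4},{"tx":0,"ty":0,"tz":0,"twist":0,"grip":0.4}]'
python3 - <<'E'
from h import *
o=st(); p=snap('wrist','w38')
E
```

```text
time: 53.75
tool_pos: [0.4187, 0.1368, 0.0203]
ee_rot: [3.139, 0.0, 1.781]
wrist_force: [0.1, 0.6, -1.3]
width: 0.0238
t53.75 [0.4187 0.1368 0.0203] rpy [179.9   0.  102. ] F [ 0.1  0.6 -1.3] w0.0238
time: 54.42
tool_pos: [0.4176, 0.1366, 0.0191]
ee_rot: [-3.142, 0.0, 1.78]
wrist_force: [0.3, 0.6, 0.3]
width: 0.0374
t54.42 [0.4176 0.1366 0.0191] rpy [-180.    0.  102.] F [0.3 0.6 0.3] w0.0374
```

View pics/w37.png

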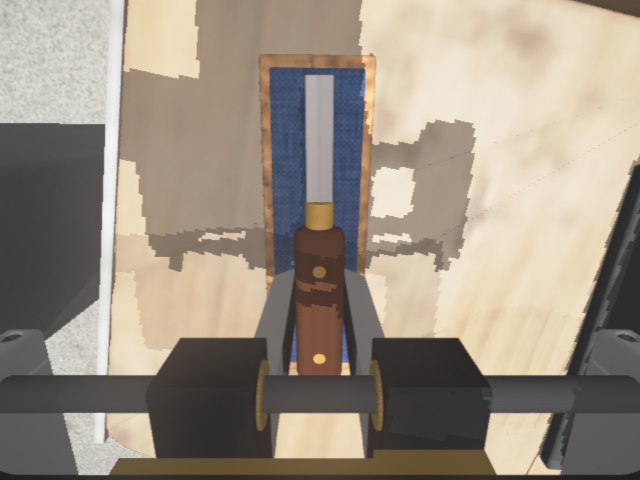

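View pics/w38.png

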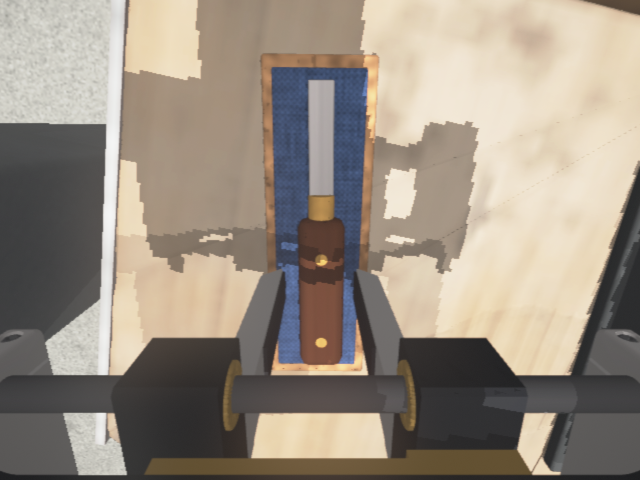

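```bash
python3 -m crank '[{"tx":0,"ty":0,"tz":-5,"twist":0,"grip":0.4},{"tx":0,"ty":0,"tz":-5,"twist":0,"grip":0.4},{"tx":0,"ty":0,"tz":-5,"twist":0,"grip":0.6},{"tx":-1.95,"ty":4.75,"tz":-0.8,"twist":0,"grip":0.6},{"tx":-1.95,"ty":4.75,"tz":-0.8,"twist":0,"grip":0.6},{"tx":-1.95,"ty":4.75,"tz":-0.8,"twist":0,"grip":0.6},{"tx":-1.95,"ty":4.75,"tz":-0.8,"twist":0,"grip":0.6},{"tx":0,"ty":0,"tz":0,"twist":4.3,"grip":0.6},{"tx":0,"ty":0,"tz":0,"twist":0,"grip":0.6}]'
python3 - <<'E'
from h import *
o=st(); p=snap('wrist','w40'); snap('top','t40')
for q in ['die_red','die_blue','die_yellow','die_green']:
    for r in cams.outline_of(p,q)[:1]:
        ys,xs=np.nonzero(r['region']); rr=cv2.minAreaRect(np.c_[xs,ys].astype(np.float32)); print(q,round(r['conf'],2),np.round(rr[0],1),np.round(rr[1],1),round(rr[2],1), atz(p,rr[0],.068).round(4))
E
```

```text
time: 55.6
tool_pos: [0.62, 0.0995, 0.2001]
ee_rot: [-3.14, -0.0, 1.705]
wrist_force: [0.4, 0.7, -1.3]
width: 0.0564
t55.60 [0.62   0.0995 0.2001] rpy [-179.9   -0.    97.7] F [ 0.4  0.7 -1.3] w0.0564
die_red 0.8 [333.5 237. ] [44. 45.] 90.0 [0.6312 0.0886 0.068 ]
die_blue 0.81 [331. 178.] [46. 48.] 90.0 [0.6215 0.1402 0.068 ]
die_yellow 0.7 [331.  113.5] [53. 50.] 90.0 [0.614  0.1915 0.068 ]
die_green 0.66 [215.5 306.1] [33.6 36.2] 87.6 [0.5306 0.0057 0.068 ]
```

View pics/w40.png

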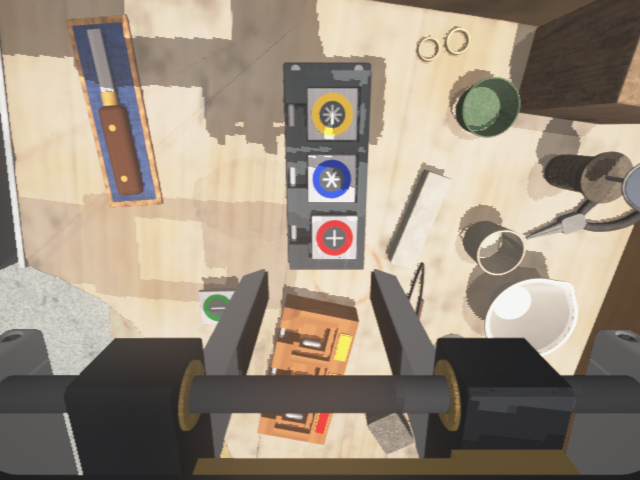

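View pics/t40.png

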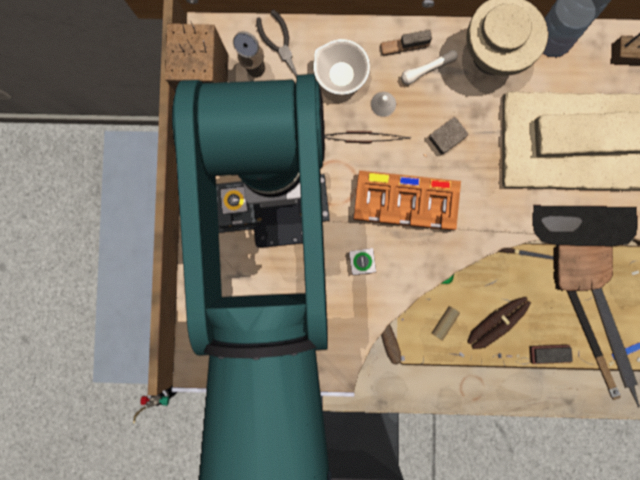

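```bash
python3 -m crank '[{"tx":-5.88,"ty":-1.3,"tz":0,"twist":0,"grip":0.6},{"tx":-5.88,"ty":-1.3,"tz":0,"twist":0,"grip":0.6},{"tx":-5.88,"ty":-1.3,"tz":0,"twist":0,"grip":0.6},{"tx":-5.88,"ty":-1.3,"tz":0,"twist":0,"grip":0.6},{"tx":0,"ty":0,"tz":0,"twist":10,"grip":0.6},{"tx":0,"ty":0,"tz":0,"twist":2,"grip":0.6},{"tx":0,"ty":0,"tz":0,"twist":0,"grip":0.6}]'
python3 - <<'E'
from h import *
o=st(); p=snap('wrist','w41')
print(list(o['tool_pos']),list(o['ee_rot']))
E
python3 -m crank '[{"tx":0,"ty":-1.0,"tz":0,"twist":10.6,"grip":0.6},{"tx":0,"ty":0,"tz":0,"twist":10.6,"grip":0.6},{"tx":0,"ty":0,"tz":0,"twist":10.6,"grip":0.6},{"tx":0,"ty":0,"tz":0,"twist":10.6,"grip":0.6},{"tx":0,"ty":0,"tz":0,"twist":10.6,"grip":0.6},{"tx":0,"ty":0,"tz":0,"twist":10.6,"grip":0.6},{"tx":0,"ty":0,"tz":0,"twist":10.6,"grip":0.6},{"tx":0,"ty":0,"tz":0,"twist":10.6,"grip":0.6},{"tx":-2,"ty":-5,"tz":0,"twist":0,"grip":0.6},{"tx":0,"ty":0,"tz":0,"twist":0,"grip":0.6}]'
python3 - <<'E'
from h import *
o=st(); p=snap('wrist','w42')
print(list(o['tool_pos']),list(o['ee_rot']))
E
```

```text
time: 56.78
tool_pos: [0.5996, -0.1395, 0.2014]
ee_rot: [3.141, 0.0, 1.499]
wrist_force: [0.2, -0.1, -0.1]
width: 0.0564
t56.77 [ 0.5996 -0.1395  0.2014] rpy [180.    0.   85.9] F [ 0.2 -0.1 -0.1] w0.0564
[np.float64(0.5995894899322902), np.float64(-0.1395391333867955), np.float64(0.20143688768374907)] [np.float64(3.1411250653872336), np.float64(7.116490487435456e-05), np.float64(1.4986225771120076)]
time: 58.08
tool_pos: [0.5681, -0.0865, 0.2015]
ee_rot: [-3.141, -0.0, 0.022]
wrist_force: [-0.0, -0.8, -0.1]
width: 0.0562
t58.08 [ 0.5681 -0.0865  0.2015] rpy [-180.    -0.     1.2] F [-0.  -0.8 -0.1] w0.0562
[np.float64(0.5680923009864767), np.float64(-0.08651701691911744), np.float64(0.20150330234999794)] [np.float64(-3.1409086432897126), np.float64(-8.058406220645686e-05), np.float64(0.02176839226051297)]
```

View pics/w41.png

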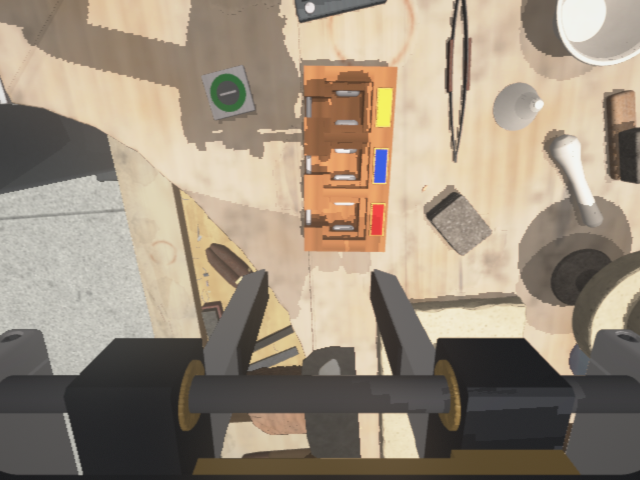

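View pics/w42.png

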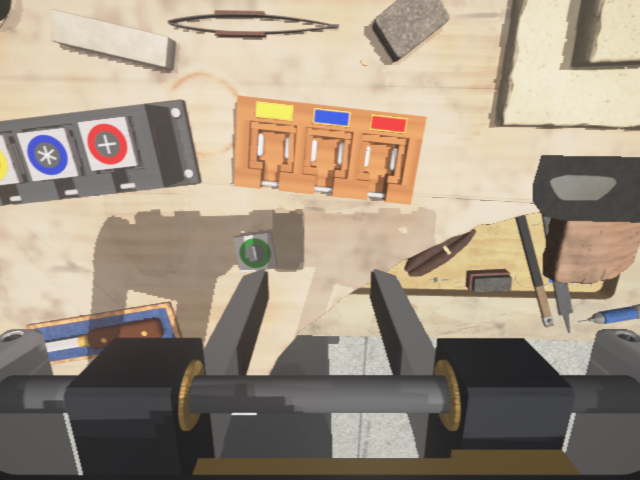

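```bash
cat > ba.py <<'E'
from h import *
from scipy.optimize import least_squares
V={'w2':([.5423,.054,.2434],.1),'w3':([.4153,.1308,.1835],103.4),'w40':([.62,.0995,.2001],97.7),'w41':([.59959,-.13954,.20144],85.87),'w42':([.56809,-.08652,.2015],1.25),
 'w12':([.5201,.1286,.0558],7.7)}
K=np.array([[353.14187756,0,318.97412861],[0,353.14187756,232.49770833],[0,0,1]])
HE=np.array([[-5.13568419e-05,-9.58119637e-01,-2.86368222e-01,8.23958077e-02],[9.99999922e-01,-1.61695276e-04,3.61655286e-04,1.86742170e-03],[-3.92813420e-04,-2.86368181e-01,9.58119570e-01,-1.68020387e-01],[0,0,0,1]])
def masks(im):
    h=cv2.cvtColor(im,cv2.COLOR_BGR2HSV)
    m={}
    m['yellow']=cv2.inRange(h,(22,130,90),(34,255,255)); m['blue']=cv2.inRange(h,(105,150,90),(125,255,255))
    m['red']=cv2.inRange(h,(0,170,110),(6,255,255))|cv2.inRange(h,(174,170,110),(180,255,255))
    return m
def P(v,X,x):
    p,y=V[v]; R=Ro.from_euler('xyz',[np.pi,0,np.radians(y)]).as_matrix()
    T=np.eye(4);T[:3,:3]=R;T[:3,3]=p
    D=np.eye(4); D[:3,:3]=Ro.from_rotvec(x[:3]).as_matrix(); D[:3,3]=x[3:6]
    c=(np.linalg.inv(T@HE@D)@np.r_[X,1])[:3]; u=K@c; return u[:2]/u[2]
G={'T_yellow':(.6627,-.0427,.033),'T_blue':(.6587,-.0947,.033),'T_red':(.6547,-.1483,.033),'yellow':(.6178,.1931,.06),'blue':(.6246,.1425,.06),'red':(.6314,.091,.06)}
obs=[]
for v in V:
    im=cv2.imread(f'pics/{v}.png'); mm=masks(im)
    for n,X in G.items():
        c=n.split('_')[-1]; up=v in('w40','w42') and n[0]!='T'
        X=np.array(X); 
        if up: X[2]=.068
        u=P(v,X,np.zeros(6))
        if not(15<u[0]<625 and 15<u[1]<465): continue
        k,lab,stt,cen=cv2.connectedComponentsWithStats(cv2.morphologyEx(mm[c],cv2.MORPH_CLOSE,np.ones((3,3))))
        best=[i for i in range(1,k) if stt[i,4]>60 and np.linalg.norm(stt[i,:2]+stt[i,2:4]/2-u)<22]
        if not best: continue
        i=max(best,key=lambda i:stt[i,4])
        # center by bounding box minAreaRect
        ys,xs=np.nonzero(lab==i); 
        if n[0]=='T': ce=np.array(cv2.minAreaRect(np.c_[xs,ys].astype(np.float32))[0])
        else: ce=np.array(cv2.fitEllipse(cv2.convexHull(np.c_[xs,ys].astype(np.int32)))[0])
        obs.append((v,n,up,ce)); print(v,n,up,ce.round(1),u.round(1),stt[i,2:5])
names=list(G)
def model(x):
    r=[]
    for v,n,up,ce in obs:
        i=names.index(n); X=np.r_[x[6+2*i:8+2*i],G[n][2]]
        if up: X[2]=.068; X[:2]+=x[18+2*(i-3):20+2*(i-3)]
        r+=list(P(v,X,x[:6])-ce)
    r=np.array(r)/0.6
    pri=np.r_[x[:3]/np.radians(.7),x[3:6]/.002, x[18:24]/.0006]
    g=np.array([G[n][:2] for n in names]).ravel(); pri=np.r_[pri,(x[6:18]-g)/.003]
    # known spacing 52mm
    for a in (0,3):
        p=x[6+2*a:12+2*a].reshape(3,2)
        pri=np.r_[pri,(p[0]-2*p[1]+p[2])/.0004,(np.linalg.norm(p[0]-p[2])-.104)/.0004]
    return np.r_[r,pri]
x0=np.r_[np.zeros(6),np.array([G[n][:2] for n in names]).ravel(),np.zeros(6)]
s=least_squares(model,x0,loss='soft_l1'); x=s.x
print('rot deg',np.degrees(x[:3]).round(2),'t mm',(x[3:6]*1e3).round(2))
for i,n in enumerate(names): print(n,x[6+2*i:8+2*i].round(4))
print('up shift',(x[18:24]*1e3).round(2))
for (v,n,up,ce),r in zip(obs,s.fun[:2*len(obs)].reshape(-1,2)*.6): print(v,n,r.round(2))
for a in (0,3):
    p=x[6+2*a:12+2*a].reshape(3,2); d=p[0]-p[2]; print('yaw',np.degrees(np.arctan2(-d[0],d[1])))
D=np.eye(4); D[:3,:3]=Ro.from_rotvec(x[:3]).as_matrix(); D[:3,3]=x[3:6]; np.save('he.npy',HE@D)
E
python3 ba.py
```

```text
w2 T_yellow False [417.2  86.4] [414.2  87.3] [ 35  17 471]
w2 T_blue False [468.9  91.3] [465.9  91.7] [ 31  13 302]
w2 T_red False [519.6  96.1] [518.9  96.1] [ 32  13 341]
w2 yellow False [173.3 134.1] [171.9 134.2] [ 33  35 504]
w2 blue False [226.5 126.7] [224.2 126.9] [ 32  34 418]
w2 red False [280.4 119.2] [278.  119.5] [ 32  34 397]
w3 yellow False [570.  212.2] [566.3 211.6] [ 39  37 626]
w3 blue False [552.5 268.9] [549.1 267.4] [ 36  33 502]
w3 red False [536.4 320.5] [533.  319.1] [ 34  30 409]
w40 T_yellow False [342.5 347.4] [338.4 345.3] [ 18  27 302]
w40 T_red False [321.5 422.3] [318.3 421.4] [ 14  21 177]
w40 yellow True [332.2 113.1] [329.4 113.1] [ 37  35 294]
w40 blue True [331.2 178.6] [328.8 176.7] [ 37  37 548]
w40 red True [334.1 237.3] [328.2 235.3] [ 34  33 400]
w41 T_yellow False [383.7 107. ] [379.1 105.2] [ 16  39 533]
w41 T_blue False [380.1 165.5] [376.1 164. ] [ 12  32 313]
w41 T_red False [376.8 219.5] [373.5 219.4] [ 12  30 304]
w42 T_yellow False [273.8 110.6] [270.5 111.7] [ 37  19 530]
w42 T_blue False [331.3 117.1] [328.  117.7] [ 33  15 351]
w
[... 514 characters left out ...]
0.1423]
red [0.6326 0.0907]
up shift [-0.51  0.14 -0.99 -0.26  1.65 -0.01]
w2 T_yellow [ 0.02 -0.16]
w2 T_blue [-0.17 -0.17]
w2 T_red [ 0.22 -0.03]
w2 yellow [0.07 0.3 ]
w2 blue [0.02 0.13]
w2 red [0.01 0.13]
w3 yellow [ 0.12 -0.19]
w3 blue [ 0.23 -0.04]
w3 red [0.24 0.15]
w40 T_yellow [-0.36 -0.  ]
w40 T_red [-0.26  0.01]
w40 yellow [0.34 0.15]
w40 blue [ 0.11 -0.21]
w40 red [-0.47 -0.19]
w41 T_yellow [-0.11  0.19]
w41 T_blue [-0.15  0.3 ]
w41 T_red [-0.09 -0.06]
w42 T_yellow [-0.05 -0.08]
w42 T_blue [-0.22 -0.09]
w42 T_red [-0.31 -0.13]
w42 blue [ 0.02 -0.43]
w42 red [0.1  0.09]
w12 yellow [ 0.06 -0.09]
w12 blue [0.07 3.48]
w12 red [ 0.   -0.39]
yaw -4.951320352387624
yaw 7.665642767169517
```

```bash
sed -i "s/he\[1,3\]-=.0021; p\['hand_eye'\]=he;/he=np.load('he.npy'); p['hand_eye']=he;/" h.py; cat >> h.py <<'E'
RY=np.radians(-4.95); rx=np.array([np.cos(RY),np.sin(RY),0]); ry=np.array([-np.sin(RY),np.cos(RY),0])
SL={'yellow':np.array([.6329,-.0408,.032]),'blue':np.array([.6284,-.0927,.032]),'red':np.array([.6239,-.1445,.032])}
HS={'yellow':np.array([.6188,.1938,.06]),'blue':np.array([.6258,.1423,.06]),'red':np.array([.6326,.0907,.06])}
E
python3 - <<'E'
from h import *
p=snap('wrist')
im=cv2.cvtColor(p['frame'],cv2.COLOR_RGB2BGR)[80:220,220:440]; im=cv2.resize(im,None,fx=3.6,fy=3.6,interpolation=cv2.INTER_CUBIC)
def dr(pts,c):
    q=np.array([(proj(p,x)-[220,80])*3.6+1.3 for x in pts]).astype(np.int32); cv2.polylines(im,[q],True,c,1)
for s in SL.values():
    dr([s+a*.0215*rx+b*.0215*ry for a,b in [(1,1),(1,-1),(-1,-1),(-1,1)]],(0,255,0))
    dr([s+a*.015*rx+b*.015*ry-[0,0,.006] for a,b in [(1,1),(1,-1),(-1,-1),(-1,1)]],(255,0,255))
c=SL['blue']; dr([c+a*rx+b*ry for a,b in [(.042,.086),(.042,-.086),(-.04,-.086),(-.04,.086)]],(255,255,0))
cv2.imwrite('pics/ov.png',im)
E
```

```text
(no output)
```

View pics/ov.png

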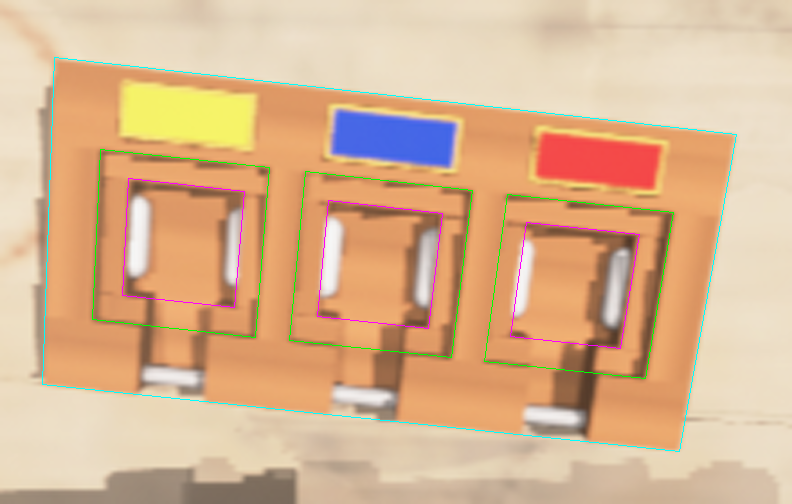

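```bash
python3 -m crank '[{"tx":1.57,"ty":-5.69,"tz":0,"twist":0,"grip":0.6},{"tx":1.57,"ty":-5.69,"tz":0,"twist":0,"grip":0.6},{"tx":1.57,"ty":-5.69,"tz":0,"twist":0,"grip":0.6},{"tx":1.57,"ty":-5.69,"tz":0,"twist":0,"grip":0.6},{"tx":0,"ty":0,"tz":0,"twist":-10.6,"grip":0.6},{"tx":0,"ty":0,"tz":0,"twist":-10.6,"grip":0.6},{"tx":0,"ty":0,"tz":0,"twist":-10.6,"grip":0.6},{"tx":0,"ty":0,"tz":0,"twist":-10.6,"grip":0.6},{"tx":0,"ty":0,"tz":0,"twist":-10.6,"grip":0.6},{"tx":0,"ty":0,"tz":0,"twist":-10.6,"grip":0.6},{"tx":0,"ty":0,"tz":0,"twist":-10.6,"grip":0.6},{"tx":0,"ty":0,"tz":0,"twist":-10.6,"grip":0.6}]'
python3 -m crank '[{"tx":0,"ty":0,"tz":2,"twist":-10.6,"grip":0.6},{"tx":0,"ty":0,"tz":3,"twist":-1,"grip":0.6},{"tx":0,"ty":0,"tz":3,"twist":0,"grip":0.6},{"tx":0,"ty":0,"tz":0,"twist":0,"grip":0.6}]'
python3 - <<'E'
from h import *
o=st(); p=snap('wrist','w43'); inst(o,list(HS['blue'][:2])+[.0735],97.7)
for q in ['die_blue']:
    for r in cams.outline_of(p,q)[:1]:
        ys,xs=np.nonzero(r['region']); rr=cv2.minAreaRect(np.c_[xs,ys].astype(np.float32)); print(q,round(r['conf'],2),np.round(rr[0],1),np.round(rr[1],1), atz(p,rr[0],.068).round(4))
E
```

```text
time: 59.68
tool_pos: [0.6289, 0.1379, 0.2009]
ee_rot: [3.141, 0.001, 1.502]
wrist_force: [-0.5, 0.0, 0.1]
width: 0.0562
time: 60.18
tool_pos: [0.6267, 0.1378, 0.1175]
ee_rot: [-3.135, 0.001, 1.698]
wrist_force: [-0.3, 0.0, -0.1]
width: 0.0566
t60.17 [0.6267 0.1378 0.1175] rpy [-179.6    0.    97.3] F [-0.3  0.  -0.1] w0.0566
tx 0.46 ty -0.01 tz 4.40 twist -0.4
die_blue 0.82 [316.5 251. ] [60. 61.] [0.6241 0.1428 0.068 ]
```

View pics/w43.png

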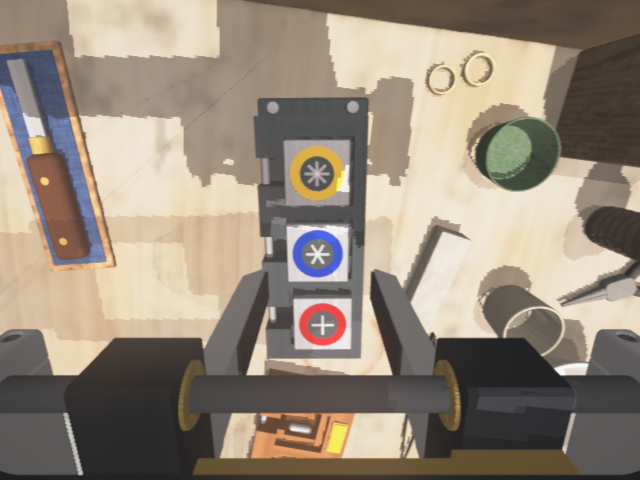

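```bash
python3 -m crank '[{"tx":0.46,"ty":-0.05,"tz":2,"twist":-0.4,"grip":0.6},{"tx":0,"ty":0,"tz":1.6,"twist":0,"grip":0.6},{"tx":0,"ty":0,"tz":0,"twist":0,"grip":0.6}]'
python3 - <<'E'
from h import *
o=st(); inst(o,[.625,.1425,.0735],97.7)
E
```

```text
time: 60.65
tool_pos: [0.6255, 0.143, 0.0824]
ee_rot: [-3.137, 0.0, 1.705]
wrist_force: [-0.3, -0.7, 0.1]
width: 0.056
t60.65 [0.6255 0.143  0.0824] rpy [-179.7    0.    97.7] F [-0.3 -0.7  0.1] w0.0560
tx -0.05 ty -0.05 tz 0.89 twist 0.0
```

```bash
python3 -m crank '[{"tx":-0.05,"ty":-0.03,"tz":0.5,"twist":0,"grip":0.6},{"tx":0,"ty":0,"tz":0.38,"twist":0,"grip":0.6},{"tx":0,"ty":0,"tz":0,"twist":0,"grip":0.6},{"tx":0,"ty":0,"tz":0,"twist":0,"grip":0.3},{"tx":0,"ty":0,"tz":0,"twist":0,"grip":0.3},{"tx":0,"ty":0,"tz":0,"twist":0,"grip":0.2},{"tx":0,"ty":0,"tz":0,"twist":0,"grip":0.2}]'
python3 - <<'E'
from h import *
st(); snap('wrist','w44')
im=cv2.cvtColor(snap('side')['frame'],cv2.COLOR_RGB2BGR)[220:310,230:390]; cv2.imwrite('pics/s44c.png',cv2.resize(im,None,fx=5,fy=5,interpolation=cv2.INTER_CUBIC))
E
```

```text
time: 61.52
tool_pos: [0.627, 0.1427, 0.0766]
ee_rot: [3.141, 0.0, 1.705]
wrist_force: [0.1, 0.4, 0.6]
width: 0.0391
t61.52 [0.627  0.1427 0.0766] rpy [180.    0.   97.7] F [0.1 0.4 0.6] w0.0391
```

View pics/w44.png

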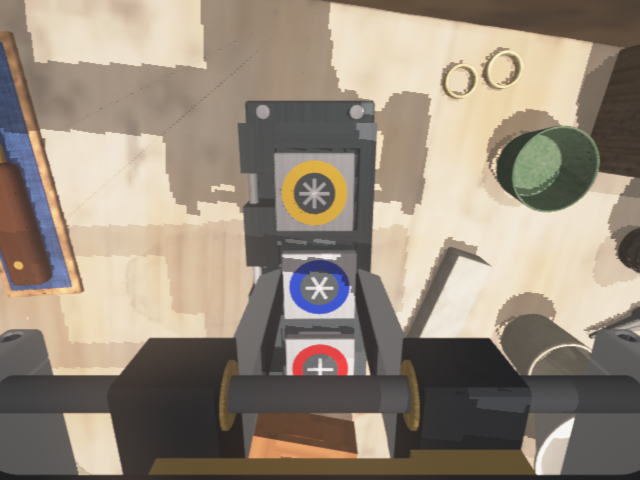

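View pics/s44c.png

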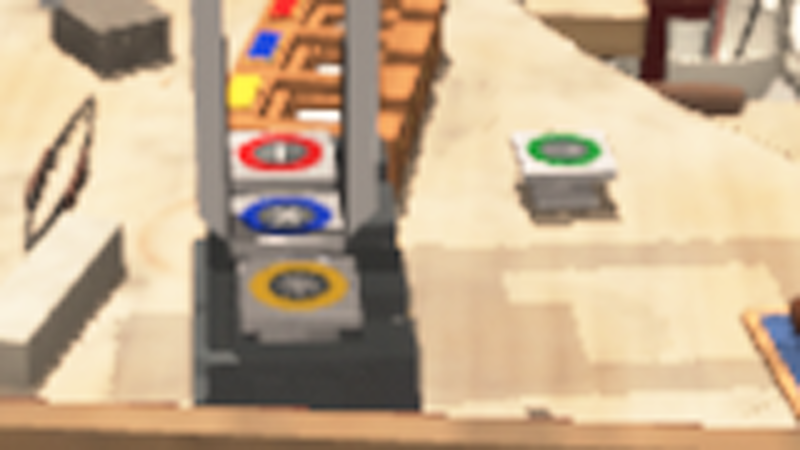

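```bash
python3 -m crank '[{"tx":0,"ty":0,"tz":0,"twist":0,"grip":0.2}]'
```

```text
time: 61.75
tool_pos: [0.627, 0.1427, 0.0766]
ee_rot: [3.141, 0.0, 1.705]
wrist_force: [-0.9, -0.2, 2.2]
width: 0.0394
```

```bash
python3 -m crank '[{"tx":0,"ty":0,"tz":0,"twist":0,"grip":0.55},{"tx":0,"ty":0,"tz":0,"twist":0,"grip":0.55},{"tx":0,"ty":0,"tz":0.3,"twist":0,"grip":0.55},{"tx":0,"ty":0,"tz":0,"twist":0,"grip":0.55}]'
python3 -m crank '[{"tx":0,"ty":0,"tz":0,"twist":0,"grip":0.2},{"tx":0,"ty":0,"tz":0,"twist":0,"grip":0.2},{"tx":0,"ty":0,"tz":0,"twist":0,"grip":0.2},{"tx":0,"ty":0,"tz":0,"twist":0,"grip":0.2}]'
```

```text
time: 62.25
tool_pos: [0.6265, 0.1425, 0.0727]
ee_rot: [-3.141, 0.0, 1.705]
wrist_force: [0.1, 0.2, -0.4]
width: 0.0515
time: 62.75
tool_pos: [0.6268, 0.1426, 0.0733]
ee_rot: [-3.142, 0.0, 1.705]
wrist_force: [-0.6, 0.4, 0.2]
width: 0.0393
```

```bash
python3 -m crank '[{"tx":0,"ty":0,"tz":-0.5,"twist":0,"grip":0.2},{"tx":0,"ty":0,"tz":-0.8,"twist":0,"grip":0.2},{"tx":0,"ty":0,"tz":-1.5,"twist":0,"grip":0.2},{"tx":0,"ty":0,"tz":-2.5,"twist":0,"grip":0.2},{"tx":0,"ty":0,"tz":-1,"twist":0,"grip":0.2},{"tx":0,"ty":0,"tz":0,"twist":0,"grip":0.2}]'
python3 - <<'E'
from h import *
o=st(); snap('wrist','w45'); inst(o,list(SL['blue'][:2])+[.13],85.05)
im=cv2.cvtColor(snap('side')['frame'],cv2.COLOR_RGB2BGR)[180:310,230:390]; cv2.imwrite('pics/s45c.png',cv2.resize(im,None,fx=4,fy=4,interpolation=cv2.INTER_CUBIC))
E
```

```text
time: 63.5
tool_pos: [0.6276, 0.1427, 0.138]
ee_rot: [3.139, 0.0, 1.705]
wrist_force: [-0.5, -0.4, -1.2]
width: 0.0397
t63.50 [0.6276 0.1427 0.138 ] rpy [179.8   0.   97.7] F [-0.5 -0.4 -1.2] w0.0397
tx -23.34 ty -3.07 tz 0.79 twist 12.6
```

View pics/w45.png

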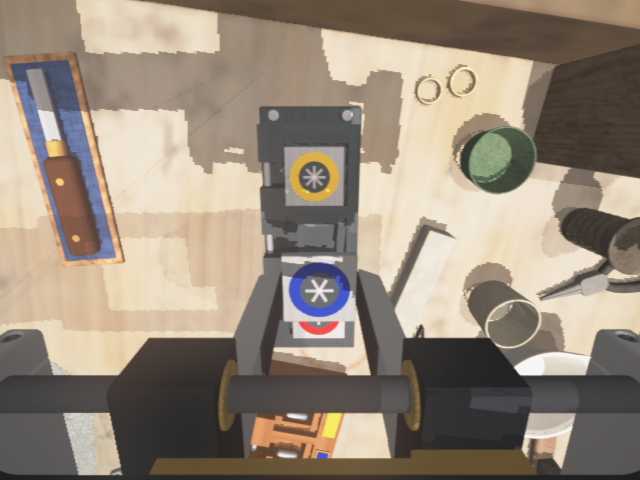

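View pics/s45c.png

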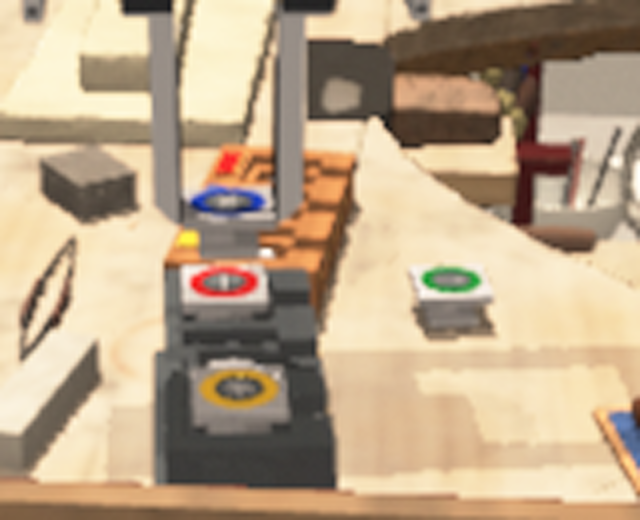

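```bash
python3 -m crank '[{"tx":-3.9,"ty":-0.51,"tz":0,"twist":0,"grip":0.2},{"tx":-3.9,"ty":-0.51,"tz":0,"twist":0,"grip":0.2},{"tx":-3.9,"ty":-0.51,"tz":0,"twist":0,"grip":0.2},{"tx":-3.9,"ty":-0.51,"tz":0,"twist":0,"grip":0.2},{"tx":-3.9,"ty":-0.51,"tz":0,"twist":0,"grip":0.2},{"tx":-3.9,"ty":-0.51,"tz":0,"twist":0,"grip":0.2},{"tx":0,"ty":0,"tz":0,"twist":6.3,"grip":0.2},{"tx":0,"ty":0,"tz":0,"twist":6.3,"grip":0.2},{"tx":0,"ty":0,"tz":0,"twist":0,"grip":0.2},{"tx":0,"ty":0,"tz":0,"twist":0,"grip":0.2}]'
cat >> h.py <<'E'
def ringoff(p,o,col,dz):
    """tool-frame offset (mm) of held die ring centre from TCP axis; dz = die top below TCP (m)"""
    im=cv2.cvtColor(p['frame'],cv2.COLOR_RGB2HSV)
    rng={'blue':[(105,120,60),(125,255,255)],'yellow':[(18,120,60),(34,255,255)],'green':[(55,100,40),(85,255,255)],'red':[(0,150,80),(6,255,255)]}[col]
    m=cv2.inRange(im,*rng)
    if col=='red': m|=cv2.inRange(im,(174,150,80),(180,255,255))
    c0=proj(p,o['tool_pos']+rot(o)@np.array([0,0,dz]))
    k,lab,s,cen=cv2.connectedComponentsWithStats(m); b=[i for i in range(1,k) if s[i,4]>100 and np.linalg.norm(s[i,:2]+s[i,2:4]/2-c0)<40]
    i=max(b,key=lambda i:s[i,4]); ys,xs=np.nonzero(lab==i)
    ce=cv2.fitEllipse(cv2.convexHull(np.c_[xs,ys].astype(np.int32)))[0]
    X=atz(p,ce,o['tool_pos'][2]-dz); d=rot(o).T@(X-o['tool_pos'])*1000
    print('ring',np.round(ce,1),'exp',c0.round(1),'tool off mm',d.round(1)); return d
E
python3 - <<'E'
from h import *
o=st(); p=snap('wrist','w46'); ringoff(p,o,'blue',.0053); inst(o,list(SL['blue'][:2])+[.07],85.05)
E
```

```text
time: 64.85
tool_pos: [0.6274, -0.0932, 0.1355]
ee_rot: [-3.14, -0.0, 1.487]
wrist_force: [-0.2, 0.5, -0.4]
width: 0.0393
t64.85 [ 0.6274 -0.0932  0.1355] rpy [-179.9   -0.    85.2] F [-0.2  0.5 -0.4] w0.0393
ring [318.8 289.3] exp [319.  287.9] tool off mm [-0.8 -0.1  5.3]
tx 0.05 ty 0.10 tz 6.55 twist 0.1
```

View pics/w46.png

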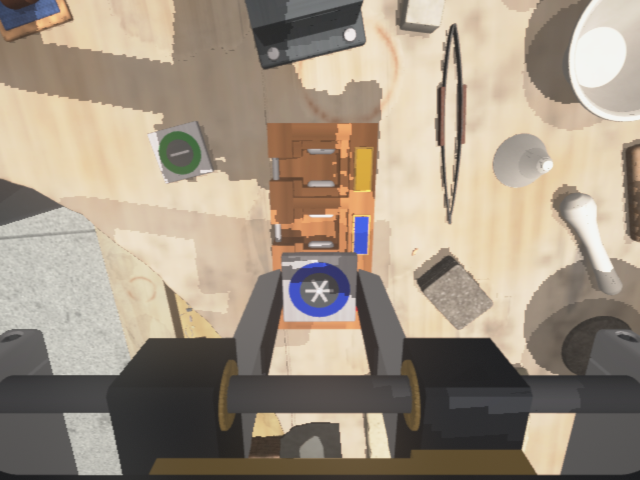

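```bash
python3 -m crank '[{"tx":0.12,"ty":0.1,"tz":3,"twist":0.1,"grip":0.2},{"tx":0,"ty":0,"tz":3,"twist":0,"grip":0.2},{"tx":0,"ty":0,"tz":0,"twist":0,"grip":0.2},{"tx":0,"ty":0,"tz":0,"twist":0,"grip":0.2}]'
python3 - <<'E'
from h import *
o=st(); p=snap('wrist','w47'); ringoff(p,o,'blue',.0053); inst(o,list(SL['blue'][:2])+[.0453],85.05)
E
```

```text
time: 65.4
tool_pos: [0.6296, -0.0923, 0.0775]
ee_rot: [3.14, 0.0, 1.484]
wrist_force: [0.7, 0.5, -1.3]
width: 0.0395
t65.40 [ 0.6296 -0.0923  0.0775] rpy [179.9   0.   85. ] F [ 0.7  0.5 -1.3] w0.0395
ring [319.  289.3] exp [319.  287.9] tool off mm [-0.8 -0.   5.3]
tx -0.05 ty -0.12 tz 3.22 twist -0.0
```

View pics/w47.png

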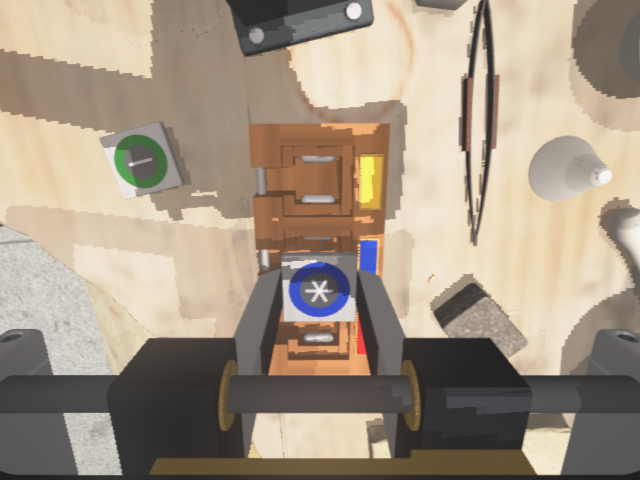

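```bash
python3 -m crank '[{"tx":0,"ty":0,"tz":0,"twist":0,"grip":0.2},{"tx":0,"ty":0,"tz":0,"twist":0,"grip":0.2}]'
```

```text
time: 65.7
tool_pos: [0.6295, -0.0924, 0.0776]
ee_rot: [3.14, 0.0, 1.483]
wrist_force: [0.2, 0.2, -0.8]
width: 0.0394
```

```bash
python3 -m crank '[{"tx":0.05,"ty":-0.11,"tz":0,"twist":0,"grip":0.2},{"tx":0,"ty":0,"tz":1.2,"twist":0,"grip":0.2},{"tx":0,"ty":0,"tz":0.8,"twist":0,"grip":0.2},{"tx":0,"ty":0,"tz":0,"twist":0,"grip":0.2}]'
python3 - <<'E'
from h import *
o=st(); inst(o,list(SL['blue'][:2])+[.0453],85.05)
E
```

```text
time: 66.2
tool_pos: [0.6267, -0.0914, 0.0543]
ee_rot: [-3.138, -0.0, 1.483]
wrist_force: [0.2, 0.5, -1.1]
width: 0.0396
t66.20 [ 0.6267 -0.0914  0.0543] rpy [-179.8   -0.    85. ] F [ 0.2  0.5 -1.1] w0.0396
tx -0.11 ty 0.18 tz 0.90 twist -0.1
```

```bash
python3 -m crank '[{"tx":-0.03,"ty":0.17,"tz":0,"twist":0,"grip":0.2},{"tx":0,"ty":0,"tz":0,"twist":0,"grip":0.2},{"tx":0,"ty":0,"tz":0,"twist":0,"grip":0.2}]'
python3 -m crank '[{"tx":0,"ty":0,"tz":0.4,"twist":0,"grip":0.2},{"tx":0,"ty":0,"tz":0,"twist":0,"grip":0.2}]'
```

```text
time: 66.58
tool_pos: [0.6298, -0.0922, 0.0567]
ee_rot: [3.141, 0.0, 1.483]
wrist_force: [0.7, 0.3, -0.9]
width: 0.0395
time: 66.82
tool_pos: [0.6291, -0.092, 0.0518]
ee_rot: [-3.141, -0.0, 1.483]
wrist_force: [-0.1, -0.1, -1.5]
width: 0.0396
```

```bash
python3 -m crank '[{"tx":0,"ty":-0.05,"tz":0.3,"twist":0,"grip":0.2},{"tx":0,"ty":0,"tz":0.2,"twist":0,"grip":0.2},{"tx":0,"ty":0,"tz":0,"twist":0,"grip":0.2}]'
```

```text
time: 67.2
tool_pos: [0.6288, -0.0922, 0.047]
ee_rot: [-3.141, 0.0, 1.483]
wrist_force: [-0.6, -0.4, -1.5]
width: 0.0395
```

```bash
python3 -m crank '[{"tx":0,"ty":0,"tz":0.15,"twist":0,"grip":0.2},{"tx":0,"ty":0,"tz":0,"twist":0,"grip":0.2}]'
python3 -m crank '[{"tx":0,"ty":0,"tz":0,"twist":0,"grip":0.5},{"tx":0,"ty":0,"tz":0,"twist":0,"grip":0.55},{"tx":0,"ty":0,"tz":0,"twist":0,"grip":0.6},{"tx":0,"ty":0,"tz":-2,"twist":0,"grip":0.6},{"tx":0,"ty":0,"tz":-3,"twist":0,"grip":0},{"tx":0,"ty":0,"tz":0,"twist":0,"grip":0}]'
python3 - <<'E'
from h import *
o=st(); p=snap('wrist','w48')
im=cv2.cvtColor(snap('side')['frame'],cv2.COLOR_RGB2BGR)[180:310,230:390]; cv2.imwrite('pics/s48c.png',cv2.resize(im,None,fx=4,fy=4,interpolation=cv2.INTER_CUBIC))
E
```

```text
time: 67.45
tool_pos: [0.629, -0.0922, 0.0458]
ee_rot: [3.141, 0.0, 1.483]
wrist_force: [0.3, 0.0, -1.2]
width: 0.0396
time: 68.2
tool_pos: [0.6316, -0.0927, 0.1008]
ee_rot: [3.133, 0.001, 1.483]
wrist_force: [0.3, 0.0, -1.0]
width: 0.0403
t68.20 [ 0.6316 -0.0927  0.1008] rpy [1.795e+02 1.000e-01 8.500e+01] F [ 0.3  0.  -1. ] w0.0403
```

View pics/w48.png

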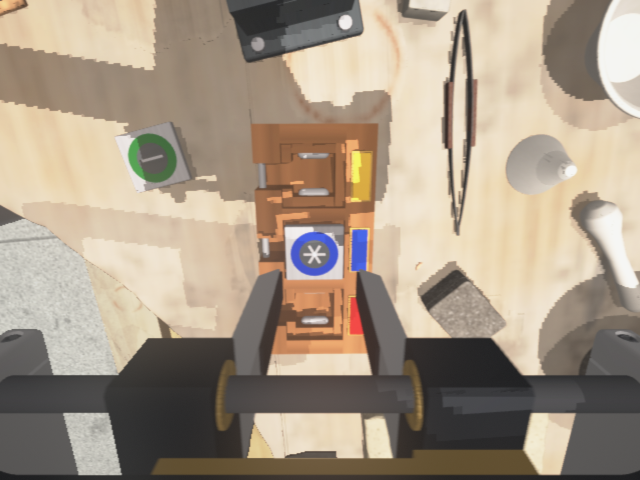

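View pics/s48c.png

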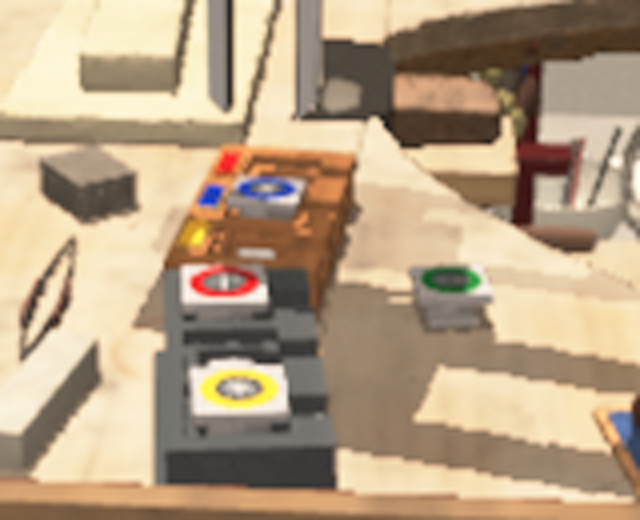

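```bash
python3 -m crank '[{"tx":0,"ty":-0.2,"tz":2,"twist":0,"grip":0},{"tx":0,"ty":0,"tz":1.8,"twist":0,"grip":0},{"tx":0,"ty":0,"tz":0,"twist":0,"grip":0},{"tx":0,"ty":0,"tz":0,"twist":0,"grip":0}]'
python3 - <<'E'
from h import *
o=st(); inst(o,list(SL['blue'][:2])+[.051],85.05)
E
```

```text
time: 68.8
tool_pos: [0.627, -0.0919, 0.0576]
ee_rot: [-3.141, -0.0, 1.483]
wrist_force: [0.2, -0.3, 0.5]
width: 0.0003
t68.80 [ 0.627  -0.0919  0.0576] rpy [-180.   -0.   85.] F [ 0.2 -0.3  0.5] w0.0003
tx -0.07 ty 0.15 tz 0.66 twist -0.1
```

```bash
python3 -m crank '[{"tx":-0.07,"ty":0.12,"tz":0.5,"twist":0,"grip":0},{"tx":0,"ty":0,"tz":0.2,"twist":0,"grip":0},{"tx":0,"ty":0,"tz":0.2,"twist":0,"grip":0}]'
python3 -m crank '[{"tx":0,"ty":0,"tz":0.2,"twist":0,"grip":0},{"tx":0,"ty":0,"tz":0.2,"twist":0,"grip":0}]'
python3 -m crank '[{"tx":0,"ty":0,"tz":0.2,"twist":0,"grip":0}]'
```

```text
time: 69.18
tool_pos: [0.6296, -0.0932, 0.0518]
ee_rot: [3.137, 0.001, 1.483]
wrist_force: [-1.6, -1.1, 10.2]
width: 0.0008
time: 69.42
tool_pos: [0.6303, -0.0935, 0.0482]
ee_rot: [3.135, 0.002, 1.483]
wrist_force: [0.1, -0.4, 2.8]
width: 0.0
time: 69.55
tool_pos: [0.6287, -0.0929, 0.0437]
ee_rot: [3.14, 0.0, 1.483]
wrist_force: [1.2, -0.4, 0.2]
width: 0.0003
```

```bash
python3 -m crank '[{"tx":0,"ty":0,"tz":0.2,"twist":0,"grip":0}]'
python3 -m crank '[{"tx":0,"ty":0,"tz":0.15,"twist":0,"grip":0},{"tx":0,"ty":0,"tz":0,"twist":0,"grip":0}]'
```

```text
time: 69.68
tool_pos: [0.6286, -0.0928, 0.0432]
ee_rot: [3.14, 0.0, 1.483]
wrist_force: [-3.9, 0.5, 14.6]
width: 0.0005
time: 69.92
tool_pos: [0.6286, -0.0928, 0.0432]
ee_rot: [3.14, 0.001, 1.483]
wrist_force: [-5.1, 0.7, 15.4]
width: 0.0005
```

```bash
python3 -m crank '[{"tx":0,"ty":0,"tz":-3,"twist":0,"grip":0.6},{"tx":0,"ty":0,"tz":-4,"twist":0,"grip":0.6},{"tx":0,"ty":0,"tz":0,"twist":0,"grip":0.6}]'
python3 - <<'E'
from h import *
o=st(); p=snap('wrist','w49'); inst(o,list(HS['red'][:2])+[.1],97.7)
E
```

```text
time: 70.3
tool_pos: [0.6303, -0.0931, 0.1131]
ee_rot: [3.134, 0.001, 1.483]
wrist_force: [-0.3, -0.1, -0.9]
width: 0.027
t70.30 [ 0.6303 -0.0931  0.1131] rpy [1.796e+02 1.000e-01 8.500e+01] F [-0.3 -0.1 -0.9] w0.0270
tx 18.33 ty -1.38 tz 1.28 twist -12.7
```

View pics/w49.png

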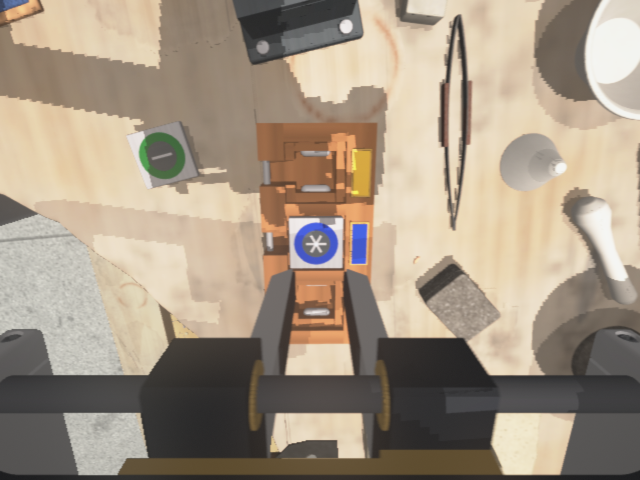

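```bash
python3 -m crank '[{"tx":4.58,"ty":-0.35,"tz":0,"twist":0,"grip":0.6},{"tx":4.58,"ty":-0.35,"tz":0,"twist":0,"grip":0.6},{"tx":4.58,"ty":-0.35,"tz":0,"twist":0,"grip":0.6},{"tx":4.58,"ty":-0.35,"tz":0,"twist":0,"grip":0.6},{"tx":0,"ty":0,"tz":0,"twist":-6.4,"grip":0.6},{"tx":0,"ty":0,"tz":0,"twist":-6.3,"grip":0.6},{"tx":0,"ty":0,"tz":0,"twist":0,"grip":0.6}]'
python3 - <<'E'
from h import *
o=st(); p=snap('wrist','w50'); ringoff(p,o,'red',o['tool_pos'][2]-.068); inst(o,list(HS['red'][:2])+[.0733],97.7)
E
```

```text
time: 71.22
tool_pos: [0.6288, 0.0912, 0.1065]
ee_rot: [-3.137, -0.0, 1.704]
wrist_force: [-0.3, 0.2, -0.6]
width: 0.0565
t71.22 [0.6288 0.0912 0.1065] rpy [-179.7   -0.    97.6] F [-0.3  0.2 -0.6] w0.0565
ring [328.1 267.6] exp [319. 265.] tool off mm [-1.8  5.7 38.5]
tx -0.10 ty 0.38 tz 3.32 twist -0.1
```

```bash
python3 -m crank '[{"tx":-0.14,"ty":0.48,"tz":1.5,"twist":-0.1,"grip":0.6},{"tx":0,"ty":0,"tz":0.8,"twist":0,"grip":0.6},{"tx":0,"ty":0,"tz":0,"twist":0,"grip":0.6},{"tx":0,"ty":0,"tz":0,"twist":0,"grip":0.6}]'
python3 - <<'E'
from h import *
o=st(); p=snap('wrist'); ringoff(p,o,'red',o['tool_pos'][2]-.068); inst(o,[.6345,.0904,.0733],97.7)
E
```

```text
time: 71.78
tool_pos: [0.6352, 0.0902, 0.0863]
ee_rot: [3.142, 0.0, 1.706]
wrist_force: [-0.7, -0.2, -0.3]
width: 0.0562
t71.78 [0.6352 0.0902 0.0863] rpy [180.    0.   97.8] F [-0.7 -0.2 -0.3] w0.0562
ring [317.8 277.9] exp [319.  278.1] tool off mm [ 0.1 -0.7 18.3]
tx 0.03 ty -0.07 tz 1.30 twist 0.1
```

```bash
python3 -m crank '[{"tx":0,"ty":-0.06,"tz":0.8,"twist":0,"grip":0.6},{"tx":0,"ty":0,"tz":0.5,"twist":0,"grip":0.6},{"tx":0,"ty":0,"tz":0,"twist":0,"grip":0.6},{"tx":0,"ty":0,"tz":0,"twist":0,"grip":0.6}]'
python3 - <<'E'
from h import *
o=st(); p=snap('wrist','w51'); ringoff(p,o,'red',o['tool_pos'][2]-.068)
E
```

```text
time: 72.32
tool_pos: [0.6346, 0.0902, 0.0733]
ee_rot: [3.142, 0.0, 1.707]
wrist_force: [0.4, -0.8, 0.5]
width: 0.0563
t72.33 [0.6346 0.0902 0.0733] rpy [180.    0.   97.8] F [ 0.4 -0.8  0.5] w0.0563
ring [318.8 288.1] exp [319.  287.9] tool off mm [-0.1 -0.1  5.3]
```

Centred. Grip and lift.

```bash
python3 -m crank '[{"tx":0,"ty":0,"tz":0,"twist":0,"grip":0.2},{"tx":0,"ty":0,"tz":0,"twist":0,"grip":0.2},{"tx":0,"ty":0,"tz":0,"twist":0,"grip":0.2},{"tx":0,"ty":0,"tz":0,"twist":0,"grip":0.2},{"tx":0,"ty":0,"tz":-0.5,"twist":0,"grip":0.2},{"tx":0,"ty":0,"tz":-0.8,"twist":0,"grip":0.2},{"tx":0,"ty":0,"tz":-1.5,"twist":0,"grip":0.2},{"tx":0,"ty":0,"tz":-2.5,"twist":0,"grip":0.2},{"tx":0,"ty":0,"tz":-1,"twist":0,"grip":0.2},{"tx":0,"ty":0,"tz":0,"twist":0,"grip":0.2}]'
python3 - <<'E'
from h import *
o=st(); p=snap('wrist','w52'); ringoff(p,o,'red',.0053); inst(o,list(SL['red'][:2])+[.13],85.05)
E
```

```text
time: 73.62
tool_pos: [0.6353, 0.0902, 0.1379]
ee_rot: [3.139, 0.0, 1.707]
wrist_force: [0.3, -0.0, -1.7]
width: 0.0396
t73.62 [0.6353 0.0902 0.1379] rpy [179.8   0.   97.8] F [ 0.3 -0.  -1.7] w0.0396
ring [319.  287.9] exp [319.  287.9] tool off mm [ 0.  -0.   5.3]
tx -23.10 ty -4.31 tz 0.79 twist 12.7
```

View pics/w52.png

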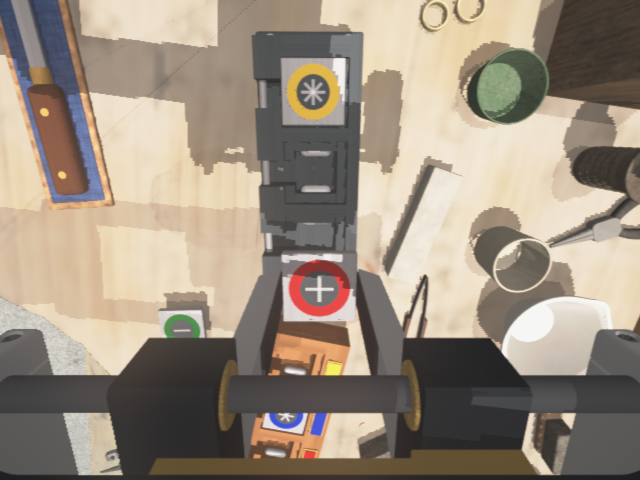

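```bash
python3 -m crank '[{"tx":-3.85,"ty":-0.72,"tz":0,"twist":0,"grip":0.2},{"tx":-3.85,"ty":-0.72,"tz":0,"twist":0,"grip":0.2},{"tx":-3.85,"ty":-0.72,"tz":0,"twist":0,"grip":0.2},{"tx":-3.85,"ty":-0.72,"tz":0,"twist":0,"grip":0.2},{"tx":-3.85,"ty":-0.72,"tz":0,"twist":0,"grip":0.2},{"tx":-3.85,"ty":-0.72,"tz":0,"twist":0,"grip":0.2},{"tx":0,"ty":0,"tz":1,"twist":6.4,"grip":0.2},{"tx":0,"ty":0,"tz":2,"twist":6.3,"grip":0.2},{"tx":0,"ty":0,"tz":2,"twist":0,"grip":0.2},{"tx":0,"ty":0,"tz":1,"twist":0,"grip":0.2},{"tx":0,"ty":0,"tz":0,"twist":0,"grip":0.2},{"tx":0,"ty":0,"tz":0,"twist":0,"grip":0.2}]'
python3 - <<'E'
from h import *
o=st(); p=snap('wrist'); ringoff(p,o,'red',.0053); inst(o,list(SL['red'][:2])+[.0455],85.05)
E
```

```text
time: 75.18
tool_pos: [0.6236, -0.1445, 0.0771]
ee_rot: [3.14, 0.0, 1.486]
wrist_force: [-0.2, -0.4, -0.7]
width: 0.0396
t75.17 [ 0.6236 -0.1445  0.0771] rpy [179.9   0.   85.1] F [-0.2 -0.4 -0.7] w0.0396
ring [319.  287.7] exp [319.  287.9] tool off mm [ 0.1 -0.   5.3]
tx 0.00 ty 0.03 tz 3.16 twist 0.1
```

```bash
python3 -m crank '[{"tx":0,"ty":0.03,"tz":0.9,"twist":0,"grip":0.2},{"tx":0,"ty":0,"tz":0.8,"twist":0,"grip":0.2},{"tx":0,"ty":0,"tz":0,"twist":0,"grip":0.2},{"tx":0,"ty":0,"tz":0,"twist":0,"grip":0.2}]'
python3 -m crank '[{"tx":0,"ty":0,"tz":0.4,"twist":0,"grip":0.2},{"tx":0,"ty":0,"tz":0.4,"twist":0,"grip":0.2},{"tx":0,"ty":0,"tz":0,"twist":0,"grip":0.2}]'
```

```text
time: 75.72
tool_pos: [0.6233, -0.1446, 0.0592]
ee_rot: [-3.141, 0.0, 1.485]
wrist_force: [0.7, -0.3, -1.1]
width: 0.0392
time: 76.1
tool_pos: [0.623, -0.1444, 0.0507]
ee_rot: [-3.141, -0.0, 1.485]
wrist_force: [-0.3, 0.6, -1.1]
width: 0.0396
```

```bash
python3 -m crank '[{"tx":0,"ty":0.05,"tz":0.3,"twist":0,"grip":0.2},{"tx":0,"ty":0,"tz":0.2,"twist":0,"grip":0.2},{"tx":0,"ty":0,"tz":0,"twist":0,"grip":0.2}]'
python3 -m crank '[{"tx":0,"ty":0,"tz":0,"twist":0,"grip":0.5},{"tx":0,"ty":0,"tz":0,"twist":0,"grip":0.55},{"tx":0,"ty":0,"tz":0,"twist":0,"grip":0.6},{"tx":0,"ty":0,"tz":-2,"twist":0,"grip":0.6},{"tx":0,"ty":0,"tz":-1,"twist":0,"grip":0},{"tx":0,"ty":0,"tz":0,"twist":0,"grip":0},{"tx":0,"ty":0,"tz":0,"twist":0,"grip":0},{"tx":0,"ty":0,"tz":0,"twist":0,"grip":0}]'
python3 - <<'E'
from h import *
o=st(); p=snap('wrist','w53'); inst(o,list(SL['red'][:2])+[.051],85.05)
E
```

```text
time: 76.47
tool_pos: [0.6237, -0.1446, 0.0461]
ee_rot: [-3.141, 0.0, 1.485]
wrist_force: [1.0, -1.0, -1.1]
width: 0.0394
time: 77.47
tool_pos: [0.6234, -0.1445, 0.0756]
ee_rot: [-3.14, -0.0, 1.485]
wrist_force: [0.5, -0.3, 0.3]
width: 0.0198
t77.47 [ 0.6234 -0.1445  0.0756] rpy [-179.9   -0.    85.1] F [ 0.5 -0.3  0.3] w0.0198
tx -0.00 ty 0.05 tz 2.46 twist 0.0
```

View pics/w53.png

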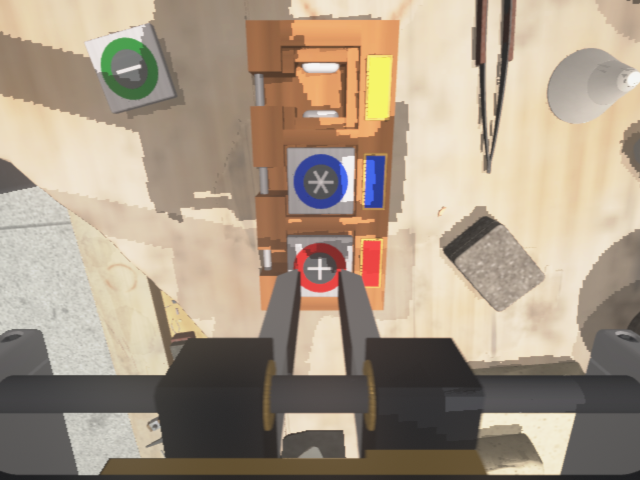

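```bash
python3 -m crank '[{"tx":0,"ty":0.05,"tz":1.2,"twist":0,"grip":0},{"tx":0,"ty":0,"tz":0.8,"twist":0,"grip":0},{"tx":0,"ty":0,"tz":0.4,"twist":0,"grip":0},{"tx":0,"ty":0,"tz":0.2,"twist":0,"grip":0},{"tx":0,"ty":0,"tz":0.2,"twist":0,"grip":0}]'
python3 -m crank '[{"tx":0,"ty":0,"tz":0.2,"twist":0,"grip":0},{"tx":0,"ty":0,"tz":0.2,"twist":0,"grip":0}]'
python3 -m crank '[{"tx":0,"ty":0,"tz":0.2,"twist":0,"grip":0}]'
python3 -m crank '[{"tx":0,"ty":0,"tz":0.2,"twist":0,"grip":0}]'
```

```text
time: 78.15
tool_pos: [0.6257, -0.1449, 0.0507]
ee_rot: [3.138, 0.001, 1.485]
wrist_force: [-2.2, 0.9, 9.3]
width: 0.0007
time: 78.4
tool_pos: [0.6252, -0.1447, 0.0454]
ee_rot: [3.139, 0.0, 1.485]
wrist_force: [-0.1, -0.1, -0.1]
width: 0.0004
time: 78.53
tool_pos: [0.6245, -0.1447, 0.0432]
ee_rot: [3.141, 0.0, 1.485]
wrist_force: [-1.3, 0.7, 10.7]
width: 0.0006
time: 78.65
tool_pos: [0.6246, -0.1447, 0.0431]
ee_rot: [3.141, 0.0, 1.485]
wrist_force: [-6.3, 1.3, 17.7]
width: 0.0001
```

Red home. Now yellow.

```bash
python3 -m crank '[{"tx":0,"ty":0,"tz":-3,"twist":0,"grip":0.6},{"tx":0,"ty":0,"tz":-4,"twist":0,"grip":0.6},{"tx":0,"ty":0,"tz":0,"twist":0,"grip":0.6}]'
python3 - <<'E'
from h import *
o=st(); p=snap('wrist','w54'); inst(o,list(HS['yellow'][:2])+[.1],97.7)
E
```

```text
time: 79.03
tool_pos: [0.6265, -0.1454, 0.1141]
ee_rot: [3.134, 0.002, 1.485]
wrist_force: [0.3, -0.3, -0.6]
width: 0.027
t79.03 [ 0.6265 -0.1454  0.1141] rpy [1.796e+02 1.000e-01 8.510e+01] F [ 0.3 -0.3 -0.6] w0.0270
tx 33.73 ty -3.69 tz 1.32 twist -12.6
```

```bash
python3 -m crank '[{"tx":4.82,"ty":-0.53,"tz":0,"twist":0,"grip":0.6},{"tx":4.82,"ty":-0.53,"tz":0,"twist":0,"grip":0.6},{"tx":4.82,"ty":-0.53,"tz":0,"twist":0,"grip":0.6},{"tx":4.82,"ty":-0.53,"tz":0,"twist":0,"grip":0.6},{"tx":4.82,"ty":-0.53,"tz":0,"twist":0,"grip":0.6},{"tx":4.82,"ty":-0.53,"tz":0,"twist":0,"grip":0.6},{"tx":4.82,"ty":-0.53,"tz":0,"twist":0,"grip":0.6},{"tx":0,"ty":0,"tz":0,"twist":-6.3,"grip":0.6},{"tx":0,"ty":0,"tz":0,"twist":-6.3,"grip":0.6},{"tx":0,"ty":0,"tz":1,"twist":0,"grip":0.6},{"tx":0,"ty":0,"tz":0,"twist":0,"grip":0.6},{"tx":0,"ty":0,"tz":0,"twist":0,"grip":0.6}]'
python3 - <<'E'
from h import *
o=st(); p=snap('wrist','w55'); ringoff(p,o,'yellow',o['tool_pos'][2]-.068); inst(o,list(HS['yellow'][:2])+[.0733],97.7)
E
```

```text
time: 80.58
tool_pos: [0.6159, 0.1944, 0.0993]
ee_rot: [-3.14, 0.0, 1.704]
wrist_force: [0.4, -1.0, 0.2]
width: 0.0561
t80.58 [0.6159 0.1944 0.0993] rpy [-179.9    0.    97.6] F [ 0.4 -1.   0.2] w0.0561
ring [321.6 272. ] exp [319.  269.4] tool off mm [-1.7  1.6 31.3]
tx -0.09 ty 0.28 tz 2.60 twist -0.1
```

View pics/w55.png

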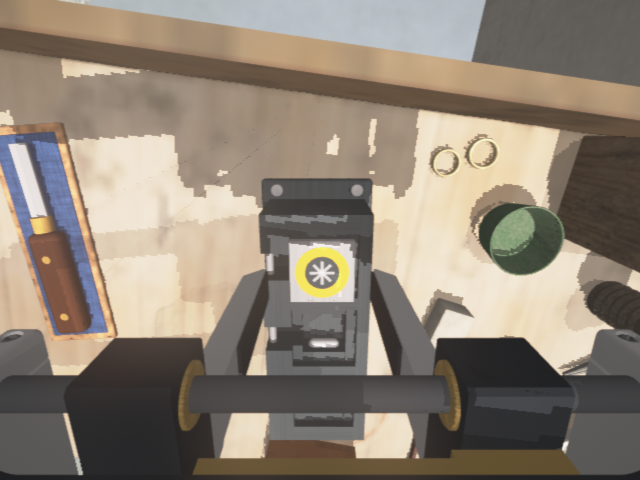

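```bash
python3 -m crank '[{"tx":-0.13,"ty":0.17,"tz":1.0,"twist":-0.1,"grip":0.6},{"tx":0,"ty":0,"tz":0.5,"twist":0,"grip":0.6},{"tx":0,"ty":0,"tz":0,"twist":0,"grip":0.6},{"tx":0,"ty":0,"tz":0,"twist":0,"grip":0.6}]'
python3 - <<'E'
from h import *
o=st(); p=snap('wrist'); ringoff(p,o,'yellow',o['tool_pos'][2]-.068); inst(o,list(HS['yellow'][:2])+[.0733],97.7)
E
```

```text
time: 81.12
tool_pos: [0.6182, 0.1936, 0.0853]
ee_rot: [3.142, 0.0, 1.707]
wrist_force: [1.1, -0.4, 0.5]
width: 0.0567
t81.12 [0.6182 0.1936 0.0853] rpy [180.    0.   97.8] F [ 1.1 -0.4  0.5] w0.0567
ring [317.8 279.8] exp [319.  278.8] tool off mm [-0.6 -0.7 17.3]
tx 0.01 ty 0.06 tz 1.20 twist 0.1
```

```bash
python3 -m crank '[{"tx":-0.04,"ty":-0.05,"tz":0.7,"twist":0,"grip":0.6},{"tx":0,"ty":0,"tz":0.5,"twist":0,"grip":0.6},{"tx":0,"ty":0,"tz":0,"twist":0,"grip":0.6},{"tx":0,"ty":0,"tz":0,"twist":0,"grip":0.2},{"tx":0,"ty":0,"tz":0,"twist":0,"grip":0.2},{"tx":0,"ty":0,"tz":0,"twist":0,"grip":0.2},{"tx":0,"ty":0,"tz":0,"twist":0,"grip":0.2},{"tx":0,"ty":0,"tz":0,"twist":0,"grip":0.2}]'
python3 - <<'E'
from h import *
o=st(); p=snap('wrist','w56'); ringoff(p,o,'yellow',o['tool_pos'][2]-.068)
E
```

```text
time: 82.18
tool_pos: [0.6179, 0.1932, 0.0735]
ee_rot: [3.141, 0.0, 1.707]
wrist_force: [0.9, -0.1, 1.7]
width: 0.0396
t82.17 [0.6179 0.1932 0.0735] rpy [180.    0.   97.8] F [ 0.9 -0.1  1.7] w0.0396
ring [318.9 288.1] exp [319.  287.7] tool off mm [-0.2 -0.   5.5]
```

```bash
python3 -m crank '[{"tx":0,"ty":0,"tz":-0.5,"twist":0,"grip":0.2},{"tx":0,"ty":0,"tz":-0.8,"twist":0,"grip":0.2},{"tx":0,"ty":0,"tz":-1.5,"twist":0,"grip":0.2},{"tx":0,"ty":0,"tz":-2.5,"twist":0,"grip":0.2},{"tx":0,"ty":0,"tz":-1,"twist":0,"grip":0.2},{"tx":0,"ty":0,"tz":0,"twist":0,"grip":0.2}]'
python3 - <<'E'
from h import *
o=st(); p=snap('wrist','w57'); ringoff(p,o,'yellow',.0055); inst(o,list(SL['yellow'][:2])+[.13],85.05)
E
```

```text
time: 82.98
tool_pos: [0.6184, 0.1933, 0.1379]
ee_rot: [3.139, -0.0, 1.707]
wrist_force: [-0.5, -0.2, -0.8]
width: 0.0392
t82.97 [0.6184 0.1933 0.1379] rpy [179.8  -0.   97.8] F [-0.5 -0.2 -0.8] w0.0392
ring [319.  288.2] exp [319.  287.8] tool off mm [-0.2 -0.   5.5]
tx -23.39 ty -1.74 tz 0.79 twist 12.7
```

```bash
python3 -m crank '[{"tx":-3.9,"ty":-0.29,"tz":0,"twist":0,"grip":0.2},{"tx":-3.9,"ty":-0.29,"tz":0,"twist":0,"grip":0.2},{"tx":-3.9,"ty":-0.29,"tz":0,"twist":0,"grip":0.2},{"tx":-3.9,"ty":-0.29,"tz":0,"twist":0,"grip":0.2},{"tx":-3.9,"ty":-0.29,"tz":0,"twist":0,"grip":0.2},{"tx":-3.9,"ty":-0.29,"tz":0,"twist":0,"grip":0.2},{"tx":0,"ty":0,"tz":1,"twist":6.4,"grip":0.2},{"tx":0,"ty":0,"tz":2,"twist":6.3,"grip":0.2},{"tx":0,"ty":0,"tz":2,"twist":0,"grip":0.2},{"tx":0,"ty":0,"tz":1,"twist":0,"grip":0.2},{"tx":0,"ty":0,"tz":0,"twist":0,"grip":0.2},{"tx":0,"ty":0,"tz":0,"twist":0,"grip":0.2}]'
python3 - <<'E'
from h import *
o=st(); p=snap('wrist','w58'); ringoff(p,o,'yellow',.0055); inst(o,list(SL['yellow'][:2])+[.0457],85.05)
E
```

```text
time: 84.52
tool_pos: [0.6327, -0.0409, 0.0771]
ee_rot: [3.14, 0.0, 1.486]
wrist_force: [0.3, 0.1, 0.0]
width: 0.0398
t84.53 [ 0.6327 -0.0409  0.0771] rpy [179.9   0.   85.1] F [0.3 0.1 0. ] w0.0398
ring [318.9 288.1] exp [319.  287.8] tool off mm [-0.2 -0.   5.5]
tx 0.01 ty 0.01 tz 3.14 twist 0.1
```

View pics/w58.png

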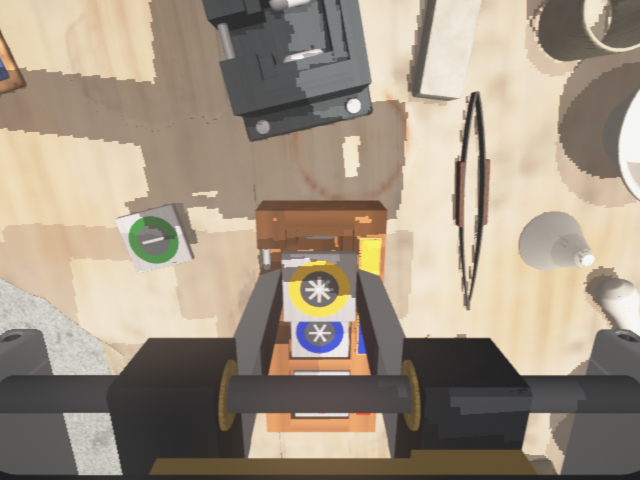

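```bash
python3 -m crank '[{"tx":0,"ty":0.02,"tz":0.9,"twist":0,"grip":0.2},{"tx":0,"ty":0,"tz":0.8,"twist":0,"grip":0.2},{"tx":0,"ty":0,"tz":0,"twist":0,"grip":0.2},{"tx":0,"ty":0,"tz":0,"twist":0,"grip":0.2}]'
python3 -m crank '[{"tx":0,"ty":0.03,"tz":0.4,"twist":0,"grip":0.2},{"tx":0,"ty":0,"tz":0.4,"twist":0,"grip":0.2},{"tx":0,"ty":0,"tz":0,"twist":0,"grip":0.2}]'
python3 -m crank '[{"tx":0,"ty":0.03,"tz":0.3,"twist":0,"grip":0.2},{"tx":0,"ty":0,"tz":0.2,"twist":0,"grip":0.2},{"tx":0,"ty":0,"tz":0,"twist":0,"grip":0.2}]'
```

```text
time: 85.08
tool_pos: [0.6323, -0.041, 0.0592]
ee_rot: [-3.141, 0.0, 1.485]
wrist_force: [0.9, -0.7, -0.7]
width: 0.0395
time: 85.45
tool_pos: [0.6322, -0.041, 0.0506]
ee_rot: [-3.14, 0.0, 1.485]
wrist_force: [0.0, -0.6, -1.8]
width: 0.0393
time: 85.82
tool_pos: [0.6328, -0.0411, 0.0461]
ee_rot: [-3.141, 0.0, 1.485]
wrist_force: [0.2, 0.0, -0.2]
width: 0.0394
```

```bash
python3 -m crank '[{"tx":0,"ty":0,"tz":0,"twist":0,"grip":0.5},{"tx":0,"ty":0,"tz":0,"twist":0,"grip":0.55},{"tx":0,"ty":0,"tz":0,"twist":0,"grip":0.6},{"tx":0,"ty":0,"tz":-2,"twist":0,"grip":0.6},{"tx":0,"ty":0,"tz":-1,"twist":0,"grip":0},{"tx":0,"ty":0,"tz":0,"twist":0,"grip":0},{"tx":0,"ty":0,"tz":0,"twist":0,"grip":0},{"tx":0,"ty":0,"tz":0,"twist":0,"grip":0}]'
python3 - <<'E'
from h import *
o=st(); p=snap('wrist','w59'); inst(o,list(SL['yellow'][:2])+[.051],85.05)
E
```

```text
time: 86.82
tool_pos: [0.6325, -0.041, 0.0756]
ee_rot: [-3.14, 0.0, 1.485]
wrist_force: [-0.6, 0.3, 0.4]
width: 0.0199
t86.83 [ 0.6325 -0.041   0.0756] rpy [-179.9    0.    85.1] F [-0.6  0.3  0.4] w0.0199
tx 0.02 ty 0.04 tz 2.46 twist 0.0
```

View pics/w59.png

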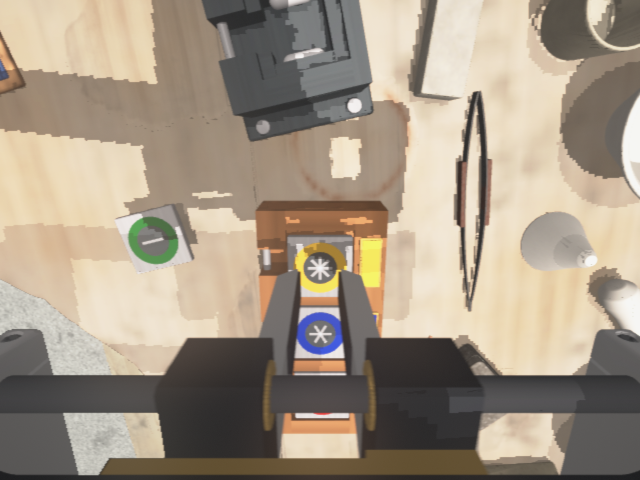

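```bash
python3 -m crank '[{"tx":0,"ty":0.04,"tz":1.2,"twist":0,"grip":0},{"tx":0,"ty":0,"tz":0.8,"twist":0,"grip":0},{"tx":0,"ty":0,"tz":0.4,"twist":0,"grip":0},{"tx":0,"ty":0,"tz":0.2,"twist":0,"grip":0},{"tx":0,"ty":0,"tz":0.2,"twist":0,"grip":0}]'
python3 -m crank '[{"tx":0,"ty":0,"tz":0.2,"twist":0,"grip":0},{"tx":0,"ty":0,"tz":0.2,"twist":0,"grip":0}]'
python3 -m crank '[{"tx":0,"ty":0,"tz":0.2,"twist":0,"grip":0}]'
python3 -m crank '[{"tx":0,"ty":0,"tz":0.2,"twist":0,"grip":0}]'
```

```text
time: 87.5
tool_pos: [0.6343, -0.0412, 0.051]
ee_rot: [3.139, 0.0, 1.485]
wrist_force: [-3.0, 0.6, 10.4]
width: 0.0007
time: 87.75
tool_pos: [0.634, -0.0412, 0.0456]
ee_rot: [3.14, 0.0, 1.485]
wrist_force: [-0.3, 0.1, -0.1]
width: 0.0005
time: 87.88
tool_pos: [0.6336, -0.0411, 0.0432]
ee_rot: [3.141, 0.0, 1.485]
wrist_force: [-2.1, 0.7, 10.2]
width: 0.0004
time: 88.0
tool_pos: [0.6336, -0.0412, 0.0431]
ee_rot: [3.141, 0.0, 1.485]
wrist_force: [-6.3, 1.0, 17.9]
width: 0.0005
```

```bash
python3 -m crank '[{"tx":0,"ty":0,"tz":-3,"twist":0,"grip":0.6},{"tx":0,"ty":0,"tz":-4,"twist":0,"grip":0.6},{"tx":-1,"ty":-5,"tz":0,"twist":0,"grip":0.7},{"tx":-1,"ty":-5,"tz":0,"twist":0,"grip":0.7},{"tx":0,"ty":0,"tz":0,"twist":0,"grip":0.7},{"tx":0,"ty":0,"tz":0,"twist":0,"grip":0.7}]'
python3 - <<'E'
from h import *
o=st(); p=snap('wrist','w60'); 
c=proj(p,[.523,-.018,.022]).round(); print(c)
im=cv2.cvtColor(p['frame'],cv2.COLOR_RGB2BGR); u,v=int(c[0]),int(c[1]); cr=im[max(0,v-50):v+50,max(0,u-60):u+60]; cv2.imwrite('pics/w60c.png',cv2.resize(cr,None,fx=5,fy=5,interpolation=cv2.INTER_CUBIC))
s=snap('side'); im=cv2.cvtColor(s['frame'],cv2.COLOR_RGB2BGR)[235:275,320:370]; cv2.imwrite('pics/s60c.png',cv2.resize(im,None,fx=10,fy=10,interpolation=cv2.INTER_CUBIC))
E
```

```text
time: 88.75
tool_pos: [0.5327, -0.0526, 0.1104]
ee_rot: [3.14, 0.0, 1.485]
wrist_force: [0.2, -0.9, -0.2]
width: 0.0573
t88.75 [ 0.5327 -0.0526  0.1104] rpy [179.9   0.   85.1] F [ 0.2 -0.9 -0.2] w0.0573
[302. 197.]
```

View pics/w60.png

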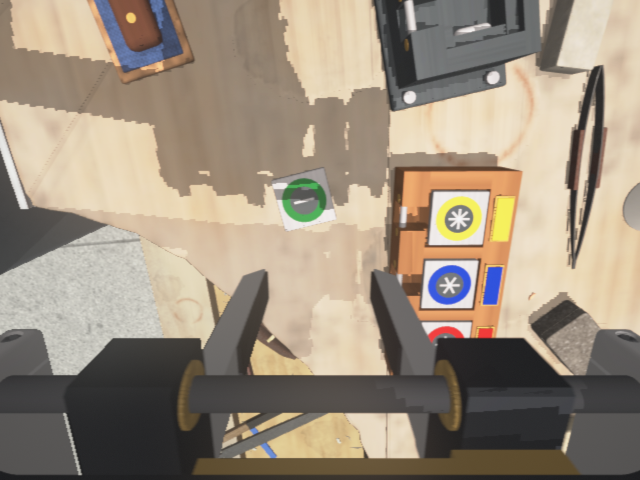

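View pics/s60c.png

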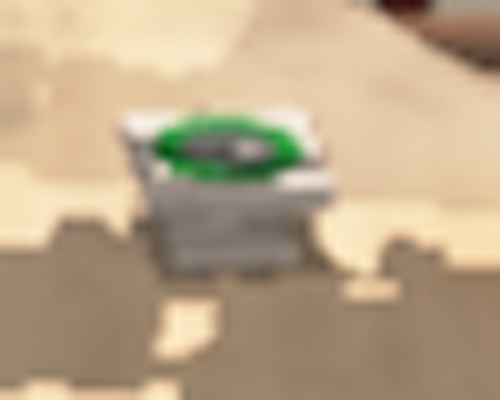

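```bash
python3 - <<'E'
from h import *
o=st(); p=snap('wrist'); ringoff_dz=o['tool_pos'][2]-.022
r=cams.outline_of(p,'die_green')[0]; print(r['conf'])
c,_=cv2.findContours(r['region'].astype(np.uint8),cv2.RETR_EXTERNAL,cv2.CHAIN_APPROX_NONE); c=max(c,key=len)
W=np.array([atz(p,q[0],.022)[:2] for q in c],np.float32); rr=cv2.minAreaRect(W*1000); print('rect',rr)
# mark line orientation by hue: gray center with bright line
t=snap('top'); r=cams.outline_of(t,'die_green')[0]
c,_=cv2.findContours(r['region'].astype(np.uint8),cv2.RETR_EXTERNAL,cv2.CHAIN_APPROX_NONE); c=max(c,key=len)
W=np.array([atz(t,q[0],.022)[:2] for q in c],np.float32); print('top',cv2.minAreaRect(W*1000))
# ring centre
im=cv2.cvtColor(p['frame'],cv2.COLOR_RGB2HSV); m=cv2.inRange(im,(55,100,40),(85,255,255)); m[:, :230]=0; m[:,380:]=0; m[:140]=0;m[250:]=0
ys,xs=np.nonzero(m); ce=cv2.fitEllipse(cv2.convexHull(np.c_[xs,ys].astype(np.int32)))[0]; C=atz(p,ce,.022); print('ring',ce,C)
g=cv2.cvtColor(p['frame'],cv2.COLOR_RGB2GRAY)[int(ce[1])-13:int(ce[1])+14,int(ce[0])-13:int(ce[0])+14]
cr=cv2.cvtColor(p['frame'],cv2.COLOR_RGB2BGR)[int(ce[1])-45:int(ce[1])+45,int(ce[0])-45:int(ce[0])+45]; cv2.imwrite('pics/g60.png',cv2.resize(cr,None,fx=7,fy=7,interpolation=cv2.INTER_CUBIC)); print(int(ce[0])-45,int(ce[1])-45)
E
```

```text
t88.85 [ 0.5335 -0.0526  0.1107] rpy [179.9   0.   85.1] F [-0.1  0.5 -0. ] w0.0642
0.71
rect ((523.8853149414062, -20.004383087158203), (39.791358947753906, 40.646366119384766), 8.531942367553711)Traceback (most recent call last):
  File "<stdin>", line 7, in <module>
IndexError: list index out of range
```

```bash
python3 - <<'E'
from h import *
p=snap('wrist')
im=cv2.cvtColor(p['frame'],cv2.COLOR_RGB2HSV); m=cv2.inRange(im,(55,100,40),(85,255,255)); m[:, :230]=0; m[:,380:]=0; m[:140]=0;m[250:]=0
ys,xs=np.nonzero(m); ce=cv2.fitEllipse(cv2.convexHull(np.c_[xs,ys].astype(np.int32)))[0]; C=atz(p,ce,.022); print('ring',ce,C)
cr=cv2.cvtColor(p['frame'],cv2.COLOR_RGB2BGR)[int(ce[1])-45:int(ce[1])+45,int(ce[0])-45:int(ce[0])+45]; cv2.imwrite('pics/g60.png',cv2.resize(cr,None,fx=7,fy=7,interpolation=cv2.INTER_CUBIC)); print(int(ce[0])-45,int(ce[1])-45)
off=np.array([int(ce[0])-45,int(ce[1])-45])
E
```

```text
ring (303.32794189453125, 200.01255798339844) [ 0.52417001 -0.02008914  0.022     ]
258 155
```

View pics/g60.png

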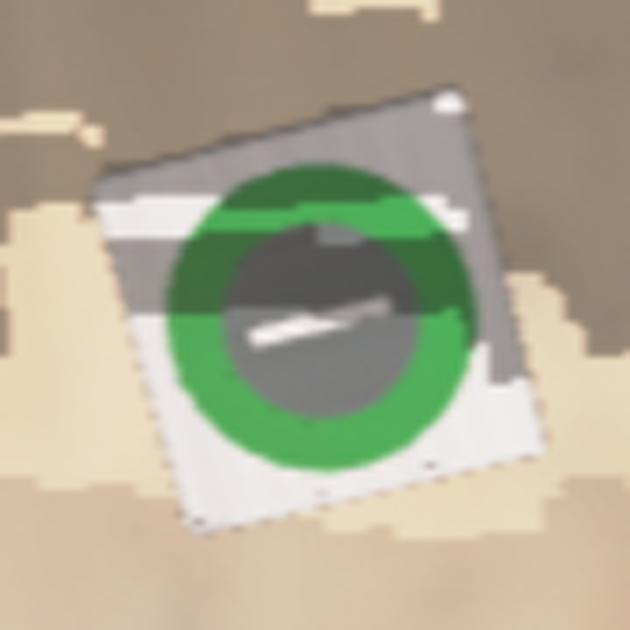

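```bash
python3 - <<'E'
from h import *
o=st(); inst(o,[.5241,-.0201,.05],99.3)
E
```

```text
t89.10 [ 0.5327 -0.0525  0.1103] rpy [180.    0.   85.1] F [ 0.3 -0.2 -0. ] w0.0659
tx 3.15 ty -1.14 tz 6.03 twist -14.2
```

```bash
python3 -m crank '[{"tx":3.15,"ty":-1.14,"tz":1,"twist":0,"grip":0.65},{"tx":0,"ty":0,"tz":1,"twist":-7.1,"grip":0.65},{"tx":0,"ty":0,"tz":2,"twist":-7.1,"grip":0.65},{"tx":0,"ty":0,"tz":1.5,"twist":0,"grip":0.65},{"tx":0,"ty":0,"tz":0,"twist":0,"grip":0.65},{"tx":0,"ty":0,"tz":0,"twist":0,"grip":0.65}]'
python3 - <<'E'
from h import *
o=st(); p=snap('wrist','w61'); ringoff(p,o,'green',o['tool_pos'][2]-.022); inst(o,[.5241,-.0201,.0275],99.3)
E
```

```text
time: 89.85
tool_pos: [0.5239, -0.0203, 0.0558]
ee_rot: [3.141, 0.0, 1.732]
wrist_force: [-1.1, -0.5, 0.5]
width: 0.0609
t89.85 [ 0.5239 -0.0203  0.0558] rpy [180.    0.   99.2] F [-1.1 -0.5  0.5] w0.0609
ring [319.7 267.6] exp [319.  267.8] tool off mm [ 0.1  0.4 33.8]
tx 0.01 ty 0.02 tz 2.83 twist -0.1
```

View pics/w61.png

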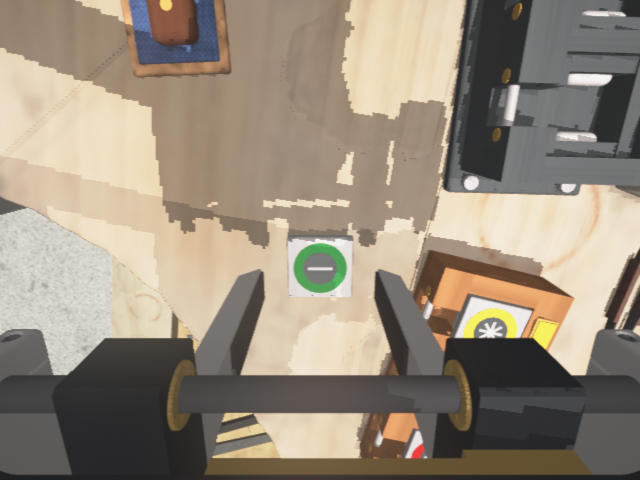

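```bash
python3 -m crank '[{"tx":0,"ty":0.02,"tz":1.5,"twist":0,"grip":0.65},{"tx":0,"ty":0,"tz":1.3,"twist":0,"grip":0.65},{"tx":0,"ty":0,"tz":0,"twist":0,"grip":0.65}]'
python3 -m crank '[{"tx":0,"ty":0,"tz":0,"twist":0,"grip":0.2},{"tx":0,"ty":0,"tz":0,"twist":0,"grip":0.2},{"tx":0,"ty":0,"tz":0,"twist":0,"grip":0.2},{"tx":0,"ty":0,"tz":0,"twist":0,"grip":0.2},{"tx":0,"ty":0,"tz":0,"twist":0,"grip":0.2}]'
python3 - <<'E'
from h import *
o=st(); p=snap('wrist','w62'); ringoff(p,o,'green',o['tool_pos'][2]-.022)
E
```

```text
time: 90.28
tool_pos: [0.522, -0.0199, 0.0252]
ee_rot: [-3.138, -0.001, 1.733]
wrist_force: [0.6, -0.5, -0.6]
width: 0.0609
time: 90.9
tool_pos: [0.524, -0.0201, 0.0278]
ee_rot: [3.14, 0.0, 1.733]
wrist_force: [0.9, 0.7, 0.8]
width: 0.0391
t90.90 [ 0.524  -0.0201  0.0278] rpy [179.9   0.   99.3] F [0.9 0.7 0.8] w0.0391
ring [318.5 290.5] exp [319.  287.5] tool off mm [-1.8 -0.3  5.8]
```

```bash
python3 -m crank '[{"tx":0,"ty":0,"tz":-1,"twist":0,"grip":0.2},{"tx":0,"ty":0,"tz":-3,"twist":0,"grip":0.2},{"tx":0,"ty":0,"tz":-4,"twist":0,"grip":0.2},{"tx":0,"ty":0,"tz":-3,"twist":0,"grip":0.2},{"tx":0,"ty":0,"tz":0,"twist":0,"grip":0.2},{"tx":0,"ty":0,"tz":0,"twist":0,"grip":0.2}]'
python3 - <<'E'
from h import *
o=st(); p=snap('wrist','w63'); ringoff(p,o,'green',.0058); inst(o,list(HS['blue'][:2])+[.13],97.7)
E
```

```text
time: 91.7
tool_pos: [0.5226, -0.02, 0.1359]
ee_rot: [-3.139, -0.001, 1.733]
wrist_force: [-0.3, 1.1, -1.1]
width: 0.0396
t91.70 [ 0.5226 -0.02    0.1359] rpy [-179.9   -0.    99.3] F [-0.3  1.1 -1.1] w0.0396
ring [318.7 288.4] exp [319.  287.5] tool off mm [-0.5 -0.1  5.8]
tx 14.35 ty 12.80 tz 0.56 twist 1.6
```

View pics/w63.png

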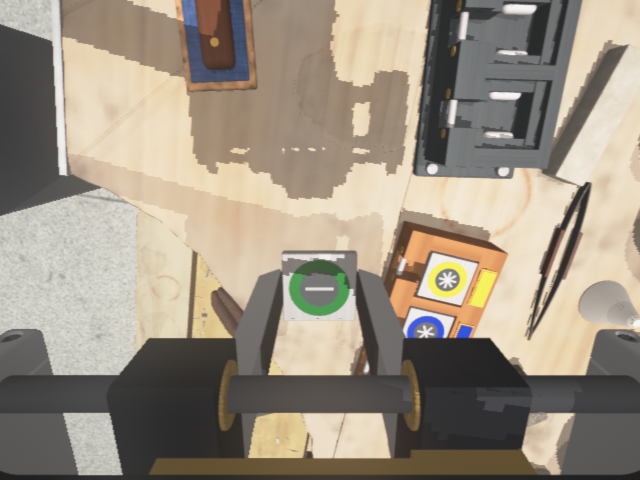

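```bash
python3 -m crank '[{"tx":2.88,"ty":2.56,"tz":0,"twist":0,"grip":0.2},{"tx":2.88,"ty":2.56,"tz":0,"twist":0,"grip":0.2},{"tx":2.88,"ty":2.56,"tz":0,"twist":0,"grip":0.2},{"tx":2.88,"ty":2.56,"tz":0,"twist":0,"grip":0.2},{"tx":2.88,"ty":2.56,"tz":0,"twist":0,"grip":0.2},{"tx":0,"ty":0,"tz":1,"twist":1.6,"grip":0.2},{"tx":0,"ty":0,"tz":1.5,"twist":0,"grip":0.2},{"tx":0,"ty":0,"tz":0,"twist":0,"grip":0.2},{"tx":0,"ty":0,"tz":0,"twist":0,"grip":0.2}]'
python3 - <<'E'
from h import *
o=st(); p=snap('wrist','w64'); ringoff(p,o,'green',.0058); inst(o,list(HS['blue'][:2])+[.0738],97.7)
E
```

```text
time: 92.88
tool_pos: [0.6262, 0.1417, 0.112]
ee_rot: [-3.141, 0.0, 1.704]
wrist_force: [0.1, -0.2, -0.9]
width: 0.0398
t92.88 [0.6262 0.1417 0.112 ] rpy [-180.     0.    97.6] F [ 0.1 -0.2 -0.9] w0.0398
ring [318.8 287.8] exp [319.  287.5] tool off mm [-0.2 -0.1  5.8]
tx 0.06 ty -0.03 tz 3.82 twist -0.1
```

View pics/w64.png

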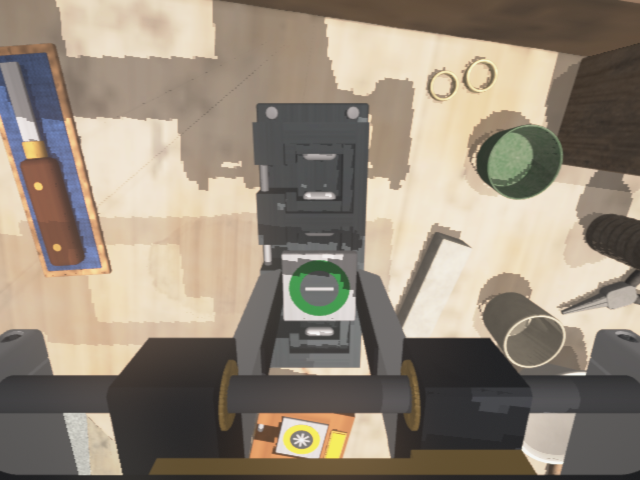

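```bash
python3 -m crank '[{"tx":0.07,"ty":-0.03,"tz":1.2,"twist":-0.1,"grip":0.2},{"tx":0,"ty":0,"tz":1.0,"twist":0,"grip":0.2},{"tx":0,"ty":0,"tz":0,"twist":0,"grip":0.2},{"tx":0,"ty":0,"tz":0,"twist":0,"grip":0.2}]'
python3 -m crank '[{"tx":0,"ty":0,"tz":0.5,"twist":0,"grip":0.2},{"tx":0,"ty":0,"tz":0.3,"twist":0,"grip":0.2},{"tx":0,"ty":0,"tz":0,"twist":0,"grip":0.2}]'
python3 - <<'E'
from h import *
o=st(); inst(o,list(HS['blue'][:2])+[.0738],97.7)
E
```

```text
time: 93.42
tool_pos: [0.6262, 0.1434, 0.0902]
ee_rot: [-3.141, 0.0, 1.707]
wrist_force: [0.0, 0.7, -0.4]
width: 0.0392
time: 93.8
tool_pos: [0.626, 0.1433, 0.0818]
ee_rot: [-3.141, 0.0, 1.707]
wrist_force: [0.1, 1.1, -1.5]
width: 0.0395
t93.80 [0.626  0.1433 0.0818] rpy [-180.     0.    97.8] F [ 0.1  1.1 -1.5] w0.0395
tx -0.10 ty -0.03 tz 0.80 twist 0.1
```

```bash
python3 -m crank '[{"tx":-0.06,"ty":-0.03,"tz":0.4,"twist":0.1,"grip":0.2},{"tx":0,"ty":0,"tz":0.35,"twist":0,"grip":0.2},{"tx":0,"ty":0,"tz":0,"twist":0,"grip":0.2}]'
python3 -m crank '[{"tx":0,"ty":0,"tz":0,"twist":0,"grip":0.5},{"tx":0,"ty":0,"tz":0,"twist":0,"grip":0.55},{"tx":0,"ty":0,"tz":0,"twist":0,"grip":0.6},{"tx":0,"ty":0,"tz":-2,"twist":0,"grip":0.6},{"tx":0,"ty":0,"tz":-1,"twist":0,"grip":0},{"tx":0,"ty":0,"tz":0,"twist":0,"grip":0},{"tx":0,"ty":0,"tz":0,"twist":0,"grip":0},{"tx":0,"ty":0,"tz":0,"twist":0,"grip":0}]'
python3 - <<'E'
from h import *
o=st(); p=snap('wrist','w65'); inst(o,list(HS['blue'][:2])+[.079],97.7)
E
```

```text
time: 94.18
tool_pos: [0.6262, 0.1424, 0.075]
ee_rot: [3.141, 0.0, 1.705]
wrist_force: [-0.4, -1.7, 0.4]
width: 0.0394
time: 95.18
tool_pos: [0.6256, 0.1426, 0.1041]
ee_rot: [-3.14, 0.0, 1.705]
wrist_force: [-0.8, 0.6, -0.4]
width: 0.0199
t95.17 [0.6256 0.1426 0.1041] rpy [-179.9    0.    97.7] F [-0.8  0.6 -0.4] w0.0199
tx -0.03 ty 0.02 tz 2.51 twist -0.0
```

View pics/w65.png

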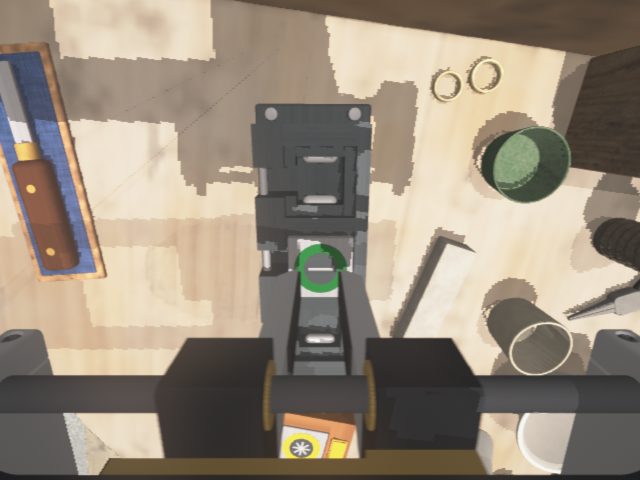

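```bash
python3 -m crank '[{"tx":-0.03,"ty":0.02,"tz":1.2,"twist":0,"grip":0},{"tx":0,"ty":0,"tz":0.8,"twist":0,"grip":0},{"tx":0,"ty":0,"tz":0.4,"twist":0,"grip":0},{"tx":0,"ty":0,"tz":0.2,"twist":0,"grip":0},{"tx":0,"ty":0,"tz":0.2,"twist":0,"grip":0}]'
python3 -m crank '[{"tx":0,"ty":0,"tz":0.2,"twist":0,"grip":0},{"tx":0,"ty":0,"tz":0.2,"twist":0,"grip":0}]'
python3 -m crank '[{"tx":0,"ty":0,"tz":0.2,"twist":0,"grip":0}]'
python3 -m crank '[{"tx":0,"ty":0,"tz":0.2,"twist":0,"grip":0}]'
```

```text
time: 95.85
tool_pos: [0.6268, 0.1425, 0.0798]
ee_rot: [3.139, 0.0, 1.705]
wrist_force: [-4.3, -1.3, 12.4]
width: 0.0004
time: 96.1
tool_pos: [0.6267, 0.1425, 0.0755]
ee_rot: [3.139, 0.0, 1.705]
wrist_force: [-2.2, -0.5, 4.5]
width: 0.0006
time: 96.22
tool_pos: [0.6266, 0.1425, 0.0713]
ee_rot: [3.14, 0.0, 1.705]
wrist_force: [0.1, 0.4, 2.1]
width: 0.0005
time: 96.35
tool_pos: [0.6266, 0.1425, 0.0712]
ee_rot: [3.14, 0.0, 1.705]
wrist_force: [-4.5, -0.8, 15.2]
width: 0.0006
```

Green home at the flush height. Rise clear and check everything.

```bash
python3 -m crank '[{"tx":0,"ty":0,"tz":0.1,"twist":0,"grip":0},{"tx":0,"ty":0,"tz":-3,"twist":0,"grip":0},{"tx":0,"ty":0,"tz":-5,"twist":0,"grip":0},{"tx":-3,"ty":-3,"tz":-5,"twist":0,"grip":0.5},{"tx":-3,"ty":-4,"tz":-2,"twist":0,"grip":0.5},{"tx":-4,"ty":-4,"tz":0,"twist":0,"grip":0.5},{"tx":-4,"ty":0,"tz":0,"twist":0,"grip":0.5},{"tx":0,"ty":0,"tz":0,"twist":0,"grip":0.5},{"tx":0,"ty":0,"tz":0,"twist":0,"grip":0.5}]'
python3 - <<'E'
from h import *
o=st(); p=snap('wrist','w66'); snap('top','t66')
im=cv2.cvtColor(snap('side')['frame'],cv2.COLOR_RGB2BGR)[200:310,230:430]; cv2.imwrite('pics/s66c.png',cv2.resize(im,None,fx=4,fy=4,interpolation=cv2.INTER_CUBIC))
E
```

```text
time: 97.48
tool_pos: [0.5372, -0.0091, 0.215]
ee_rot: [-3.141, -0.001, 1.705]
wrist_force: [-0.0, -0.9, -0.3]
width: 0.0471
t97.47 [ 0.5372 -0.0091  0.215 ] rpy [-180.    -0.    97.7] F [-0.  -0.9 -0.3] w0.0471
```

View pics/s66c.png

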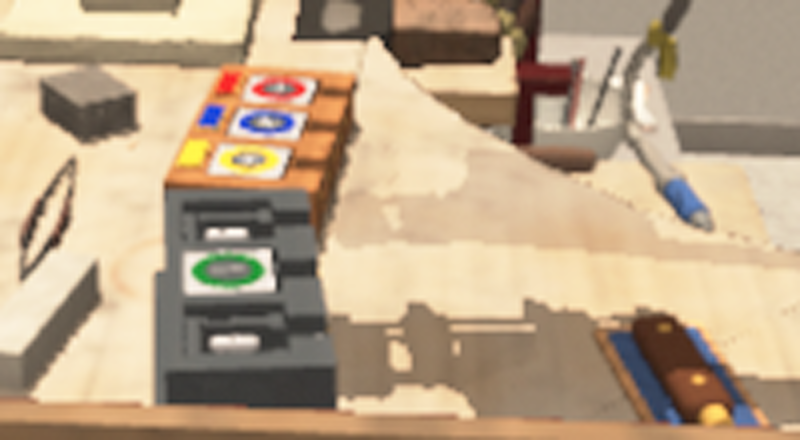

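View pics/w66.png

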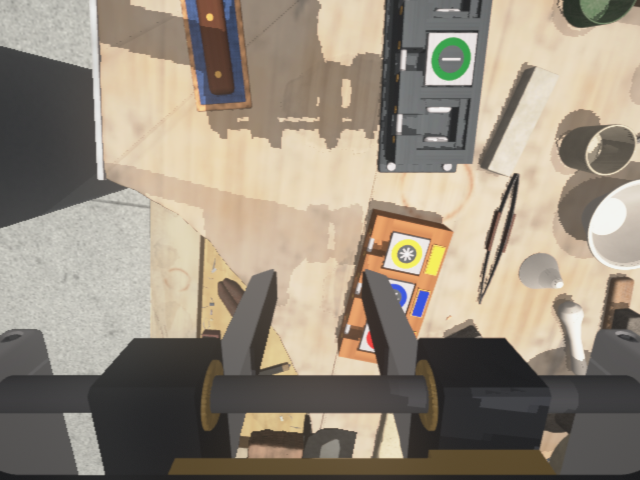

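View pics/t66.png

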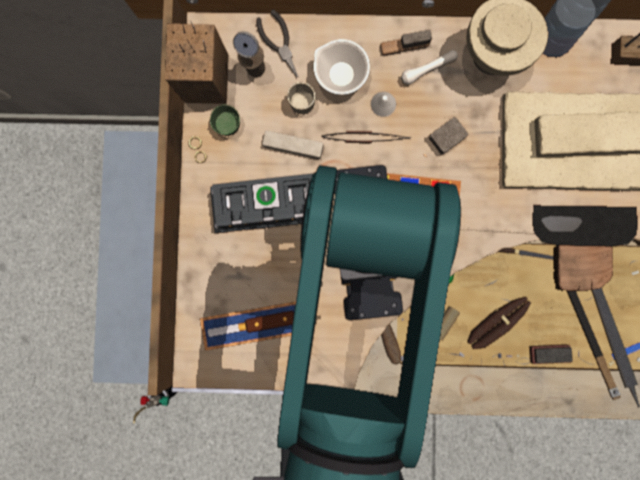

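```bash
python3 - <<'E'
from h import *
st(); print(ticket.close_job())
E
```

```text
t97.62 [ 0.5374 -0.0084  0.2152] rpy [-180.    -0.    97.8] F [ 0.1 -0.5 -0.6] w0.0470
the job is handed in; nothing more can be done
None
```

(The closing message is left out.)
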